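Fit the adjustable wrench and tighten the stand's nut

TASK

The monitor stand's base nut is loose, and the adjustable wrench lying around it is opened too wide. Line the wrench up with the nut's flats, roll its worm with a fingertip until the jaws just fit the nut, then swing the handle gently clockwise until the nut is fully home against its stop. Use only the worm to close the jaws and only the wrench to turn the nut, leave the wrench on the nut and let go, and do not disturb the other things on the desk.

Things in the scene. Friction and masses are not known exactly. Their poses are not given: they have to be found in the camera images.
- foot: Fixed foot of the stand: dark round plate on the desk, 210 mm across, 12 mm thick; a grey pole socket (42 mm across, top 71 mm above the desk) stands on it 80 mm from the centre. Origin: on the desk under the nut's axis, z up.
- wrench: Loose steel adjustable wrench, 245 mm long, 0.55 kg, flat on the plate (underside 12 mm above the desk), mouth around the nut; slides easily. Origin: on its underside, under the axis of a nut held in the jaws. x points out of the mouth (handle to -x), z up. Fixed jaw's face at y -15 mm, sliding jaw's at y 13 mm + jaw_slide; faces x -18..13, throat at x -19. Head 13 mm thick, 65 wide, to x -78.
- nut: Brass hex nut, 30 mm across flats, 34.6 across corners, 12 to 34 mm above the desk, on a stud 18 mm thick with its top 44 mm above the desk. Origin: on its axis at the plate's top. One pair of flats faces its own +y and -y, others every 60 degrees. Lined up when the wrench's y is square to a pair of flats; at the start the wrench's y is within 25 degrees of the nut's y.
- jaw: The sliding jaw, steel block 31 x 14 x 13 mm on the +y side of the mouth, moved by the worm; self-locking, gives way at about 40 N. Origin: slides with the jaw, at the wrench's origin when the jaws are 28 mm apart. Not to be pushed with the fingers.
- worm: The worm itself: origin at its middle, on its axis, 21.5 mm above the desk; y along its axis, the other axes turn with it. Pressing it with over 35 N would harm it.
- worm_top (a point): Top of the worm: knurled dark roller, 16 mm thick, 20 mm long along the wrench's y, at wrench x -49, y 9, z 17.5 mm, standing 4.5 mm above the head's face, 29.5 mm above the desk. Rubbing its top towards the mouth (wrench +x) closes the jaws 1 mm per 8 mm rubbed without slip; the other way opens. Needs 5 N along x at its rim; friction with a finger 1 or more, so press with 8 to 14 N.
- handle (a point): Point on the handle's centre line at half thickness, 18.5 mm above the desk, at wrench x -182, y 32 mm. The handle is a bar 24 mm wide, 10 mm thick (13.5 to 23.5 mm above the desk); from this point it runs 100 mm to the head and 50 mm to its round end. It leans 15 degrees: away from the head it runs along (-0.966, 0.259) in the wrench's x, y. Axes as the wrench's.
- jaw_slide (a joint): Opening of the jaws in m: the jaws are 28 mm apart at 0, 30 mm at 0.002 (snug on the nut), and open to 44 mm at 0.016. Starts at about 0.0095 to 0.0125, too wide to hold the nut.
- nut_turn (a joint): Angle of the nut in rad, growing clockwise seen from above (tightening); starts between 0 and 0.35, fully home against a stop at 0.9. It turns stiffly at about 0.6 N m (some 3.5 N at the handle point) and stays where it is left.
- mug: Bystander: white mug, 80 mm across, 95 mm high. Origin: centre of its underside.
- washer: Bystander: spare steel washer, 48 mm across, 4 mm thick. Origin: centre of its underside.
- tape: Bystander: roll of blue tape lying flat, 100 mm across, 24 mm high. Origin: centre of its underside.
- tumbler: Bystander: glass tumbler, 72 mm across, 110 mm high. Origin: centre of its underside.
- screwdriver: Bystander: screwdriver lying on the desk. Origin: under its middle.
- drive: Bystander: black disk drive box, 80 x 120 x 18 mm. Origin: centre of its underside.
- mouse: Bystander: grey computer mouse, 100 x 60 x 34 mm. Origin: centre of its underside.
Things that resemble listed ones, but are neither listed nor needed, are in the scene too. What is shaped like the foot but blue or orange is not meant.

How it is judged:
By the outcome, as a careful person would: the job done as asked, in the order asked, and still so for the second after the job is handed in, with the robot touching nothing.
It also fails if it takes over 72 s, if anything falls off the work surface, if the arm or the gripper's body presses on something with over 40 N, if the wrist force passes 120 N, or if a joint passes its speed limit or range.

ROBOT

A 6-joint arm with a two-finger parallel gripper is mounted at the origin on the work surface. World frame = base frame: x ahead of the robot, y to its left, z up, the work surface at z = 0. Lengths are in m, angles in rad, forces in N, time in s.
With the tool pointing down it reaches from about 0.25 to 0.775 m from the base axis. Payload 4 kg.
Tool frame: the origin (TCP) lies at the very end of the fingers, on their centre line; the grasp point (between the pads) lies 19 mm behind it; y points along the fingers, z is the direction in which the jaws open and shut, and the axes are right-handed (so a half turn about y gives the same grasp; the last joint's range is limited). The gripper opens to 94 mm and grips with 3 to 60 N. Pads are 16 mm wide; open, the fingers measure 119 mm over their backs; the gripper's body (75 mm by 177 mm) begins 78 mm behind the grasp point.
Start: joints at [1.074, 0.087, 1.371, -0, 1.684, -0.103], TCP at [0.211, 0.508, 0.206] pointing down, gripper open.
Joint ranges: [-3.1, 3.1], [-0.76, 2.03], [0.27, 2.55], [-1.08, 4.22], [0.17, 2.65], [-2.57, 2.57]. Speed limits (rad/s): [2.79, 2.79, 3.14, 3.14, 3.14, 3.14].

INTERFACE

Orientations are given as [roll, pitch, yaw] about the fixed x, y, z axes, in that order (R = Rz(yaw) Ry(pitch) Rx(roll)).
In Python, from plant import sense, read_camera, get_calibration, hand_in gives the robot as it stands.
- The arm moves only by the tool play_rows, never from a script. Its argument "deltas" is a list of rows, each an object of numbers: "wx", "wy", "wz": the turn, a rotation vector about the tool's x, y, z in degrees; "dx", "dy", "dz": the shift along the tool's x, y, z in mm; "fingers": the finger opening in mm, from 0 to 94. In form: [{"wx": .., "wy": .., "wz": .., "dx": .., "dy": .., "dz": .., "fingers": ..}, ...]. A call has 1 to 20 rows; each row is the pose to reach, as a shift and turn from the pose measured when the call began, along the tool's axes at that moment; what a row does not reach only later rows make up. A row lasts 1/12 s, in which the tool goes at most 41.7 mm and 7.16 degrees, less where a joint would pass 70% of its speed; a pose out of reach is approached as far as the arm can. A call with a gripper value outside its range is refused whole. The fingers move at their own pace and stop on an object; the grip force is fixed at half the most. Time passes only in rows, so rows that repeat a pose let the fingers close. It gives the time, the measured TCP pose, the force and the opening at its end, in the units of the state.
- sense(): the state, without advancing time (a new reading comes with each control period).
- read_camera(name): name is "side" or "top" or "wrist"; returns (picture, depth): 480x640x3 uint8, red, green, blue; 480x640 float32, m along the optical axis (not along the pixel's ray), 0 where there is no reading.
- get_calibration(name): a dict with "mtx" (3x3 intrinsics, pixels), "T" (4x4, takes a point from camera to world coordinates). Camera axes: x right, y up, looking along -z (the intrinsics and any distortion apply to the point x, -y, -z); pixel columns grow to the right and rows downward; lengths in m; the calibration is good to about 2 mm. A picture is of the moment at which its call begins: read the wrist's pose just before it. get_calibration takes no time and is no camera call; for the wrist camera it gives the pose at the moment of the call.
- hand_in(): hands the job in, once; it reports no verdict.
The state is a dict: "clock": time; "q": joint angles; "qvel": joint speeds; "tau": joint torques, N m; "tcp_pos": TCP position; "eef_rot": TCP orientation; "contact_force": force on the tool from outside, world axes, zero at the start; "moment": the same for the moment, N m; "gripper_width": finger opening in m.
Only numpy, scipy, OpenCV 4.12 (cv2) and the standard library are available. Lean on these libraries where they do the work, as an engineer would, in place of code of your own. Each camera call takes 0.05 s, during which the arm holds its last target.

## Working session

There is one attempt and no reset: what is moved stays moved. The work goes in short steps, Python scripts to look and compute and a tool call to move; the robot and the scene stay as the last step left them, time stands still between calls to the robot, and variables do not carry over. Pictures are saved under pics/ and viewed, and the job is handed in when it is done.

Besides the shell and the picture viewer there is one more tool, called after "Call:" as a command line: name --argument value ..., lists and objects as JSON in quotes. play_rows: Moves the arm, as the interface text tells. Its arguments: {"type":"object","properties":{"deltas":{"type":"array","items":{"type":"object","properties":{"wx":{"type":"number"},"wy":{"type":"number"},"wz":{"type":"number"},"dx":{"type":"number"},"dy":{"type":"number"},"dz":{"type":"number"},"fingers":{"type":"number"}}}}},"required":["deltas"]}

```bash
ls; mkdir -p pics
cat > h.py <<'E'
import numpy as np, cv2
from plant import sense, read_camera, get_calibration
def shot(n,f):
    c=get_calibration(n); p,d=read_camera(n)
    np.savez('pics/'+f+'.npz',p=p,d=d,mtx=c['mtx'],T=c['T'])
    cv2.imwrite('pics/'+f+'.png',p[:,:,::-1]); return p,d,c
def load(f):
    z=np.load('pics/'+f+'.npz'); return z['p'],z['d'],dict(mtx=z['mtx'],T=z['T'])
def ray(c,u,v,z):
    K=c['mtx'];T=c['T']
    d=np.array([(u-K[0,2])/K[0,0],-(v-K[1,2])/K[1,1],-1.]);d=T[:3,:3]@d
    o=T[:3,3]; return o+d*(z-o[2])/d[2]
def proj(c,P):
    K=c['mtx'];T=c['T'];q=T[:3,:3].T@(np.asarray(P)-T[:3,3])
    return K[0,0]*q[0]/-q[2]+K[0,2], K[1,1]*(-q[1])/-q[2]+K[1,2]
E
python3 - <<'E'
from h import *
print(sense())
for n in ['top','side','wrist']:
    p,d,c=shot(n,n+'0'); print(n,c['mtx'],c['T'],[k for k in c])
E
```

```text
pics
{'clock': 0.0, 'q': array([ 1.07390909e+00,  8.79477341e-02,  1.37224531e+00,  1.25484586e-05,
        1.68357976e+00, -1.03119445e-01]), 'qvel': array([ 0.000941  ,  0.00047278, -0.00036507, -0.00113639, -0.00011673,
       -0.00162879]), 'tau': array([ 4.34051508e-04, -3.40185463e+01, -3.02427900e+01,  7.17499922e-02,
        3.28229112e-02, -1.30099743e-04]), 'tcp_pos': array([0.21076904, 0.50742511, 0.20431268]), 'eef_rot': array([-1.57296362e+00,  2.36823804e-04, -3.93766653e-01]), 'contact_force': array([-0.54191277,  0.37727271, -0.08660054]), 'moment': array([-0.02673924,  0.00392306,  0.01324271]), 'gripper_width': 0.09385966483747732}
top [[605.5434841    0.         330.63314989]
 [  0.         605.5434841  243.92612252]
 [  0.           0.           1.        ]] [[ 0.0160195   0.9872896  -0.15812215  0.27327805]
 [-0.99985684  0.01667934  0.00284672 -0.05070305]
 [ 0.00544791  0.15805391  0.98741545  1.44101473]
 [ 0.          0.          0.          1.        ]] ['mtx', 'T']
side [[605.11300856   0.         327.29159312]
 [  0.         605.11300856 246.75597712]
 [  0.           0.           1.        ]] [[-0.99525256  0.06612404 -0.07141394  0.38250882]
 [-0.09705165 -0.61922691  0.77919125  1.10299839]
 [ 0.00730184  0.78242293  0.62270462  0.99326473]
 [ 0.          0.          0.          1.        ]] ['mtx', 'T']
wrist [[338.64018566   0.         321.48454254]
 [  0.         338.64018566 242.31072056]
 [  0.           0.           1.        ]] [[ 0.38353857 -0.89800454 -0.21560613  0.14689632]
 [ 0.92352285  0.37245301  0.09156579  0.53383368]
 [-0.00192334 -0.2342362   0.97217781  0.38383486]
 [ 0.          0.          0.          1.        ]] ['mtx', 'T']
```

View pics/top0.png

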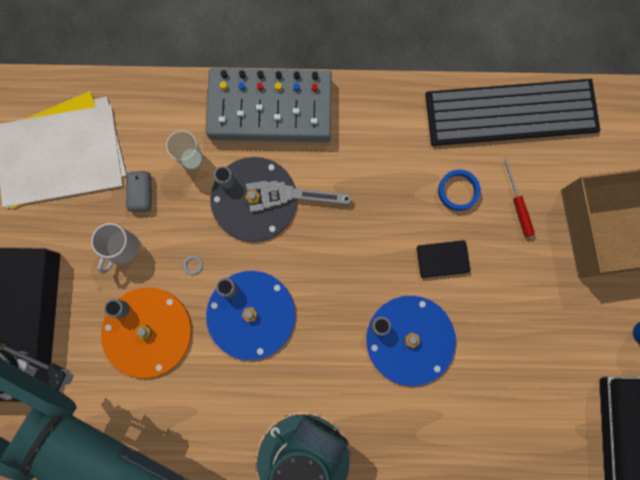

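View pics/side0.png

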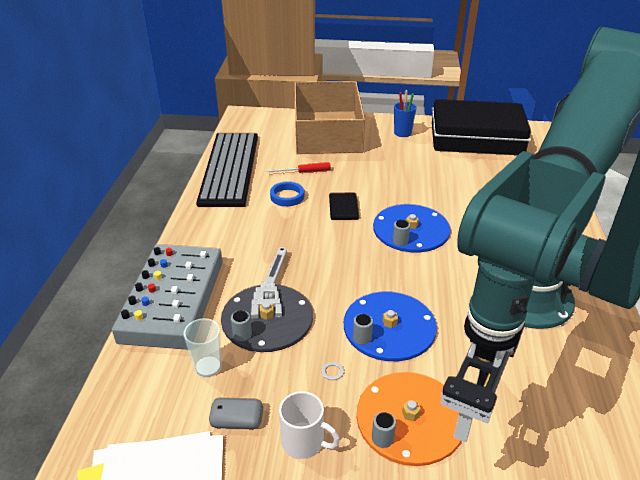

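View pics/wrist0.png

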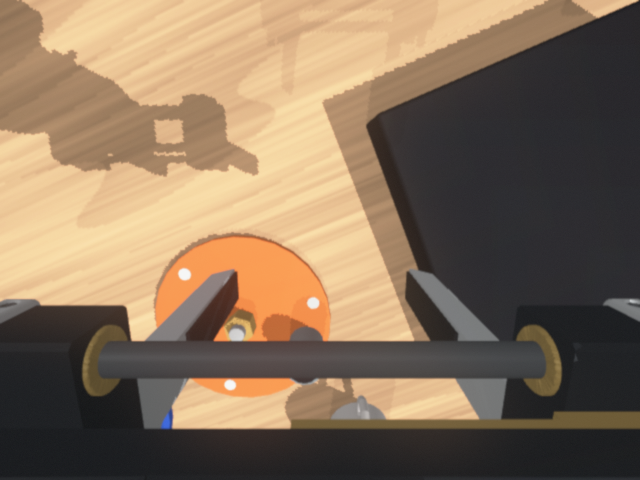

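Foot candidates in the top view are dark (253,198), blue (250,315), blue (411,340) and orange (146,333). Only the dark one has the wrench and isn't a ruled-out colour. I'll confirm it in an enlarged crop.

Run:
```python
from h import *
p,d,c=load('top0')
cr=p[145:250,200:360,::-1]; cv2.imwrite('pics/crop1.png',cv2.resize(cr,None,fx=5,fy=5,interpolation=cv2.INTER_CUBIC))
p,d,c2=load('side0')
cr=p[235:355,215:325,::-1]; cv2.imwrite('pics/crop2.png',cv2.resize(cr,None,fx=5,fy=5,interpolation=cv2.INTER_CUBIC))
print(ray(c,254,198,.012),ray(c,253,196,.034),ray(c,347,199,.0185))
print(ray(c2,267,316,.012))
```

```text
[0.61141841 0.13222516 0.012     ] [0.61105236 0.13196442 0.034     ] [ 0.61128909 -0.09245619  0.0185    ]
[0.60686327 0.14142017 0.012     ]
```

View pics/crop1.png

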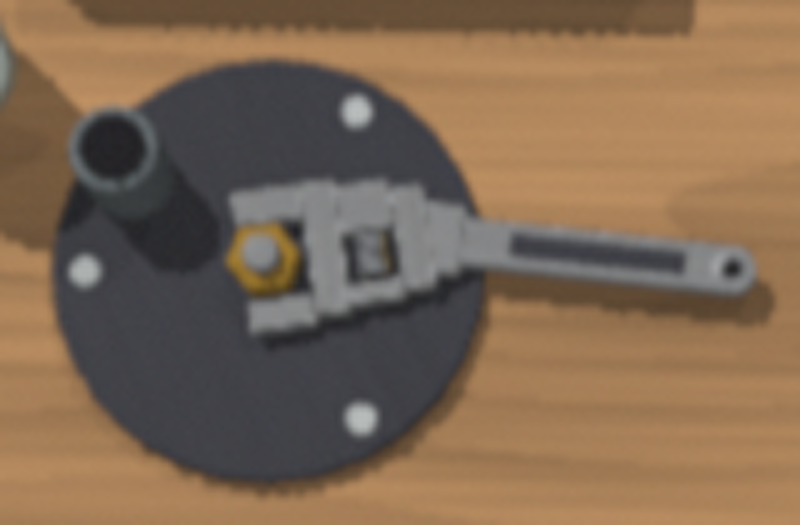

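View pics/crop2.png

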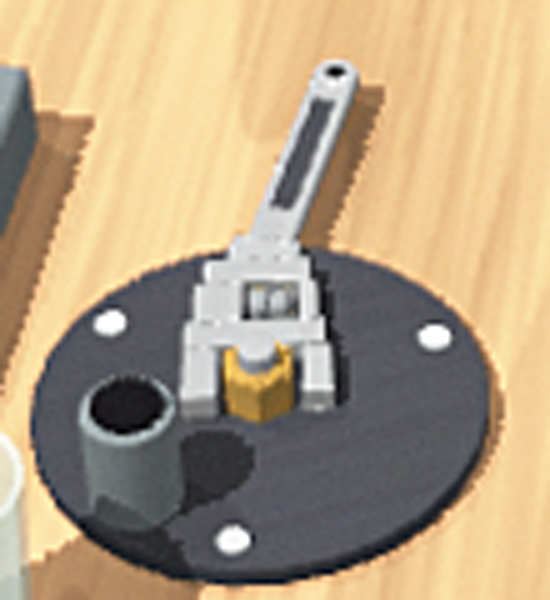

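The crop shows the dark plate, with the nut at crop (262,258), the mouth pointing left, the worm window at (370,250) and the handle running right to (735,270). Next I'll take a close wrist view from above.

Call:
play_rows --deltas '[{"dx":592,"dz":-205,"dy":0,"wy":-30,"fingers":94},{"dx":592,"dz":-205,"dy":0,"wy":-30,"fingers":94},{"dx":592,"dz":-205,"dy":0,"wy":-30,"fingers":94},{"dx":592,"dz":-205,"dy":0,"wy":-30,"fingers":94},{"dx":592,"dz":-205,"dy":0,"wy":-30,"fingers":94},{"dx":592,"dz":-205,"dy":0,"wy":-30,"fingers":94},{"dx":592,"dz":-205,"dy":0,"wy":-30,"fingers":94},{"dx":592,"dz":-205,"dy":0,"wy":-30,"fingers":94},{"dx":592,"dz":-205,"dy":0,"wy":-30,"fingers":94},{"dx":592,"dz":-205,"dy":0,"wy":-30,"fingers":94},{"dx":592,"dz":-205,"dy":0,"wy":-30,"fingers":94},{"dx":592,"dz":-205,"dy":0,"wy":-30,"fingers":94},{"dx":592,"dz":-205,"dy":0,"wy":-30,"fingers":94},{"dx":592,"dz":-205,"dy":0,"wy":-30,"fingers":94},{"dx":592,"dz":-205,"dy":84,"wy":-30,"fingers":94},{"dx":592,"dz":-205,"dy":84,"wy":-30,"fingers":94},{"dx":592,"dz":-205,"dy":84,"wy":-30,"fingers":94},{"dx":592,"dz":-205,"dy":84,"wy":-30,"fingers":94},{"dx":592,"dz":-205,"dy":84,"wy":-30,"fingers":94},{"dx":592,"dz":-205,"dy":84,"wy":-30,"fingers":94}]'

```text
schema error: expected keys wx, wy, wz, dx, dy, dz, fingers
```

Run:
```python
from h import *
s=sense(); print(s['clock'],s['q'],s['tcp_pos'],s['eef_rot'],s['contact_force'])
p,d,c=shot('wrist','wrist1'); print(c['T'])
```

```text
0.15 [ 1.07386954e+00  8.77903149e-02  1.37189562e+00 -2.75067269e-05
  1.68360786e+00 -1.03131122e-01] [0.2108587  0.50751584 0.2045761 ] [-1.57249125e+00  1.47938607e-04 -3.93798859e-01] [ 0.83803504  0.46179147 -1.03217185]
[[ 0.38353907 -0.89797275 -0.21573763  0.14690735]
 [ 0.9235232   0.37251263  0.09131941  0.53385449]
 [-0.00163735 -0.23426327  0.97217182  0.38398207]
 [ 0.          0.          0.          1.        ]]
```

View pics/wrist1.png

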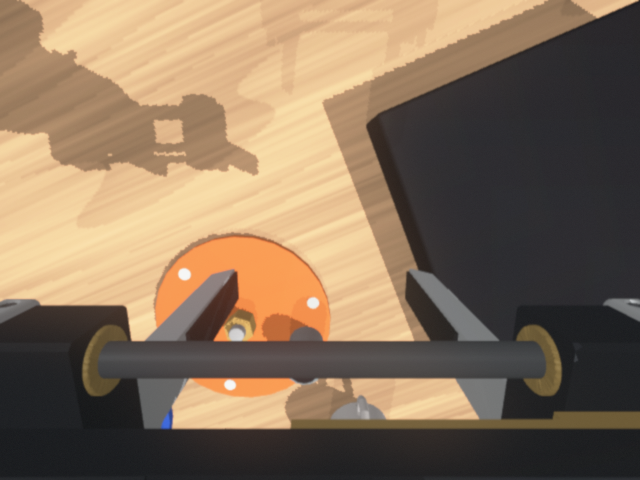

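The move was refused because every row needs all the keys, so the view is unchanged (orange plate at (240,315)). I'll resend it with all of them.

Call:
play_rows --deltas '[{"wx":0,"wy":-30,"wz":0,"dx":592,"dy":0,"dz":-205,"fingers":94},{"wx":0,"wy":-30,"wz":0,"dx":592,"dy":0,"dz":-205,"fingers":94},{"wx":0,"wy":-30,"wz":0,"dx":592,"dy":0,"dz":-205,"fingers":94},{"wx":0,"wy":-30,"wz":0,"dx":592,"dy":0,"dz":-205,"fingers":94},{"wx":0,"wy":-30,"wz":0,"dx":592,"dy":0,"dz":-205,"fingers":94},{"wx":0,"wy":-30,"wz":0,"dx":592,"dy":0,"dz":-205,"fingers":94},{"wx":0,"wy":-30,"wz":0,"dx":592,"dy":0,"dz":-205,"fingers":94},{"wx":0,"wy":-30,"wz":0,"dx":592,"dy":0,"dz":-205,"fingers":94},{"wx":0,"wy":-30,"wz":0,"dx":592,"dy":0,"dz":-205,"fingers":94},{"wx":0,"wy":-30,"wz":0,"dx":592,"dy":0,"dz":-205,"fingers":94},{"wx":0,"wy":-30,"wz":0,"dx":592,"dy":0,"dz":-205,"fingers":94},{"wx":0,"wy":-30,"wz":0,"dx":592,"dy":0,"dz":-205,"fingers":94},{"wx":0,"wy":-30,"wz":0,"dx":592,"dy":0,"dz":-205,"fingers":94},{"wx":0,"wy":-30,"wz":0,"dx":592,"dy":0,"dz":-205,"fingers":94},{"wx":0,"wy":-30,"wz":0,"dx":592,"dy":0,"dz":-205,"fingers":94},{"wx":0,"wy":-30,"wz":0,"dx":592,"dy":84,"dz":-205,"fingers":94},{"wx":0,"wy":-30,"wz":0,"dx":592,"dy":84,"dz":-205,"fingers":94},{"wx":0,"wy":-30,"wz":0,"dx":592,"dy":84,"dz":-205,"fingers":94},{"wx":0,"wy":-30,"wz":0,"dx":592,"dy":84,"dz":-205,"fingers":94},{"wx":0,"wy":-30,"wz":0,"dx":592,"dy":84,"dz":-205,"fingers":94}]'

```text
clock: 1.87
tcp_pos: [0.6789, 0.0917, 0.1222]
eef_rot: [-1.572, 0.0, 0.13]
contact_force: [-0.4, 1.2, 0.8]
gripper_width: 0.094
```

Run:
```python
from h import *
s=sense(); print(s['clock'],s['q'],s['tcp_pos'],s['eef_rot'],s['contact_force'])
p,d,c=shot('wrist','wrist2'); print(c['T'])
```

```text
1.8667 [ 5.19385162e-02  4.15058140e-01  1.13563476e+00 -8.50533349e-04
  1.59101881e+00 -1.64924773e+00] [0.67889411 0.09167035 0.12220919] [-1.57163474e+00  1.85331426e-04  1.30372693e-01] [-0.42283952  1.23403821  0.80520869]
[[-1.30140853e-01 -9.63877926e-01 -2.32384817e-01  6.10236203e-01]
 [ 9.91495222e-01 -1.26696368e-01 -2.97532393e-02  8.31090547e-02]
 [-7.63821761e-04 -2.34280547e-01  9.72168731e-01  3.01603433e-01]
 [ 0.00000000e+00  0.00000000e+00  0.00000000e+00  1.00000000e+00]]
```

View pics/wrist2.png

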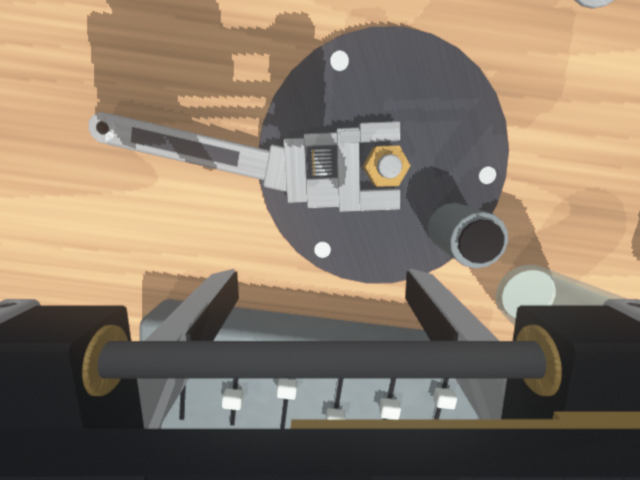

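The view shows the nut at (387,166), the sliding jaw above it at (378,131), the fixed jaw below at (378,200), the worm at (321,163) and the handle end at (102,127). I'll measure the angles next.

Run:
```python
from h import *
p,d,c=load('wrist2')
cr=p[105:225,260:420,::-1]; cv2.imwrite('pics/crop3.png',cv2.resize(cr,None,fx=5,fy=5,interpolation=cv2.INTER_CUBIC))
hsv=cv2.cvtColor(p,cv2.COLOR_RGB2HSV)
roi=np.zeros(p.shape[:2],np.uint8); roi[130:205,350:425]=1
m=((hsv[...,1]>120)&(hsv[...,0]>8)&(hsv[...,0]<35)).astype(np.uint8)*roi
cs,_=cv2.findContours(m,cv2.RETR_EXTERNAL,cv2.CHAIN_APPROX_NONE); k=max(cs,key=cv2.contourArea)
print(cv2.contourArea(k),cv2.boundingRect(k))
W=np.array([ray(c,u,v,.034)[:2] for u,v in cv2.convexHull(k)[:,0]])
print('approx',cv2.approxPolyDP(cv2.convexHull(k),4,True)[:,0].tolist())
# top nut orientation via area-support: widths of hull over angle
# plate
pc=[ray(c,*x,.012)[:2] for x in [(339.5,60.5),(487,175.5),(322,250)]]
print('screws',pc)
```

```text
1258.0 (365, 146, 44, 40)
approx [[398, 146], [408, 164], [399, 183], [376, 185], [365, 167], [374, 149]]
screws [array([0.53321112, 0.08692796]), array([0.60415622, 0.22222069]), array([0.68633938, 0.09333488])]
```

View pics/crop3.png

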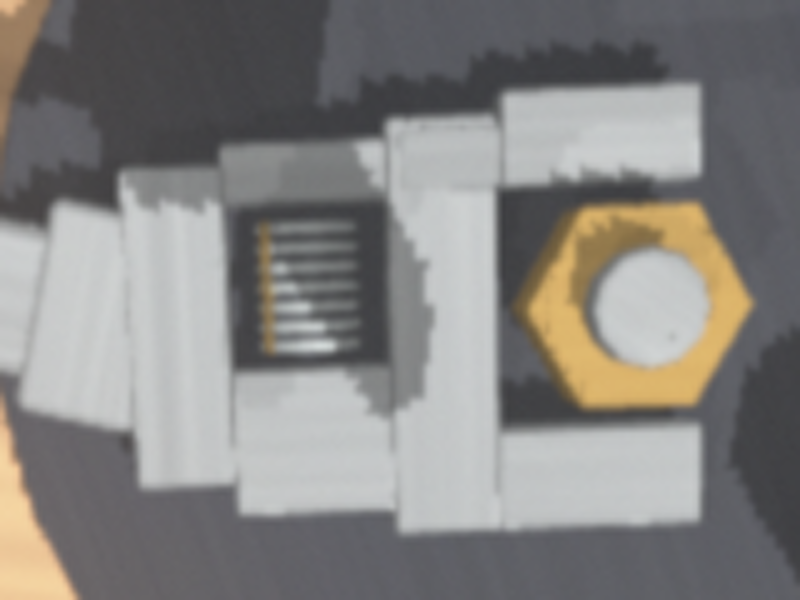

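Run:
```python
from h import *
p,d,c=load('wrist2')
cr=p[105:225,260:420,::-1]; 
f=lambda x,y,z: ray(c,260+(x+.5)/5-.5,105+(y+.5)/5-.5,z)[:2]
nut=np.array([f(*q,.034) for q in [(705,203),(753,303),(698,407),(585,408),(530,305),(585,203)]])
print('nut c',nut.mean(0)); r=nut-nut.mean(0); print(np.hypot(*r.T)*1e3, np.degrees(np.arctan2(r[:,1],r[:,0]))%60)
print('stud',f(652,307,.044))
seg=lambda a,b,z:(lambda v:np.degrees(np.arctan2(v[1],v[0])))(f(*b,z)-f(*a,z))
print('jaw faces', seg((505,185),(698,178),.025),seg((505,430),(698,424),.025),'front',seg((700,85),(700,178),.025)+0,seg((497,185),(505,525),.025),'outer',seg((505,92),(698,86),.025),seg((510,528),(700,521),.025))
A=f(600,181,.025);B=f(600,427,.025);print('gap',np.hypot(*(A-B)))
print('handle end',ray(c,102,127,.0235))
for q in [(120,170),(135,489),(700,178),(700,424)]: print(f(*q,.025))
print('worm',f(300,287,.0295))
```

```text
nut c [0.60733146 0.13432746]
[17.58863068 16.98782003 18.04916195 17.65456942 17.36580368 17.94276873] [37.54409975 38.88488184 38.72068327 39.47146264 37.09425486 39.31682339]
stud [0.60743415 0.13382158]
jaw faces 99.47129807710402 99.24970351160475 front 10.570599885823897 10.366657777126072 outer 99.16306382426156 99.60820179050742
gap 0.038258762655202665
handle end [ 0.60720048 -0.09040287  0.0235    ]
[0.59745059 0.05131858]
[0.64681201 0.05894989]
[0.58682543 0.14152328]
[0.62442728 0.1485403 ]
worm [0.6114327  0.08157043]
```

The wrench x is at about 99.5° and the nut corner at about 98.5°, so it is already lined up within about 1° (radius 17.3 checks out). The gap is 38.3 mm, so about 8.3 mm has to close, which is about 66 mm of rubbing. I'll move above the worm with the fingers closed.

Call:
play_rows --deltas '[{"wx":0,"wy":-2,"wz":0,"dx":-68,"dy":0,"dz":-7,"fingers":0},{"wx":0,"wy":-2,"wz":0,"dx":-68,"dy":0,"dz":-7,"fingers":0},{"wx":0,"wy":-2,"wz":0,"dx":-68,"dy":0,"dz":-7,"fingers":0},{"wx":0,"wy":-2,"wz":0,"dx":-68,"dy":0,"dz":-7,"fingers":0},{"wx":0,"wy":-2,"wz":0,"dx":-68,"dy":30,"dz":-7,"fingers":0},{"wx":0,"wy":-2,"wz":0,"dx":-68,"dy":60,"dz":-7,"fingers":0},{"wx":0,"wy":-2,"wz":0,"dx":-68,"dy":77,"dz":-7,"fingers":0},{"wx":0,"wy":-2,"wz":0,"dx":-68,"dy":77,"dz":-7,"fingers":0},{"wx":0,"wy":-2,"wz":0,"dx":-68,"dy":77,"dz":-7,"fingers":0},{"wx":0,"wy":-2,"wz":0,"dx":-68,"dy":77,"dz":-7,"fingers":0}]'

```text
clock: 2.75
tcp_pos: [0.616, 0.0766, 0.0501]
eef_rot: [-1.573, -0.009, 0.166]
contact_force: [-0.3, 0.3, -0.2]
gripper_width: 0.0305
```

Run:
```python
from h import *
s=sense(); print(s['clock'],s['tcp_pos'],s['eef_rot'],s['contact_force'],s['gripper_width'])
p,d,c=shot('wrist','wrist3'); p,d,c=shot('side','side3')
cr=p[215:355,195:345,::-1]; cv2.imwrite('pics/crop4.png',cv2.resize(cr,None,fx=4,fy=4,interpolation=cv2.INTER_CUBIC))
```

```text
2.75 [0.61598526 0.0766038  0.05007499] [-1.57275297 -0.00884887  0.16627655] [-0.26308395  0.29262517 -0.23890769] 0.030490526274278968
```

View pics/wrist3.png

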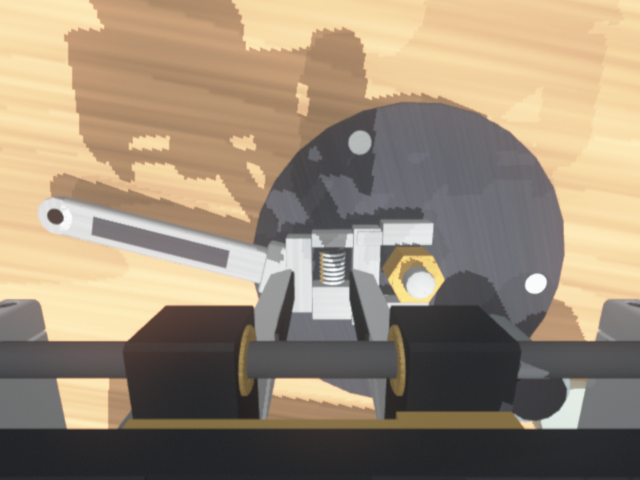

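View pics/crop4.png

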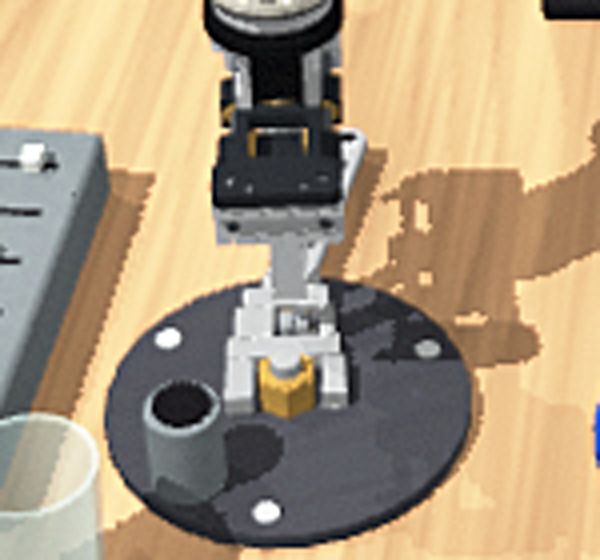

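The worm window is at (332,267), just in front of the fingers, which are still closing. The pose is as planned. I'll finish closing and come down near the worm.

Call:
play_rows --deltas '[{"wx":0,"wy":0,"wz":0,"dx":-4,"dy":0,"dz":0,"fingers":0},{"wx":0,"wy":0,"wz":0,"dx":-4,"dy":0,"dz":0,"fingers":0},{"wx":0,"wy":0,"wz":0,"dx":-4,"dy":0,"dz":0,"fingers":0},{"wx":0,"wy":0,"wz":0,"dx":-4,"dy":0,"dz":0,"fingers":0},{"wx":0,"wy":0,"wz":0,"dx":-4,"dy":8,"dz":0,"fingers":0},{"wx":0,"wy":0,"wz":0,"dx":-4,"dy":16,"dz":0,"fingers":0},{"wx":0,"wy":0,"wz":0,"dx":-4,"dy":16,"dz":0,"fingers":0},{"wx":0,"wy":0,"wz":0,"dx":-4,"dy":16,"dz":0,"fingers":0}]'

```text
clock: 3.52
tcp_pos: [0.6109, 0.0757, 0.0323]
eef_rot: [-1.572, -0.006, 0.166]
contact_force: [0.2, 0.1, 0.1]
gripper_width: 0.0005
```

Run:
```python
from h import *
s=sense(); print(s['clock'],s['tcp_pos'],s['eef_rot'],s['contact_force'],s['gripper_width'])
p,d,c=shot('wrist','wrist4'); print(c['T'][:3,3])
cr=p[150:350,200:500,::-1]; cv2.imwrite('pics/crop5.png',cv2.resize(cr,None,fx=2.6,fy=2.6,interpolation=cv2.INTER_CUBIC))
```

```text
3.5167 [0.61089719 0.07566531 0.03232004] [-1.57241416 -0.00581077  0.16599292] [0.23171313 0.13394077 0.14065338] 0.0005073153656228969
[0.5415032  0.0646929  0.21132041]
```

View pics/crop5.png

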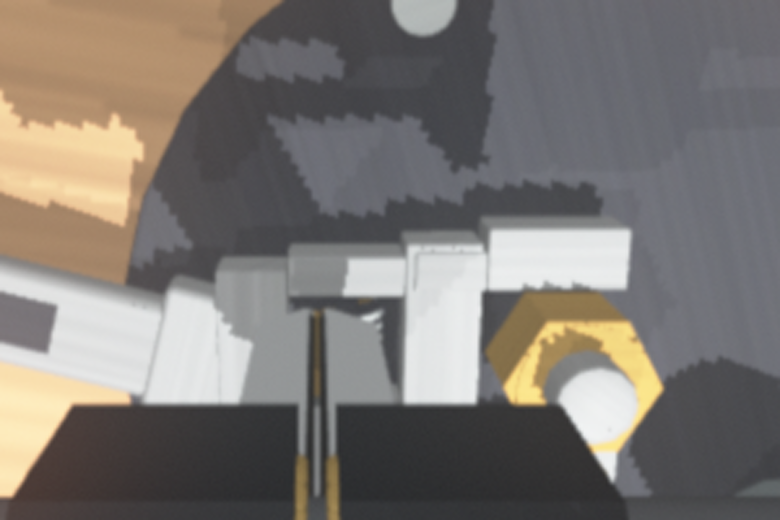

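The fingertips are at crop (315,310), closed and over the window near the worm's start-of-stroke side. I'll probe down.

Call:
play_rows --deltas '[{"wx":0,"wy":0,"wz":0,"dx":0,"dy":1,"dz":0,"fingers":0},{"wx":0,"wy":0,"wz":0,"dx":0,"dy":2,"dz":0,"fingers":0},{"wx":0,"wy":0,"wz":0,"dx":0,"dy":2.5,"dz":0,"fingers":0},{"wx":0,"wy":0,"wz":0,"dx":0,"dy":3,"dz":0,"fingers":0},{"wx":0,"wy":0,"wz":0,"dx":0,"dy":3,"dz":0,"fingers":0}]'

```text
clock: 3.98
tcp_pos: [0.6115, 0.0757, 0.0301]
eef_rot: [-1.573, -0.007, 0.166]
contact_force: [0.6, -0.1, 0.5]
gripper_width: 0.0006
```

Call:
play_rows --deltas '[{"wx":0,"wy":0,"wz":0,"dx":0,"dy":0.5,"dz":0,"fingers":0},{"wx":0,"wy":0,"wz":0,"dx":0,"dy":1,"dz":0,"fingers":0},{"wx":0,"wy":0,"wz":0,"dx":0,"dy":1,"dz":0,"fingers":0}]'

```text
clock: 4.23
tcp_pos: [0.6115, 0.0757, 0.029]
eef_rot: [-1.573, -0.007, 0.166]
contact_force: [-0.4, -0.5, 0.6]
gripper_width: 0.0004
```

Call:
play_rows --deltas '[{"wx":0,"wy":0,"wz":0,"dx":0,"dy":0.5,"dz":0,"fingers":0},{"wx":0,"wy":0,"wz":0,"dx":0,"dy":0.5,"dz":0,"fingers":0}]'

```text
clock: 4.4
tcp_pos: [0.6116, 0.0757, 0.0288]
eef_rot: [-1.573, -0.007, 0.166]
contact_force: [-0.8, -0.7, 1.2]
gripper_width: 0.0003
```

Call:
play_rows --deltas '[{"wx":0,"wy":0,"wz":0,"dx":0,"dy":0.5,"dz":0,"fingers":0},{"wx":0,"wy":0,"wz":0,"dx":0,"dy":0.5,"dz":0,"fingers":0}]'

```text
clock: 4.57
tcp_pos: [0.6116, 0.0758, 0.0287]
eef_rot: [-1.573, -0.008, 0.166]
contact_force: [-1.0, -0.1, 2.0]
gripper_width: 0.0005
```

Call:
play_rows --deltas '[{"wx":0,"wy":0,"wz":0,"dx":0,"dy":1.5,"dz":0,"fingers":0},{"wx":0,"wy":0,"wz":0,"dx":0,"dy":1.5,"dz":0,"fingers":0},{"wx":0,"wy":0,"wz":0,"dx":0,"dy":1.5,"dz":0,"fingers":0}]'

```text
clock: 4.82
tcp_pos: [0.6117, 0.0756, 0.0284]
eef_rot: [-1.573, -0.008, 0.166]
contact_force: [-2.3, -0.6, 5.3]
gripper_width: 0.0005
```

Call:
play_rows --deltas '[{"wx":0,"wy":0,"wz":0,"dx":0,"dy":2,"dz":0,"fingers":0},{"wx":0,"wy":0,"wz":0,"dx":0,"dy":2.6,"dz":0,"fingers":0},{"wx":0,"wy":0,"wz":0,"dx":0,"dy":2.6,"dz":2,"fingers":0},{"wx":0,"wy":0,"wz":0,"dx":0,"dy":2.6,"dz":4,"fingers":0},{"wx":0,"wy":0,"wz":0,"dx":0,"dy":2.6,"dz":6,"fingers":0}]'

```text
clock: 5.23
tcp_pos: [0.6125, 0.0797, 0.0282]
eef_rot: [-1.577, -0.012, 0.166]
contact_force: [-0.5, -5.6, 7.8]
gripper_width: 0.0005
```

Call:
play_rows --deltas '[{"wx":0,"wy":0,"wz":0,"dx":0,"dy":2.8,"dz":3,"fingers":0},{"wx":0,"wy":0,"wz":0,"dx":0,"dy":2.8,"dz":5,"fingers":0},{"wx":0,"wy":0,"wz":0,"dx":0,"dy":2.8,"dz":7,"fingers":0},{"wx":0,"wy":0,"wz":0,"dx":0,"dy":2.8,"dz":9,"fingers":0},{"wx":0,"wy":0,"wz":0,"dx":0,"dy":2.8,"dz":11,"fingers":0}]'

```text
clock: 5.65
tcp_pos: [0.6122, 0.0857, 0.0294]
eef_rot: [-1.586, -0.014, 0.164]
contact_force: [-5.1, -7.5, 14.5]
gripper_width: 0.0003
```

Run:
```python
from h import *
s=sense(); print(s['clock'],s['tcp_pos'],s['eef_rot'],s['contact_force'],s['moment'])
p,d,c=shot('wrist','wrist5'); 
cr=p[150:350,200:500,::-1]; cv2.imwrite('pics/crop6.png',cv2.resize(cr,None,fx=2.6,fy=2.6,interpolation=cv2.INTER_CUBIC))
```

```text
5.65 [0.6122348  0.0857411  0.02944978] [-1.58603873 -0.01440196  0.16435091] [-5.13769479 -7.51425715 14.45542926] [-1.41604478  0.99998785 -0.00891763]
```

View pics/crop6.png

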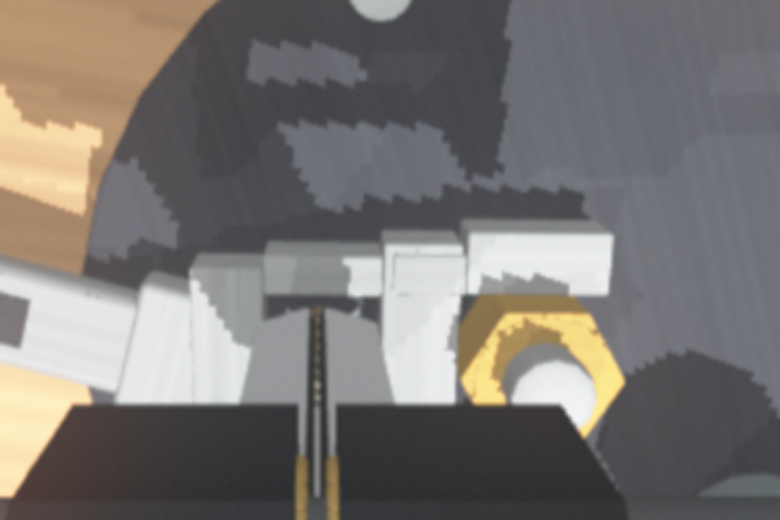

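The force is 14.5 N, slightly high, so I'll ease it. The throat now touches the nut (crop (460,340)) and the jaw is closing. Continuing the stroke.

Call:
play_rows --deltas '[{"wx":0.6,"wy":0,"wz":0.5,"dx":0,"dy":3.1,"dz":4,"fingers":0},{"wx":0.6,"wy":0,"wz":0.5,"dx":0,"dy":3.1,"dz":6,"fingers":0},{"wx":0.6,"wy":0,"wz":0.5,"dx":0,"dy":3.1,"dz":8,"fingers":0},{"wx":0.6,"wy":0,"wz":0.5,"dx":0,"dy":3.1,"dz":10,"fingers":0}]'

```text
clock: 6.03
tcp_pos: [0.6114, 0.0961, 0.0275]
eef_rot: [-1.574, -0.008, 0.164]
contact_force: [0.6, 0.2, -1.7]
gripper_width: 0.0005
```

The tip ran off the end of the worm, which completes the stroke. I'll lift, go back and look.

Call:
play_rows --deltas '[{"wx":0,"wy":0,"wz":0,"dx":0,"dy":-8,"dz":0,"fingers":0},{"wx":0,"wy":0,"wz":0,"dx":0,"dy":-8,"dz":0,"fingers":0},{"wx":0,"wy":0,"wz":0,"dx":0,"dy":-8,"dz":-17,"fingers":0},{"wx":0,"wy":0,"wz":0,"dx":0,"dy":-8,"dz":-17,"fingers":0},{"wx":0,"wy":0,"wz":0,"dx":0,"dy":-8,"dz":-17,"fingers":0}]'

```text
clock: 6.45
tcp_pos: [0.6142, 0.0792, 0.0354]
eef_rot: [-1.574, -0.008, 0.163]
contact_force: [-0.5, 0.9, 0.5]
gripper_width: 0.0003
```

Run:
```python
from h import *
s=sense(); print(s['clock'],s['tcp_pos'],s['eef_rot'],s['contact_force'])
p,d,c=shot('wrist','wrist6'); 
cr=p[200:320,250:450,::-1]; cv2.imwrite('pics/crop7.png',cv2.resize(cr,None,fx=4,fy=4,interpolation=cv2.INTER_CUBIC))
p,d,c=shot('top','top6')
cr=p[165:230,230:350,::-1]; cv2.imwrite('pics/crop8.png',cv2.resize(cr,None,fx=6,fy=6,interpolation=cv2.INTER_CUBIC))
```

```text
6.45 [0.61416378 0.07921237 0.03541398] [-1.57404393 -0.00827714  0.16258487] [-0.45225188  0.87161417  0.45299373]
```

View pics/crop7.png

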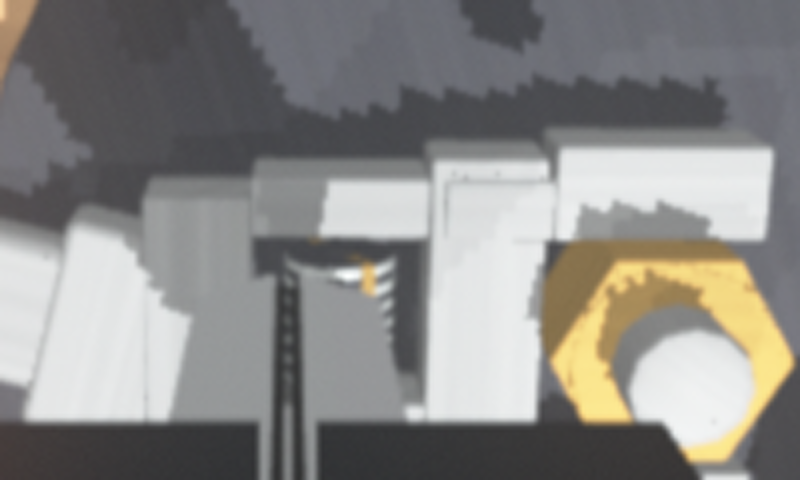

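View pics/crop8.png

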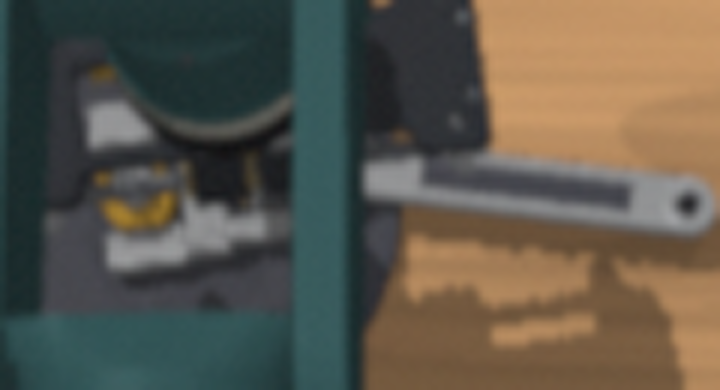

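The knurl, its brass stripe and a jaw that moved inward show the worm turning: the jaw's outer edge is about 1.4 mm outside the head edge, against 4.7 mm before. Second stroke.

Call:
play_rows --deltas '[{"wx":0.2,"wy":0,"wz":0.3,"dx":-2.5,"dy":4,"dz":-1,"fingers":0},{"wx":0.2,"wy":0,"wz":0.3,"dx":-2.5,"dy":8,"dz":-1,"fingers":0},{"wx":0.2,"wy":0,"wz":0.3,"dx":-2.5,"dy":9,"dz":-1,"fingers":0},{"wx":0.2,"wy":0,"wz":0.3,"dx":-2.5,"dy":9,"dz":2,"fingers":0},{"wx":0.2,"wy":0,"wz":0.3,"dx":-2.5,"dy":9,"dz":5,"fingers":0},{"wx":0.2,"wy":0,"wz":0.3,"dx":-2.5,"dy":9,"dz":7,"fingers":0},{"wx":0.2,"wy":0,"wz":0.3,"dx":-2.5,"dy":9,"dz":9,"fingers":0}]'

```text
clock: 7.13
tcp_pos: [0.6114, 0.083, 0.0291]
eef_rot: [-1.581, -0.004, 0.163]
contact_force: [-3.2, -10.8, 13.4]
gripper_width: 0.0004
```

Call:
play_rows --deltas '[{"wx":0.4,"wy":0,"wz":0,"dx":0,"dy":2.3,"dz":6,"fingers":0},{"wx":0.4,"wy":0,"wz":0,"dx":0,"dy":2.3,"dz":8,"fingers":0},{"wx":0.4,"wy":0,"wz":0,"dx":0,"dy":2.3,"dz":10,"fingers":0}]'

```text
clock: 7.38
tcp_pos: [0.6107, 0.0896, 0.0295]
eef_rot: [-1.58, -0.006, 0.162]
contact_force: [-3.1, -6.5, 9.7]
gripper_width: 0.0006
```

Call:
play_rows --deltas '[{"wx":0.4,"wy":0,"wz":0,"dx":0,"dy":2.7,"dz":5,"fingers":0},{"wx":0.4,"wy":0,"wz":0,"dx":0,"dy":2.7,"dz":7,"fingers":0},{"wx":0.4,"wy":0,"wz":0,"dx":0,"dy":-6,"dz":6,"fingers":0},{"wx":0.4,"wy":0,"wz":0,"dx":0,"dy":-6,"dz":4,"fingers":0},{"wx":0.4,"wy":0,"wz":0,"dx":0,"dy":-6,"dz":-14,"fingers":0},{"wx":0.4,"wy":0,"wz":0,"dx":0,"dy":-6,"dz":-14,"fingers":0},{"wx":0.4,"wy":0,"wz":0,"dx":0,"dy":-6,"dz":-14,"fingers":0}]'

```text
clock: 7.97
tcp_pos: [0.6128, 0.0757, 0.0353]
eef_rot: [-1.573, -0.005, 0.161]
contact_force: [-0.1, 0.9, 0.4]
gripper_width: 0.0007
```

Run:
```python
from h import *
s=sense(); print(s['clock'],s['tcp_pos'],s['eef_rot'],s['contact_force'])
p,d,c=shot('wrist','wrist7'); 
cr=p[200:320,250:450,::-1]; cv2.imwrite('pics/crop9.png',cv2.resize(cr,None,fx=4,fy=4,interpolation=cv2.INTER_CUBIC))
```

```text
7.9667 [0.61284918 0.07571381 0.03534837] [-1.57278673 -0.00526843  0.16065978] [-0.14299524  0.94237462  0.37951156]
```

View pics/crop9.png

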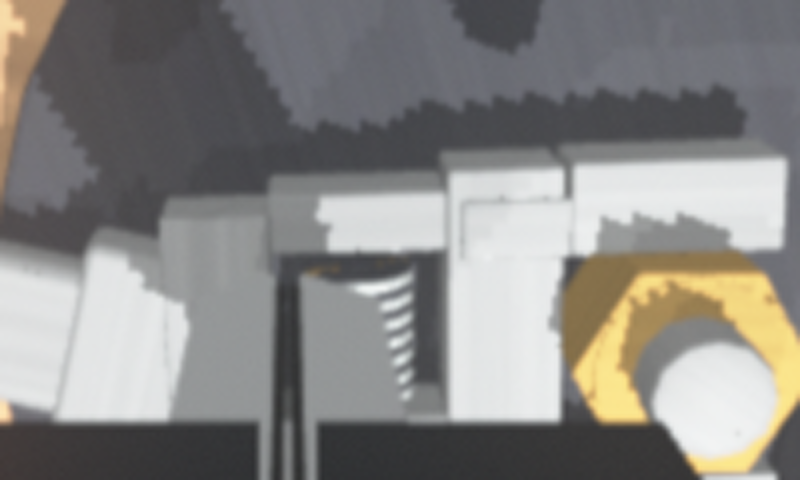

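The jaw's outer edge is now almost level with the head edge. Third stroke.

Call:
play_rows --deltas '[{"wx":0.1,"wy":0,"wz":0.2,"dx":-1,"dy":4,"dz":2,"fingers":0},{"wx":0.1,"wy":0,"wz":0.2,"dx":-1,"dy":8,"dz":2,"fingers":0},{"wx":0.1,"wy":0,"wz":0.2,"dx":-1,"dy":8.9,"dz":3,"fingers":0},{"wx":0.1,"wy":0,"wz":0.2,"dx":-1,"dy":8.9,"dz":6,"fingers":0},{"wx":0.1,"wy":0,"wz":0.2,"dx":-1,"dy":8.8,"dz":8,"fingers":0},{"wx":0.2,"wy":0,"wz":0.2,"dx":-1,"dy":8.7,"dz":10,"fingers":0},{"wx":0.3,"wy":0,"wz":0.2,"dx":-1,"dy":8.6,"dz":12,"fingers":0},{"wx":0.4,"wy":0,"wz":0.2,"dx":-1,"dy":8.5,"dz":14,"fingers":0}]'

```text
clock: 8.68
tcp_pos: [0.6106, 0.086, 0.0296]
eef_rot: [-1.573, -0.003, 0.161]
contact_force: [-2.8, -6.5, 10.6]
gripper_width: 0.0002
```

Call:
play_rows --deltas '[{"wx":0.4,"wy":0,"wz":0,"dx":0,"dy":2.7,"dz":5,"fingers":0},{"wx":0.4,"wy":0,"wz":0,"dx":0,"dy":2.7,"dz":7,"fingers":0},{"wx":0.4,"wy":0,"wz":0,"dx":0,"dy":2.7,"dz":9,"fingers":0},{"wx":0.4,"wy":0,"wz":0,"dx":0,"dy":2.6,"dz":11,"fingers":0},{"wx":0.4,"wy":0,"wz":0,"dx":0,"dy":-6,"dz":9,"fingers":0},{"wx":0.4,"wy":0,"wz":0,"dx":0,"dy":-6,"dz":7,"fingers":0},{"wx":0,"wy":0,"wz":0,"dx":0,"dy":-10,"dz":-9,"fingers":0},{"wx":0,"wy":0,"wz":0,"dx":0,"dy":-10,"dz":-9,"fingers":0},{"wx":0,"wy":0,"wz":0,"dx":0,"dy":-10,"dz":-9,"fingers":0}]'

```text
clock: 9.43
tcp_pos: [0.6124, 0.0762, 0.0398]
eef_rot: [-1.573, -0.004, 0.159]
contact_force: [-0.2, 0.5, 0.5]
gripper_width: 0.0008
```

Run:
```python
from h import *
s=sense(); print(s['clock'],s['tcp_pos'],s['eef_rot'],s['contact_force'])
p,d,c=shot('wrist','wrist8'); 
cr=p[200:320,250:450,::-1]; cv2.imwrite('pics/crop10.png',cv2.resize(cr,None,fx=4,fy=4,interpolation=cv2.INTER_CUBIC))
```

```text
9.4333 [0.61238641 0.07618357 0.03979649] [-1.5734239  -0.00364124  0.15913317] [-0.15384617  0.53112588  0.46826058]
```

View pics/crop10.png

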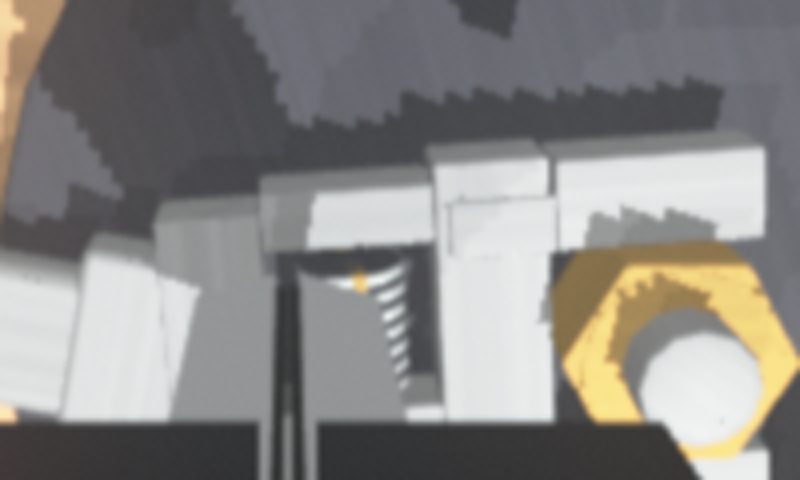

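The jaw's outer edge is now about level with the head, so the slide is about 5 mm, and the wrench looks slightly rotated. I'll back off for a clear view to measure it.

Call:
play_rows --deltas '[{"wx":0,"wy":0,"wz":0,"dx":30,"dy":-35,"dz":10,"fingers":0},{"wx":0,"wy":0,"wz":0,"dx":60,"dy":-50,"dz":20,"fingers":0},{"wx":0,"wy":0,"wz":0,"dx":60,"dy":-50,"dz":20,"fingers":0},{"wx":0,"wy":0,"wz":0,"dx":60,"dy":-50,"dz":20,"fingers":0},{"wx":0,"wy":0,"wz":0,"dx":60,"dy":-50,"dz":20,"fingers":0}]'

```text
clock: 9.9
tcp_pos: [0.6673, 0.1059, 0.0887]
eef_rot: [-1.573, -0.001, 0.16]
contact_force: [0.1, 0.1, 0.1]
gripper_width: 0.0002
```

Run:
```python
from h import *
s=sense(); print(s['clock'],s['tcp_pos'],s['eef_rot'],s['contact_force'])
p,d,c=shot('wrist','wrist9'); cv2.imwrite('pics/w9.png',p[:,:,::-1])
cr=p[100:250,220:420,::-1]; cv2.imwrite('pics/crop11.png',cv2.resize(cr,None,fx=4,fy=4,interpolation=cv2.INTER_CUBIC))
```

```text
9.9 [0.66726645 0.10590455 0.08872328] [-1.57300278e+00 -1.16533091e-03  1.59723469e-01] [0.14521475 0.14981995 0.06101148]
```

View pics/crop11.png

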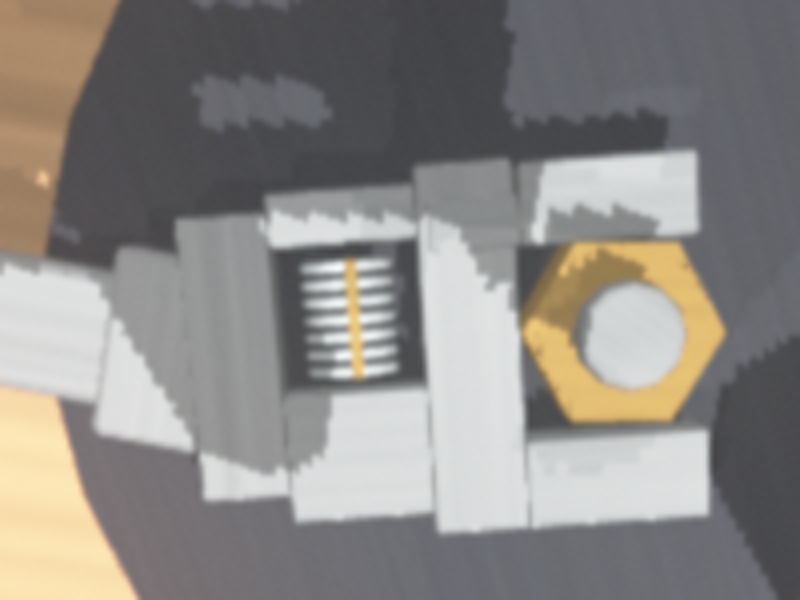

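Run:
```python
from h import *
p,d,c=load('wrist9')
f=lambda x,y,z: ray(c,220+(x+.5)/4-.5,100+(y+.5)/4-.5,z)[:2]
nut=np.array([f(*q,.034) for q in [(682,241),(726,331),(672,422),(575,422),(524,331),(578,241)]])
print('nut c',nut.mean(0)); r=nut-nut.mean(0); print(np.hypot(*r.T)*1e3, np.degrees(np.arctan2(r[:,1],r[:,0]))%60)
seg=lambda a,b,z:(lambda v:np.degrees(np.arctan2(v[1],v[0])))(f(*b,z)-f(*a,z))
print('flats',seg((578,241),(682,241),.034),seg((575,422),(672,422),.034))
print('lines',seg((520,163),(697,152),.025),seg((528,432),(708,428),.025),seg((530,526),(708,515),.025),'cross',seg((415,165),(437,532),.025),seg((516,160),(530,527),.025),seg((697,152),(700,236),.025),seg((697,152),(709,515),.025))
A=f(620,238,.025);B=f(620,430,.025);print('gap',np.hypot(*(A-B)))
O1=f(608,157,.025);O2=f(620,521,.025);print('outer w',np.hypot(*(O1-O2)))
print('worm',f(350,317,.0295),'fixed corner',f(709,428,.025))
print('head',f(415,165,.025),f(437,532,.025))
```

```text
nut c [0.60744648 0.13427522]
[17.49030274 17.00525631 17.53698576 17.41818154 17.41023663 17.41577856] [38.96029178 39.890164   38.23485138 40.8332644  38.46695136 38.940433  ]
flats 99.16232110150528 99.17838412343761
lines 102.57094723555991 100.45830055029253 102.80312889151313 cross 12.813118037608712 12.520240035460207 14.170882683405857 14.013126314886488
gap 0.03359101470101172
outer w 0.06394709677440458
worm [0.6126794  0.08726543] fixed corner [0.62209033 0.15382448]
head [0.58569808 0.09430797] [0.64876948 0.10865263]
```

The wrench is at about 102.6° and the nut at 99.1°, so rubbing has turned the wrench about 3.5° counterclockwise. The gap is about 33 mm. I'll nudge the handle about 11 mm towards -x to line it up again before the final closing. First I'll find the handle.

View pics/w9.png

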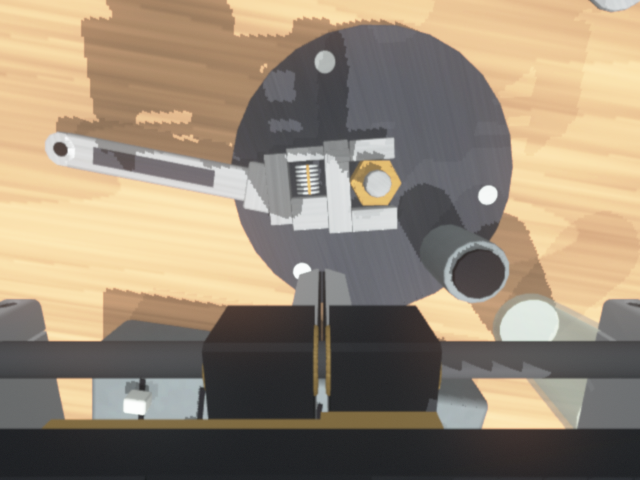

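Run:
```python
from h import *
p,d,c=load('wrist9')
for q in [(20,148),(60,149),(60,173)]: print(q,ray(c,*q,.0235))
```

```text
(20, 148) [ 0.6239868  -0.11379963  0.0235    ]
(60, 149) [ 0.6202233  -0.08623034  0.0235    ]
(60, 173) [ 0.63690477 -0.08656958  0.0235    ]
```

The handle hole is at (60,149), world (0.620,-0.086). It started at (0.607,-0.090), a shift consistent with 3.4° of turn. I'll move beside the handle on its +x side.

Call:
play_rows --deltas '[{"wx":0,"wy":0,"wz":0,"dx":-10,"dy":0,"dz":-40,"fingers":0},{"wx":0,"wy":0,"wz":0,"dx":-20,"dy":0,"dz":-80,"fingers":0},{"wx":0,"wy":0,"wz":0,"dx":-30,"dy":0,"dz":-120,"fingers":0},{"wx":0,"wy":0,"wz":0,"dx":-37,"dy":0,"dz":-152,"fingers":0},{"wx":0,"wy":0,"wz":0,"dx":-37,"dy":20,"dz":-152,"fingers":0},{"wx":0,"wy":0,"wz":0,"dx":-37,"dy":40,"dz":-152,"fingers":0},{"wx":0,"wy":0,"wz":0,"dx":-37,"dy":60,"dz":-152,"fingers":0},{"wx":0,"wy":0,"wz":0,"dx":-37,"dy":76,"dz":-152,"fingers":0},{"wx":0,"wy":0,"wz":0,"dx":-37,"dy":76,"dz":-152,"fingers":0},{"wx":0,"wy":0,"wz":0,"dx":-37,"dy":76,"dz":-152,"fingers":0}]'

```text
clock: 10.78
tcp_pos: [0.6519, -0.0504, 0.0106]
eef_rot: [-1.571, 0.004, 0.159]
contact_force: [0.0, -0.0, -0.0]
gripper_width: 0.0004
```

Call:
play_rows --deltas '[{"wx":0,"wy":0,"wz":0,"dx":-5,"dy":0,"dz":0,"fingers":0},{"wx":0,"wy":0,"wz":0,"dx":-8,"dy":0,"dz":0,"fingers":0},{"wx":0,"wy":0,"wz":0,"dx":-11,"dy":0,"dz":0,"fingers":0},{"wx":0,"wy":0,"wz":0,"dx":-13,"dy":0,"dz":0,"fingers":0},{"wx":0,"wy":0,"wz":0,"dx":-15,"dy":0,"dz":0,"fingers":0},{"wx":0,"wy":0,"wz":0,"dx":-17,"dy":0,"dz":0,"fingers":0},{"wx":0,"wy":0,"wz":0,"dx":-19,"dy":0,"dz":0,"fingers":0},{"wx":0,"wy":0,"wz":0,"dx":-20,"dy":0,"dz":0,"fingers":0},{"wx":0,"wy":0,"wz":0,"dx":-20,"dy":0,"dz":0,"fingers":0}]'

```text
clock: 11.53
tcp_pos: [0.6321, -0.0537, 0.0108]
eef_rot: [-1.572, 0.004, 0.159]
contact_force: [0.5, -0.2, 0.3]
gripper_width: 0.0002
```

Run:
```python
from h import *
p,d,c=shot('wrist','wrist10'); cv2.imwrite('pics/w10.png',p[:,:,::-1])
cr=p[50:250,330:630,::-1]; cv2.imwrite('pics/crop12.png',cv2.resize(cr,None,fx=2.6,fy=2.6,interpolation=cv2.INTER_CUBIC))
p,d,c=shot('top','top10')
cr=p[150:250,210:360,::-1]; cv2.imwrite('pics/crop13.png',cv2.resize(cr,None,fx=5,fy=5,interpolation=cv2.INTER_CUBIC))
```

```text
(no output)
```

View pics/w10.png

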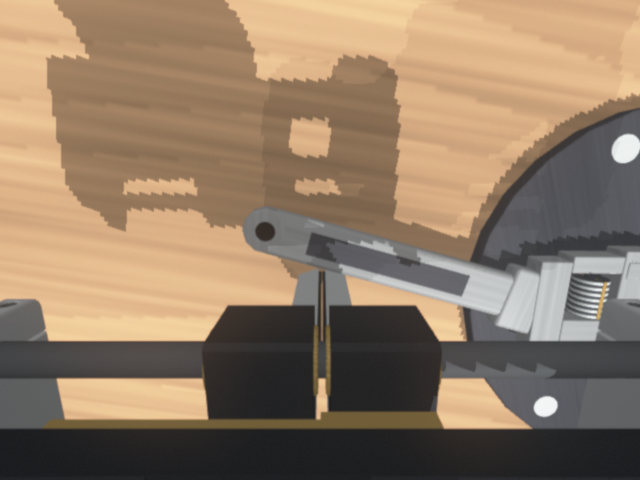

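View pics/crop13.png

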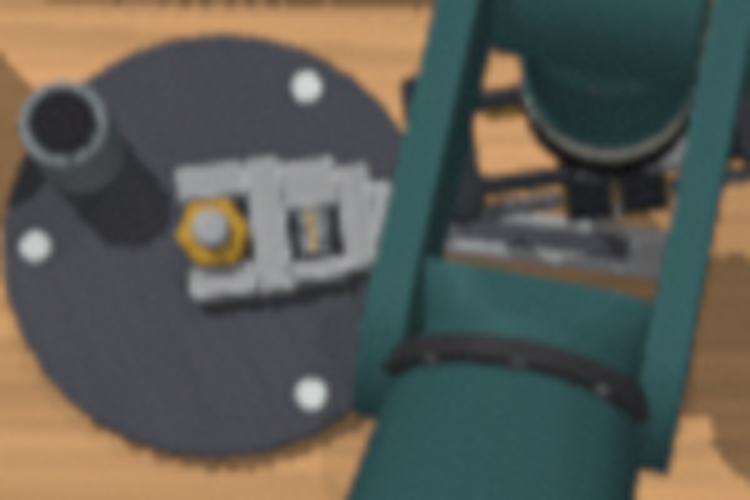

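Run:
```python
from h import *
p,d,c=load('wrist10')
h=ray(c,264.5,231.5,.0235); print(h)
# slot edges: ends
a=ray(c,468,283,.0235);b=ray(c,310,243,.0235); 
v=b-a; print(np.degrees(np.arctan2(v[1],v[0]))-165+360)
a=ray(c,505,283,.0235);b=ray(c,270,211,.0235); v=b-a; print(np.degrees(np.arctan2(v[1],v[0]))-165+360)
n=np.array([.6074,.1343]);w=h[:2]-n;print(np.hypot(*w),np.degrees(np.arctan2(w[1],w[0])))
for f,q in (('wrist2',(102,127)),('wrist9',(60,149))):
    p,d,c=load(f);w=ray(c,*q,.0235)[:2]-n;print(f,np.hypot(*w),np.degrees(np.arctan2(w[1],w[0])))
```

```text
[ 0.60245235 -0.08707052  0.0235    ]
99.50397736847998
96.81954534069268
0.22142580767041778 -91.28035338052796
wrist2 0.22470296343950416 -90.05087504854653
wrist9 0.2209028480682333 -86.67213754264091
```

The handle has swung back: the hole bearing is now -91.3°, which puts the wrench at about 98.3–99.5° against the nut's 99.1°. I'll back off and return to the worm.

Call:
play_rows --deltas '[{"wx":0,"wy":0,"wz":0,"dx":10,"dy":0,"dz":0,"fingers":0},{"wx":0,"wy":0,"wz":0,"dx":10,"dy":-25,"dz":0,"fingers":0},{"wx":0,"wy":0,"wz":0,"dx":10,"dy":-50,"dz":10,"fingers":0},{"wx":0,"wy":0,"wz":0,"dx":5,"dy":-55,"dz":50,"fingers":0},{"wx":0,"wy":0,"wz":0,"dx":0,"dy":-50,"dz":90,"fingers":0},{"wx":0,"wy":0,"wz":0,"dx":-3,"dy":-40,"dz":125,"fingers":0},{"wx":0,"wy":0,"wz":0,"dx":-3,"dy":-30,"dz":133,"fingers":0},{"wx":0,"wy":0,"wz":0,"dx":-3,"dy":-27,"dz":133,"fingers":0},{"wx":0,"wy":0,"wz":0,"dx":-3,"dy":-27,"dz":133,"fingers":0},{"wx":0,"wy":0,"wz":0,"dx":-3,"dy":-27,"dz":133,"fingers":0}]'

```text
clock: 12.47
tcp_pos: [0.6083, 0.0759, 0.0371]
eef_rot: [-1.572, 0.006, 0.158]
contact_force: [-0.3, -0.7, -0.6]
gripper_width: 0.0002
```

Run:
```python
from h import *
s=sense(); print(s['clock'],s['tcp_pos'],s['eef_rot'],s['contact_force'])
p,d,c=shot('wrist','wrist11'); 
cr=p[200:320,250:450,::-1]; cv2.imwrite('pics/crop14.png',cv2.resize(cr,None,fx=4,fy=4,interpolation=cv2.INTER_CUBIC))
```

```text
12.4667 [0.60831769 0.07590563 0.03711556] [-1.57218033  0.00571015  0.15789595] [-0.2729394  -0.66989696 -0.57017451]
```

View pics/crop14.png

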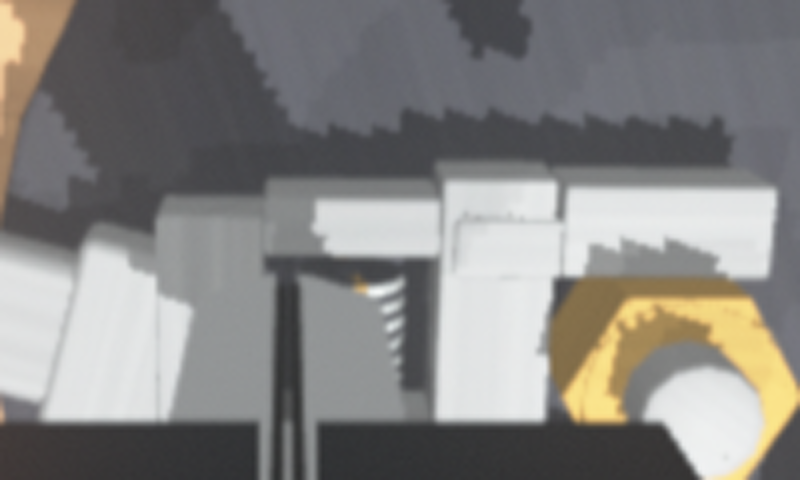

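The jaw edge and the nut flat are parallel and the tip is at the start of the worm. Stroke four.

Call:
play_rows --deltas '[{"wx":0,"wy":0,"wz":0,"dx":1,"dy":5,"dz":2,"fingers":0},{"wx":0,"wy":0,"wz":0,"dx":1,"dy":9,"dz":2,"fingers":0},{"wx":0,"wy":0,"wz":0,"dx":1,"dy":10.7,"dz":3,"fingers":0},{"wx":0,"wy":0,"wz":0,"dx":0.5,"dy":10.7,"dz":6,"fingers":0},{"wx":0.1,"wy":0,"wz":0,"dx":0,"dy":10.6,"dz":8,"fingers":0},{"wx":0.2,"wy":0,"wz":0,"dx":0,"dy":10.5,"dz":10,"fingers":0},{"wx":0.3,"wy":0,"wz":0,"dx":-0.3,"dy":10.4,"dz":12,"fingers":0},{"wx":0.4,"wy":0,"wz":0,"dx":-0.5,"dy":10.3,"dz":14,"fingers":0}]'

```text
clock: 13.18
tcp_pos: [0.6082, 0.0861, 0.0297]
eef_rot: [-1.571, 0.001, 0.156]
contact_force: [0.8, -6.4, 5.4]
gripper_width: 0.0003
```

Call:
play_rows --deltas '[{"wx":0.3,"wy":0,"wz":0,"dx":0,"dy":3,"dz":5,"fingers":0},{"wx":0.3,"wy":0,"wz":0,"dx":0,"dy":3,"dz":7,"fingers":0},{"wx":0.3,"wy":0,"wz":0,"dx":0,"dy":3,"dz":9,"fingers":0},{"wx":0.3,"wy":0,"wz":0,"dx":0,"dy":2.7,"dz":11,"fingers":0},{"wx":0.3,"wy":0,"wz":0,"dx":0,"dy":-6,"dz":9,"fingers":0},{"wx":0.3,"wy":0,"wz":0,"dx":0,"dy":-6,"dz":7,"fingers":0},{"wx":0,"wy":0,"wz":0,"dx":0,"dy":-7,"dz":-9,"fingers":0},{"wx":0,"wy":0,"wz":0,"dx":0,"dy":-7,"dz":-9,"fingers":0},{"wx":0,"wy":0,"wz":0,"dx":0,"dy":-7,"dz":-9,"fingers":0}]'

```text
clock: 13.93
tcp_pos: [0.6097, 0.0761, 0.0365]
eef_rot: [-1.571, 0.001, 0.154]
contact_force: [-0.6, 0.3, -0.7]
gripper_width: 0.0004
```

Run:
```python
from h import *
s=sense(); print(s['clock'],s['tcp_pos'],s['eef_rot'],s['contact_force'])
p,d,c=shot('wrist','wrist12'); 
cr=p[200:320,250:450,::-1]; cv2.imwrite('pics/crop15.png',cv2.resize(cr,None,fx=4,fy=4,interpolation=cv2.INTER_CUBIC))
```

```text
13.9333 [0.60972283 0.07612247 0.03650048] [-1.57099934e+00  7.11375549e-04  1.54056947e-01] [-0.56467057  0.31997288 -0.65817647]
```

View pics/crop15.png

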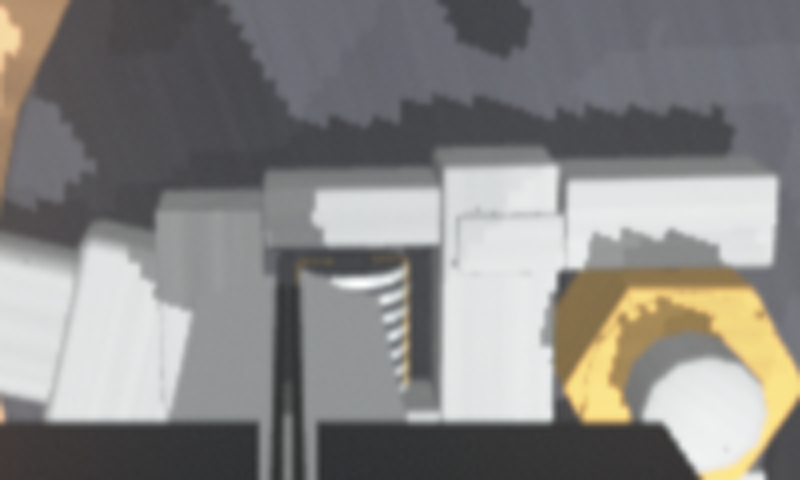

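The jaw edge now sits about 2 mm inside the head edge, so the slide is about 3.4 mm and about 1.4 mm remains. Fifth stroke, watching the force.

Call:
play_rows --deltas '[{"wx":0,"wy":0,"wz":0,"dx":0,"dy":5,"dz":2,"fingers":0},{"wx":0,"wy":0,"wz":0,"dx":0,"dy":9,"dz":2,"fingers":0},{"wx":0,"wy":0,"wz":0,"dx":0,"dy":10.4,"dz":3,"fingers":0},{"wx":0,"wy":0,"wz":0,"dx":-0.3,"dy":10.4,"dz":6,"fingers":0},{"wx":0.1,"wy":0,"wz":0,"dx":-0.6,"dy":10.4,"dz":8,"fingers":0},{"wx":0.2,"wy":0,"wz":0,"dx":-0.8,"dy":10.3,"dz":10,"fingers":0},{"wx":0.2,"wy":0,"wz":0,"dx":-1,"dy":10.2,"dz":12,"fingers":0}]'

```text
clock: 14.57
tcp_pos: [0.6088, 0.0832, 0.0294]
eef_rot: [-1.577, -0.003, 0.154]
contact_force: [-1.3, -9.7, 13.1]
gripper_width: 0.0003
```

Call:
play_rows --deltas '[{"wx":0.3,"wy":0,"wz":0,"dx":0,"dy":2.6,"dz":5,"fingers":0},{"wx":0.3,"wy":0,"wz":0,"dx":0,"dy":2.6,"dz":7,"fingers":0},{"wx":0.3,"wy":0,"wz":0,"dx":0,"dy":2.6,"dz":9,"fingers":0}]'

```text
clock: 14.82
tcp_pos: [0.6082, 0.0887, 0.0295]
eef_rot: [-1.579, -0.004, 0.153]
contact_force: [-3.9, -6.1, 9.8]
gripper_width: 0.0005
```

Call:
play_rows --deltas '[{"wx":0.3,"wy":0,"wz":0,"dx":0,"dy":2.6,"dz":5,"fingers":0},{"wx":0.3,"wy":0,"wz":0,"dx":0,"dy":2.6,"dz":8,"fingers":0},{"wx":0.3,"wy":0,"wz":0,"dx":0,"dy":-6,"dz":6,"fingers":0},{"wx":0.3,"wy":0,"wz":0,"dx":0,"dy":-6,"dz":5,"fingers":0},{"wx":0,"wy":0,"wz":0,"dx":30,"dy":-40,"dz":10,"fingers":0},{"wx":0,"wy":0,"wz":0,"dx":60,"dy":-58,"dz":10,"fingers":0},{"wx":0,"wy":0,"wz":0,"dx":60,"dy":-58,"dz":10,"fingers":0},{"wx":0,"wy":0,"wz":0,"dx":60,"dy":-58,"dz":10,"fingers":0},{"wx":0,"wy":0,"wz":0,"dx":60,"dy":-58,"dz":10,"fingers":0}]'

```text
clock: 15.57
tcp_pos: [0.665, 0.1082, 0.0866]
eef_rot: [-1.579, -0.002, 0.153]
contact_force: [0.7, -0.4, -1.0]
gripper_width: 0.0005
```

Run:
```python
from h import *
s=sense(); print(s['clock'],s['tcp_pos'],s['eef_rot'],s['contact_force'])
p,d,c=shot('wrist','wrist13'); cv2.imwrite('pics/w13.png',p[:,:,::-1])
cr=p[100:250,220:420,::-1]; cv2.imwrite('pics/crop16.png',cv2.resize(cr,None,fx=4,fy=4,interpolation=cv2.INTER_CUBIC))
```

```text
15.5667 [0.66500046 0.10820692 0.08664529] [-1.5787063  -0.00173759  0.15312697] [ 0.68379791 -0.36712876 -1.02497228]
```

View pics/crop16.png

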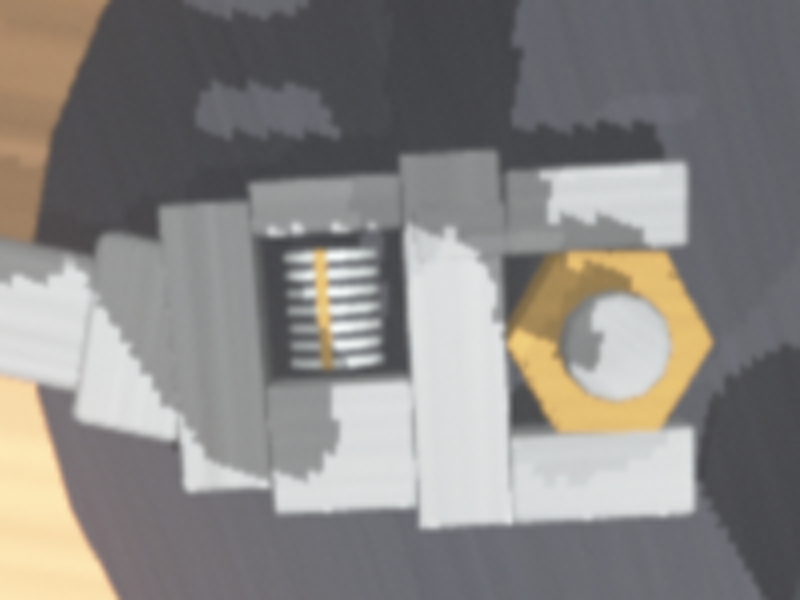

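The gap is now about 30–30.5 mm (outer width check gives a slide of about 2 mm) and the wrench is about 1.7° counterclockwise of the nut. I'll rub once more to snug it, with a slight sideways bias to turn it back into line.

Call:
play_rows --deltas '[{"wx":0.3,"wy":0,"wz":0,"dx":-30,"dy":10,"dz":-11,"fingers":0},{"wx":0.3,"wy":0,"wz":0,"dx":-59,"dy":30,"dz":-22,"fingers":0},{"wx":0.3,"wy":0,"wz":0,"dx":-59,"dy":48,"dz":-22,"fingers":0},{"wx":0.3,"wy":0,"wz":0,"dx":-59,"dy":51,"dz":-22,"fingers":0},{"wx":0.3,"wy":0,"wz":0,"dx":-59,"dy":51,"dz":-22,"fingers":0},{"wx":0.3,"wy":0,"wz":0,"dx":-59,"dy":51,"dz":-22,"fingers":0}]'

```text
clock: 16.12
tcp_pos: [0.61, 0.0772, 0.0359]
eef_rot: [-1.573, -0.002, 0.153]
contact_force: [0.5, 0.5, 0.1]
gripper_width: 0.0005
```

Call:
play_rows --deltas '[{"wx":0,"wy":0,"wz":0,"dx":0,"dy":5,"dz":0,"fingers":0},{"wx":0,"wy":0,"wz":0,"dx":0,"dy":9,"dz":0,"fingers":0},{"wx":0,"wy":0,"wz":0,"dx":-0.7,"dy":9.7,"dz":2,"fingers":0},{"wx":0,"wy":0,"wz":0,"dx":-1.4,"dy":9.7,"dz":4,"fingers":0},{"wx":0,"wy":0,"wz":0,"dx":-2,"dy":9.6,"dz":6,"fingers":0},{"wx":0.1,"wy":0,"wz":0,"dx":-2.2,"dy":9.6,"dz":8,"fingers":0}]'

```text
clock: 16.62
tcp_pos: [0.6097, 0.081, 0.0289]
eef_rot: [-1.58, -0.007, 0.153]
contact_force: [1.8, -9.8, 6.5]
gripper_width: 0.0005
```

Call:
play_rows --deltas '[{"wx":0.3,"wy":0,"wz":0.2,"dx":-1,"dy":2.6,"dz":5,"fingers":0},{"wx":0.3,"wy":0,"wz":0.2,"dx":-1,"dy":2.6,"dz":7,"fingers":0}]'

```text
clock: 16.78
tcp_pos: [0.6095, 0.0834, 0.0295]
eef_rot: [-1.584, -0.006, 0.152]
contact_force: [-2.2, -9.7, 10.5]
gripper_width: 0.0005
```

Call:
play_rows --deltas '[{"wx":0.4,"wy":0,"wz":0.2,"dx":-1,"dy":2.7,"dz":5,"fingers":0},{"wx":0.4,"wy":0,"wz":0.2,"dx":-1,"dy":2.7,"dz":7,"fingers":0},{"wx":0.4,"wy":0,"wz":0.2,"dx":-1,"dy":2.7,"dz":8,"fingers":0}]'

```text
clock: 17.03
tcp_pos: [0.6087, 0.0883, 0.0296]
eef_rot: [-1.583, -0.005, 0.151]
contact_force: [-1.8, -7.0, 8.2]
gripper_width: 0.0007
```

Call:
play_rows --deltas '[{"wx":0.3,"wy":0,"wz":0,"dx":0,"dy":-6,"dz":4,"fingers":0},{"wx":0.5,"wy":0,"wz":0,"dx":0,"dy":-10,"dz":3,"fingers":0},{"wx":0.5,"wy":0,"wz":0,"dx":30,"dy":-40,"dz":10,"fingers":0},{"wx":0.5,"wy":0,"wz":0,"dx":60,"dy":-58,"dz":10,"fingers":0},{"wx":0.5,"wy":0,"wz":0,"dx":60,"dy":-58,"dz":10,"fingers":0},{"wx":0.5,"wy":0,"wz":0,"dx":60,"dy":-58,"dz":10,"fingers":0},{"wx":0.5,"wy":0,"wz":0,"dx":60,"dy":-58,"dz":10,"fingers":0}]'

```text
clock: 17.62
tcp_pos: [0.6655, 0.1082, 0.0871]
eef_rot: [-1.573, -0.003, 0.152]
contact_force: [-0.4, -0.3, -1.2]
gripper_width: 0.0006
```

Run:
```python
from h import *
s=sense(); print(s['clock'],s['tcp_pos'],s['eef_rot'],s['contact_force'])
p,d,c=shot('wrist','wrist14'); cv2.imwrite('pics/w14.png',p[:,:,::-1])
cr=p[100:250,220:420,::-1]; cv2.imwrite('pics/crop17.png',cv2.resize(cr,None,fx=4,fy=4,interpolation=cv2.INTER_CUBIC))
```

```text
17.6167 [0.66549049 0.10818564 0.08712263] [-1.57342001 -0.00338133  0.15167997] [-0.39759672 -0.29186632 -1.2364567 ]
```

View pics/crop17.png

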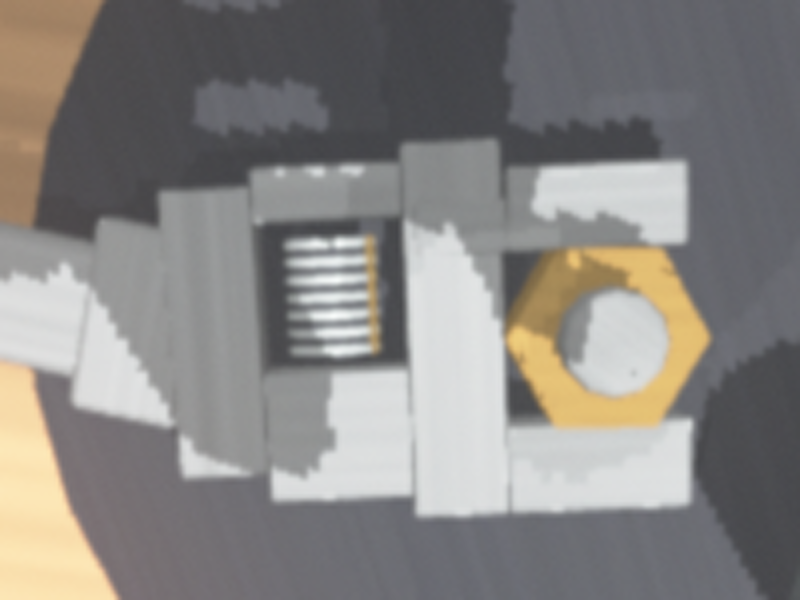

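Run:
```python
from h import *
for name,N,U,L in (('wrist14',[(662,247),(711,337),(658,427),(558,428),(507,338),(563,248)],[(512,249),(686,242)],[(511,424),(691,418)]),
 ('wrist9',[(682,241),(726,331),(672,422),(575,422),(524,331),(578,241)],[(524,244),(699,235)],[(528,433),(708,428)])):
    p,d,c=load(name)
    f=lambda x,y,z: ray(c,220+(x+.5)/4-.5,100+(y+.5)/4-.5,z)[:2]
    n=np.array([f(*q,.034) for q in N]); ct=n.mean(0); r=n-ct
    print(name,ct,np.hypot(*r.T)*1e3,np.degrees(np.arctan2(r[:,1],r[:,0])).__mod__(60))
    for S in (U,L):
        a,b=[f(*q,.025) for q in S]; v=(b-a)/np.hypot(*(b-a)); w=ct-a
        print(np.degrees(np.arctan2(v[1],v[0])),1e3*(v[0]*w[1]-v[1]*w[0]))
```

```text
wrist14 [0.60737299 0.13419292] [17.13122003 17.1181723  17.44179387 17.37275334 17.40625352 17.06836391] [40.2406481  39.51669408 39.08304715 39.91240752 38.47235813 37.90989901]
100.94690966348946 -15.296865325195988
100.63806678646972 15.191019328480193
wrist9 [0.60744648 0.13427522] [17.49030274 17.00525631 17.53698576 17.41818154 17.41023663 17.41577856] [38.96029178 39.890164   38.23485138 40.8332644  38.46695136 38.940433  ]
102.02808847277812 -15.446262728279606
100.77845657993521 18.03642386112467
```

The measured gap is 30.5 mm, with the faces 15.3 and 15.2 mm from the nut axis and about 1.5° of misalignment. I'll do one more light rub to check whether the worm stalls, meaning it is snug.

Call:
play_rows --deltas '[{"wx":0,"wy":0,"wz":0,"dx":-30,"dy":10,"dz":-11,"fingers":0},{"wx":0,"wy":0,"wz":0,"dx":-59,"dy":30,"dz":-22,"fingers":0},{"wx":0,"wy":0,"wz":0,"dx":-60,"dy":48,"dz":-22,"fingers":0},{"wx":0,"wy":0,"wz":0,"dx":-60,"dy":52,"dz":-22,"fingers":0},{"wx":0,"wy":0,"wz":0,"dx":-60,"dy":52,"dz":-22,"fingers":0},{"wx":0,"wy":0,"wz":0,"dx":-60,"dy":52,"dz":-22,"fingers":0}]'

```text
clock: 18.17
tcp_pos: [0.6094, 0.0773, 0.035]
eef_rot: [-1.573, -0.003, 0.152]
contact_force: [1.4, 0.3, 0.9]
gripper_width: 0.0008
```

Run:
```python
from h import *
s=sense(); print(s['clock'],s['tcp_pos'],s['eef_rot'],s['contact_force'])
```

```text
18.1667 [0.60944372 0.07730843 0.03498726] [-1.5733169  -0.00303104  0.15174332] [1.36072907 0.25393813 0.86324409]
```

Call:
play_rows --deltas '[{"wx":0,"wy":0,"wz":0,"dx":0,"dy":5,"dz":0,"fingers":0},{"wx":0,"wy":0,"wz":0,"dx":0,"dy":8.4,"dz":0,"fingers":0},{"wx":0,"wy":0,"wz":0,"dx":-0.7,"dy":8.7,"dz":2,"fingers":0},{"wx":0,"wy":0,"wz":0,"dx":-1.4,"dy":8.7,"dz":4,"fingers":0},{"wx":0.1,"wy":0,"wz":0,"dx":-2,"dy":8.6,"dz":6,"fingers":0},{"wx":0.1,"wy":0,"wz":0,"dx":-2.2,"dy":8.6,"dz":8,"fingers":0}]'

```text
clock: 18.67
tcp_pos: [0.6093, 0.081, 0.0289]
eef_rot: [-1.58, -0.009, 0.151]
contact_force: [2.5, -11.0, 6.3]
gripper_width: 0.0006
```

Call:
play_rows --deltas '[{"wx":0.3,"wy":0,"wz":0.2,"dx":-1,"dy":2.3,"dz":5,"fingers":0},{"wx":0.3,"wy":0,"wz":0.2,"dx":-1,"dy":2.3,"dz":6,"fingers":0}]'

```text
clock: 18.83
tcp_pos: [0.6093, 0.0821, 0.0293]
eef_rot: [-1.585, -0.008, 0.15]
contact_force: [-1.0, -10.2, 7.9]
gripper_width: -0.0001
```

It now moves only about 1 mm at 10 N, so it is close to stalling. I'll lift and look.

Call:
play_rows --deltas '[{"wx":0.3,"wy":0,"wz":0,"dx":0,"dy":-6,"dz":1,"fingers":0},{"wx":0.5,"wy":0,"wz":0,"dx":0,"dy":-12,"dz":1,"fingers":0},{"wx":0.6,"wy":0,"wz":0,"dx":30,"dy":-40,"dz":10,"fingers":0},{"wx":0.6,"wy":0,"wz":0,"dx":60,"dy":-58,"dz":16,"fingers":0},{"wx":0.6,"wy":0,"wz":0,"dx":60,"dy":-58,"dz":16,"fingers":0},{"wx":0.6,"wy":0,"wz":0,"dx":60,"dy":-58,"dz":16,"fingers":0},{"wx":0.6,"wy":0,"wz":0,"dx":60,"dy":-58,"dz":16,"fingers":0}]'

```text
clock: 19.42
tcp_pos: [0.6649, 0.108, 0.0869]
eef_rot: [-1.574, -0.006, 0.151]
contact_force: [-0.6, -0.4, 0.0]
gripper_width: 0.0005
```

Run:
```python
from h import *
s=sense(); print(s['clock'],s['tcp_pos'],s['eef_rot'],s['contact_force'])
p,d,c=shot('wrist','wrist15'); cv2.imwrite('pics/w15.png',p[:,:,::-1])
cr=p[100:250,220:420,::-1]; cv2.imwrite('pics/crop18.png',cv2.resize(cr,None,fx=4,fy=4,interpolation=cv2.INTER_CUBIC))
```

```text
19.4167 [0.66487173 0.1079575  0.08687776] [-1.57364579 -0.00604617  0.15090815] [-0.62211274 -0.38567608  0.01556638]
```

View pics/crop18.png

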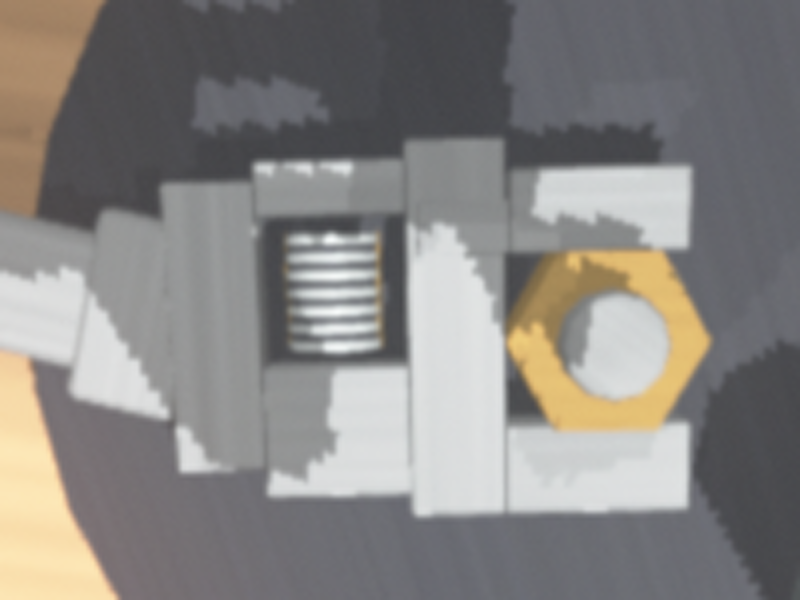

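The nut and jaws are now parallel, the gap is closed to snug, and the worm had nearly stalled. Next I'll move beside the handle on its +x side, with the tool face flush to it, ready to swing.

Call:
play_rows --deltas '[{"wx":0,"wy":3,"wz":0,"dx":-10,"dy":0,"dz":-40,"fingers":0},{"wx":0,"wy":7,"wz":0,"dx":-24,"dy":0,"dz":-80,"fingers":0},{"wx":0,"wy":11,"wz":0,"dx":-36,"dy":0,"dz":-120,"fingers":0},{"wx":0,"wy":14,"wz":0,"dx":-46,"dy":0,"dz":-153,"fingers":0},{"wx":0,"wy":14,"wz":0,"dx":-46,"dy":20,"dz":-153,"fingers":0},{"wx":0,"wy":14,"wz":0,"dx":-46,"dy":40,"dz":-153,"fingers":0},{"wx":0,"wy":14,"wz":0,"dx":-46,"dy":60,"dz":-153,"fingers":0},{"wx":0,"wy":14,"wz":0,"dx":-46,"dy":75,"dz":-153,"fingers":0},{"wx":0,"wy":14,"wz":0,"dx":-46,"dy":75,"dz":-153,"fingers":0},{"wx":0,"wy":14,"wz":0,"dx":-46,"dy":75,"dz":-153,"fingers":0}]'

```text
clock: 20.3
tcp_pos: [0.6398, -0.0504, 0.0096]
eef_rot: [-1.572, -0.001, -0.094]
contact_force: [0.0, -0.5, 0.0]
gripper_width: 0.0003
```

Run:
```python
from h import *
s=sense(); print(s['clock'],s['tcp_pos'],s['eef_rot'],s['contact_force'])
p,d,c=shot('wrist','wrist16')
```

```text
20.3 [ 0.63978619 -0.05039292  0.00957103] [-1.57188811e+00 -6.32996140e-04 -9.40030613e-02] [ 0.02372036 -0.46721362  0.04518539]
```

View pics/wrist16.png

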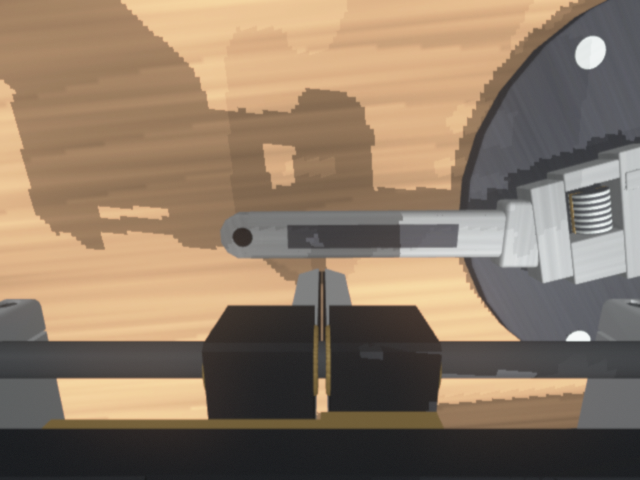

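The handle is horizontal at rows 211–258, flush with the fingers at (322,275). I'll approach to touch.

Call:
play_rows --deltas '[{"wx":0,"wy":0,"wz":0,"dx":-4,"dy":0,"dz":0,"fingers":0},{"wx":0,"wy":0,"wz":0,"dx":-8,"dy":0,"dz":0,"fingers":0},{"wx":0,"wy":0,"wz":0,"dx":-11,"dy":0,"dz":0,"fingers":0},{"wx":0,"wy":0,"wz":0,"dx":-13,"dy":0,"dz":0,"fingers":0},{"wx":0,"wy":0,"wz":0,"dx":-14,"dy":0,"dz":0,"fingers":0},{"wx":0,"wy":0,"wz":0,"dx":-15,"dy":0,"dz":0,"fingers":0}]'

```text
clock: 20.85
tcp_pos: [0.6274, -0.0495, 0.0124]
eef_rot: [-1.573, -0.008, -0.094]
contact_force: [2.8, -1.6, 1.9]
gripper_width: 0.0006
```

Contact. Now the arc, first 12°.

Call:
play_rows --deltas '[{"wx":0,"wy":1,"wz":0,"dx":-4,"dy":1,"dz":-0.6,"fingers":0},{"wx":0,"wy":2,"wz":0,"dx":-7.5,"dy":1,"dz":-1.2,"fingers":0},{"wx":0,"wy":4,"wz":0,"dx":-14,"dy":1,"dz":-2.1,"fingers":0},{"wx":0,"wy":6,"wz":0,"dx":-20.5,"dy":1,"dz":-2.9,"fingers":0},{"wx":0,"wy":8,"wz":0,"dx":-27,"dy":1,"dz":-3.4,"fingers":0},{"wx":0,"wy":10,"wz":0,"dx":-33.5,"dy":1,"dz":-3.7,"fingers":0},{"wx":0,"wy":12,"wz":0,"dx":-40,"dy":1,"dz":-3.7,"fingers":0}]'

```text
clock: 21.43
tcp_pos: [0.5888, -0.0493, 0.0123]
eef_rot: [-1.569, -0.012, -0.306]
contact_force: [4.7, 0.5, 1.3]
gripper_width: 0.0007
```

Run:
```python
from h import *
s=sense(); print(s['clock'],s['tcp_pos'],s['eef_rot'],s['contact_force'])
p,d,c=shot('wrist','wrist17')
```

```text
21.4333 [ 0.58875895 -0.04930553  0.01225227] [-1.56947688 -0.01224511 -0.30617933] [4.69103537 0.49532208 1.25990017]
```

View pics/wrist17.png

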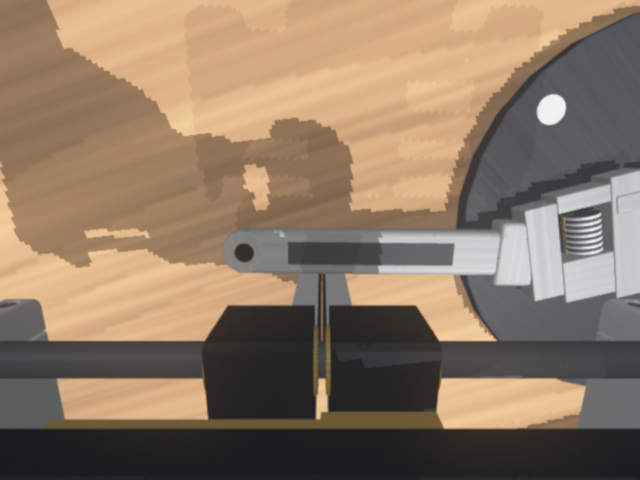

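The swing works: 4.7 N with the handle flush against the fingers at (322,272). Next 12°.

Call:
play_rows --deltas '[{"wx":0,"wy":1,"wz":0,"dx":-4.5,"dy":1,"dz":-0.6,"fingers":0},{"wx":0,"wy":2,"wz":0,"dx":-8,"dy":1,"dz":-1.2,"fingers":0},{"wx":0,"wy":4,"wz":0,"dx":-14.5,"dy":1,"dz":-2.1,"fingers":0},{"wx":0,"wy":6,"wz":0,"dx":-21,"dy":1,"dz":-2.9,"fingers":0},{"wx":0,"wy":8,"wz":0,"dx":-27.5,"dy":1,"dz":-3.4,"fingers":0},{"wx":0,"wy":10,"wz":0,"dx":-34,"dy":1,"dz":-3.7,"fingers":0},{"wx":0,"wy":12,"wz":0,"dx":-40.5,"dy":1,"dz":-3.7,"fingers":0}]'

```text
clock: 22.07
tcp_pos: [0.5486, -0.0409, 0.0115]
eef_rot: [-1.567, -0.013, -0.519]
contact_force: [4.9, -0.7, 2.9]
gripper_width: 0.0004
```

Call:
play_rows --deltas '[{"wx":0,"wy":1,"wz":0,"dx":-4.5,"dy":0,"dz":-0.6,"fingers":0},{"wx":0,"wy":2,"wz":0,"dx":-8,"dy":0,"dz":-1.2,"fingers":0},{"wx":0,"wy":4,"wz":0,"dx":-14.5,"dy":0,"dz":-2.1,"fingers":0},{"wx":0,"wy":6,"wz":0,"dx":-21,"dy":0,"dz":-2.9,"fingers":0}]'

```text
clock: 22.4
tcp_pos: [0.5293, -0.0331, 0.0114]
eef_rot: [-1.565, -0.014, -0.626]
contact_force: [5.1, -1.1, 1.6]
gripper_width: 0.0005
```

Call:
play_rows --deltas '[{"wx":0,"wy":1,"wz":0,"dx":-4.5,"dy":0,"dz":-0.6,"fingers":0},{"wx":0,"wy":2.5,"wz":0,"dx":-9.5,"dy":0,"dz":-1.4,"fingers":0},{"wx":0,"wy":4,"wz":0,"dx":-14.3,"dy":0,"dz":-2.1,"fingers":0}]'

```text
clock: 22.65
tcp_pos: [0.5168, -0.0266, 0.0114]
eef_rot: [-1.564, -0.015, -0.697]
contact_force: [5.1, -1.9, 0.8]
gripper_width: 0.0007
```

Call:
play_rows --deltas '[{"wx":0,"wy":1,"wz":0,"dx":-4.5,"dy":0,"dz":-0.6,"fingers":0},{"wx":0,"wy":2.5,"wz":0,"dx":-9.5,"dy":0,"dz":-1.4,"fingers":0},{"wx":0,"wy":4,"wz":0,"dx":-14.3,"dy":0,"dz":-2.1,"fingers":0}]'

```text
clock: 22.9
tcp_pos: [0.505, -0.0196, 0.0113]
eef_rot: [-1.563, -0.017, -0.768]
contact_force: [5.1, -2.3, 0.7]
gripper_width: 0.0004
```

Call:
play_rows --deltas '[{"wx":0,"wy":1,"wz":0,"dx":-4.5,"dy":0,"dz":-0.6,"fingers":0},{"wx":0,"wy":2.5,"wz":0,"dx":-9.5,"dy":0,"dz":-1.4,"fingers":0},{"wx":0,"wy":4,"wz":0,"dx":-14.3,"dy":0,"dz":-2.1,"fingers":0}]'

```text
clock: 23.15
tcp_pos: [0.4938, -0.0117, 0.0113]
eef_rot: [-1.561, -0.018, -0.84]
contact_force: [5.7, -2.2, 1.6]
gripper_width: 0.0006
```

Run:
```python
from h import *
s=sense(); print(s['clock'],s['tcp_pos'],s['eef_rot'],s['contact_force'])
p,d,c=shot('wrist','wrist18')
```

```text
23.15 [ 0.49378582 -0.0117482   0.01128867] [-1.56137184 -0.01809759 -0.83962085] [ 5.65501626 -2.22037661  1.62392805]
```

View pics/wrist18.png

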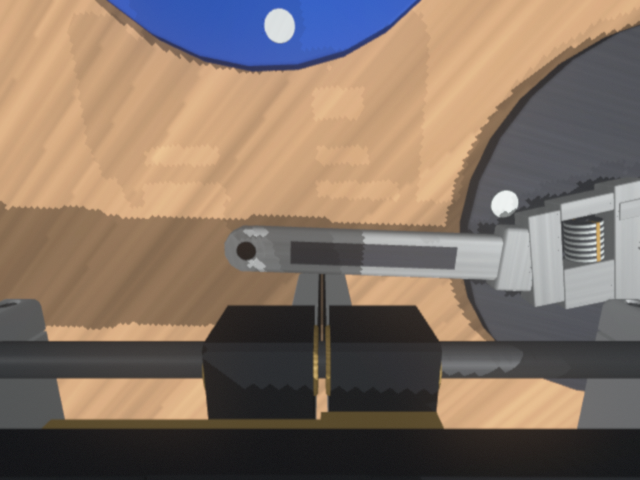

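The worm stripe moved from the left edge to (600,240), so I'll check from the top and side that the nut really turns with the wrench.

Run:
```python
from h import *
p,d,c=shot('top','top18')
cr=p[150:250,210:330,::-1]; a=cv2.resize(cr,None,fx=5,fy=5,interpolation=cv2.INTER_CUBIC)
p,d,c=shot('side','side18')
cr=p[270:350,220:320,::-1]; b=cv2.resize(cr,None,fx=6,fy=6,interpolation=cv2.INTER_CUBIC)
cv2.imwrite('pics/a18.png',a);cv2.imwrite('pics/b18.png',b)
```

```text
(no output)
```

View pics/a18.png

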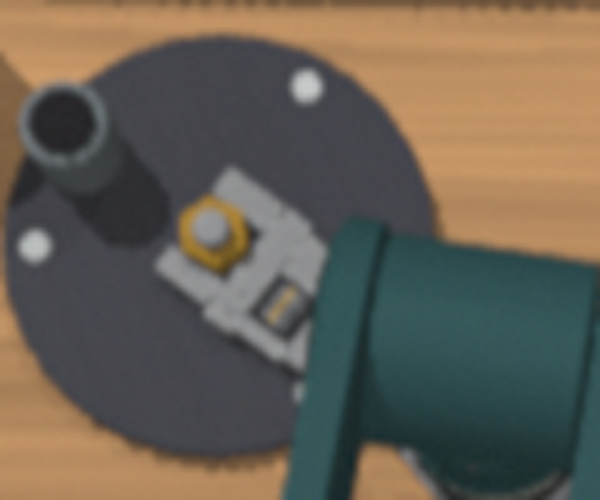

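View pics/b18.png

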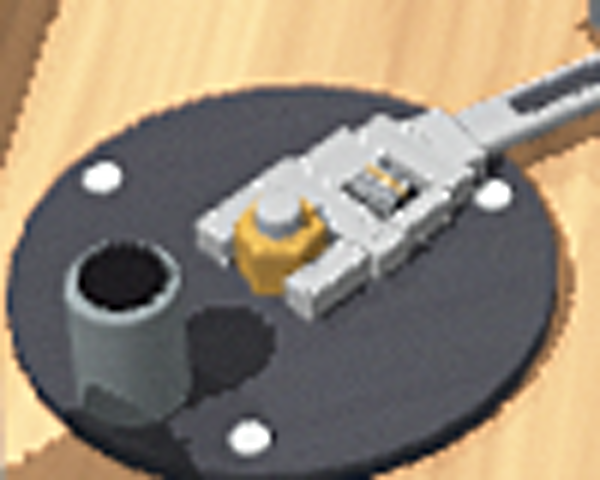

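The jaws look open relative to the nut. I'll back off and take a clear close view.

Call:
play_rows --deltas '[{"wx":0,"wy":0,"wz":0,"dx":10,"dy":0,"dz":0,"fingers":0},{"wx":0,"wy":0,"wz":0,"dx":15,"dy":-30,"dz":0,"fingers":0},{"wx":0,"wy":0,"wz":0,"dx":15,"dy":-60,"dz":20,"fingers":0},{"wx":0,"wy":0,"wz":0,"dx":25,"dy":-75,"dz":60,"fingers":0},{"wx":0,"wy":0,"wz":0,"dx":40,"dy":-80,"dz":100,"fingers":0},{"wx":0,"wy":0,"wz":0,"dx":45,"dy":-80,"dz":140,"fingers":0},{"wx":0,"wy":0,"wz":0,"dx":45,"dy":-80,"dz":150,"fingers":0},{"wx":0,"wy":0,"wz":0,"dx":45,"dy":-80,"dz":150,"fingers":0}]'

```text
clock: 23.97
tcp_pos: [0.6333, 0.0579, 0.0902]
eef_rot: [-1.566, -0.011, -0.834]
contact_force: [-1.3, -0.4, -0.4]
gripper_width: 0.0003
```

Run:
```python
from h import *
s=sense(); print(s['clock'],s['tcp_pos'],s['eef_rot'],s['contact_force'])
p,d,c=shot('wrist','wrist19'); cv2.imwrite('pics/w19.png',p[:,:,::-1])
```

```text
23.9667 [0.63334495 0.05786498 0.09023383] [-1.56624176 -0.01118097 -0.83448302] [-1.3004119  -0.38390832 -0.38204831]
```

View pics/w19.png

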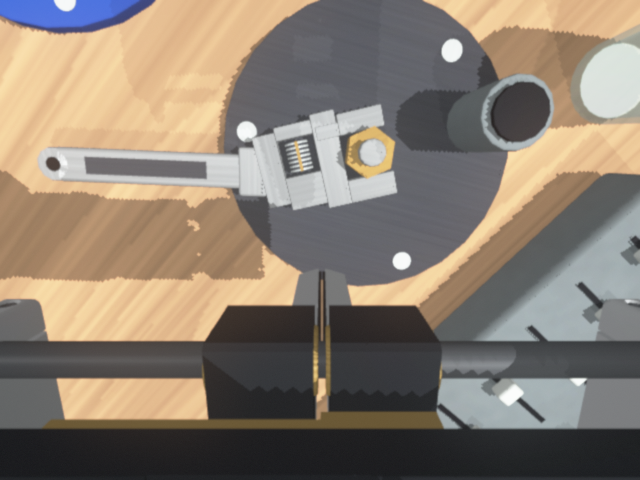

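Run:
```python
from h import *
p,d,c=load('wrist19')
cr=p[80:230,240:440,::-1]; cv2.imwrite('pics/crop20.png',cv2.resize(cr,None,fx=4,fy=4,interpolation=cv2.INTER_CUBIC))
```

```text
(no output)
```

View pics/crop20.png

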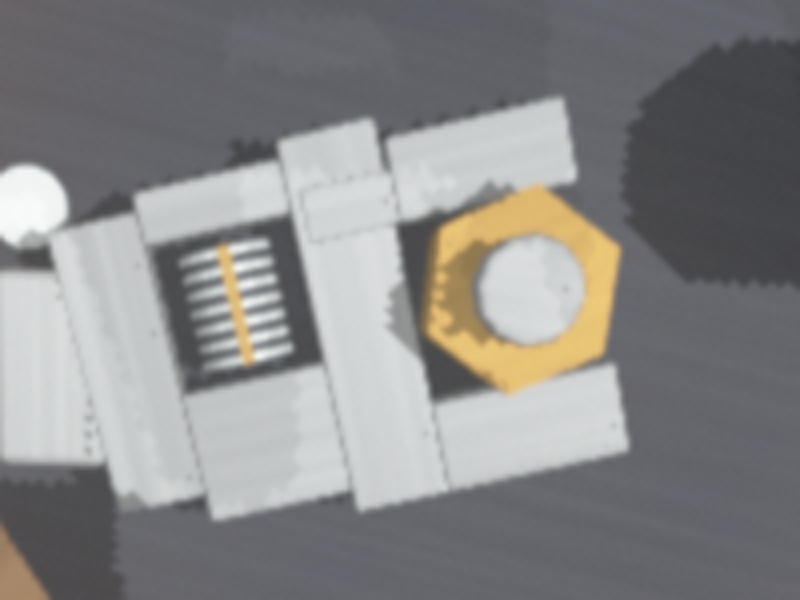

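Run:
```python
from h import *
p,d,c=load('wrist19')
f=lambda x,y,z: ray(c,240+(x+.5)/4-.5,80+(y+.5)/4-.5,z)[:2]
n=np.array([f(*q,.034) for q in [(540,186),(622,246),(604,355),(509,393),(426,330),(438,232)]]); ct=n.mean(0); r=n-ct
a=np.degrees(np.arctan2(r[:,1],r[:,0]))
print(ct,np.hypot(*r.T)*1e3,a,a%60)
for S in ([(402,220),(577,177)],[(437,402),(614,363)],[(390,137),(563,97)],[(448,488),(628,450)]):
    A,b=[f(*q,.025) for q in S]; v=(b-A)/np.hypot(*(b-A)); w=ct-A
    print(np.degrees(np.arctan2(v[1],v[0])),1e3*(v[0]*w[1]-v[1]*w[0]))
```

```text
[0.60761987 0.13380695] [16.89896465 17.76584464 17.54322785 16.88441656 17.37279676 17.31727579] [ 124.77911868   66.40871088    5.65262824  -53.99520951 -116.47678293
 -171.09894563] [4.77911868 6.40871088 5.65262824 6.00479049 3.52321707 8.90105437]
55.45321180889105 -16.206272086083022
54.48376346363444 15.624516363703588
54.53173423303084 -29.52698415468917
54.14959669932045 31.149550994790964
```

The nut has turned 33° (corner from 99° to 66°), but the wrench turned 44.6°, so it slipped about 11° with the jaw forced open to about 32 mm. That fits the nut having reached its stop while I kept pushing, but I need to check. The mend is to bring the wrench back by 11°, close the jaws with the worm again, and test gently. First I'll locate the handle.

Run:
```python
from h import *
p,d,c=load('wrist19')
h=ray(c,53,163,.0235)
a=ray(c,210,168,.0235)
print(h,a,np.degrees(np.arctan2(*(h-a)[1::-1]))%360)
for q in [(100,151),(100,184),(220,154),(220,187)]: print(q,ray(c,*q,.0235))
p,d,c=load('top0')
for q in [(250,315)]: print(ray(c,*q,.012))
print([ray(c,x,315,.012)[:2] for x in (206,295)])
```

```text
[ 0.44824349 -0.0202363   0.0235    ] [0.53201315 0.0510608  0.0235    ] 220.40140342880468
(100, 151) [0.46814582 0.00881024 0.0235    ]
(100, 184) [ 0.4807339  -0.01049111  0.0235    ]
(220, 154) [0.53133098 0.06337151 0.0235    ]
(220, 187) [0.5454598  0.04528821 0.0235    ]
[0.33021315 0.13147022 0.012     ]
[array([0.32853909, 0.23448813]), array([0.33192661, 0.02602716])]
```

Call:
play_rows --deltas '[{"wx":0,"wy":0,"wz":0,"dx":-20,"dy":0,"dz":-32,"fingers":0},{"wx":0,"wy":0,"wz":0,"dx":-40,"dy":0,"dz":-65,"fingers":0},{"wx":0,"wy":1,"wz":0,"dx":-60,"dy":0,"dz":-98,"fingers":0},{"wx":0,"wy":2,"wz":0,"dx":-80,"dy":0,"dz":-130,"fingers":0},{"wx":0,"wy":2,"wz":0,"dx":-98,"dy":0,"dz":-159,"fingers":0},{"wx":0,"wy":2,"wz":0,"dx":-98,"dy":20,"dz":-159,"fingers":0},{"wx":0,"wy":2,"wz":0,"dx":-98,"dy":50,"dz":-159,"fingers":0},{"wx":0,"wy":2,"wz":0,"dx":-98,"dy":70,"dz":-159,"fingers":0},{"wx":0,"wy":2,"wz":0,"dx":-98,"dy":79,"dz":-159,"fingers":0},{"wx":0,"wy":2,"wz":0,"dx":-98,"dy":79,"dz":-159,"fingers":0}]'

```text
clock: 24.85
tcp_pos: [0.4452, 0.0217, 0.0068]
eef_rot: [-1.573, -0.006, -0.871]
contact_force: [-0.2, 0.0, 0.3]
gripper_width: 0.0009
```

Run:
```python
from h import *
s=sense(); print(s['clock'],s['tcp_pos'],s['eef_rot'],s['contact_force'])
```

```text
24.85 [0.44519619 0.02168835 0.00677196] [-1.57286445 -0.00595848 -0.8712031 ] [-0.2074329   0.0090456   0.29223367]
```

Call:
play_rows --deltas '[{"wx":0,"wy":0,"wz":0,"dx":6,"dy":-4,"dz":0,"fingers":0},{"wx":0,"wy":0,"wz":0,"dx":11,"dy":-4,"dz":0,"fingers":0},{"wx":0,"wy":0,"wz":0,"dx":15,"dy":-4,"dz":0,"fingers":0},{"wx":0,"wy":-2,"wz":0,"dx":20.8,"dy":-4,"dz":0,"fingers":0},{"wx":0,"wy":-4,"wz":0,"dx":27.7,"dy":-4,"dz":0,"fingers":0},{"wx":0,"wy":-6,"wz":0,"dx":34.5,"dy":-4,"dz":0.6,"fingers":0},{"wx":0,"wy":-8,"wz":0,"dx":41.3,"dy":-4,"dz":1.3,"fingers":0},{"wx":0,"wy":-10,"wz":0,"dx":48,"dy":-4,"dz":2.1,"fingers":0},{"wx":0,"wy":-11,"wz":0,"dx":51.5,"dy":-4,"dz":2.7,"fingers":0},{"wx":0,"wy":-11,"wz":0,"dx":51.5,"dy":-4,"dz":2.7,"fingers":0}]'

```text
clock: 25.68
tcp_pos: [0.4819, -0.0167, 0.012]
eef_rot: [-1.573, -0.007, -0.68]
contact_force: [0.8, -0.5, -0.5]
gripper_width: 0.0004
```

Run:
```python
from h import *
s=sense(); print(s['clock'],s['tcp_pos'],s['eef_rot'],s['contact_force'])
p,d,c=shot('wrist','wrist20')
```

```text
25.6833 [ 0.48187125 -0.01671554  0.01201696] [-1.57301891 -0.00727505 -0.67992713] [ 0.82934175 -0.45763099 -0.53637884]
```

View pics/wrist20.png

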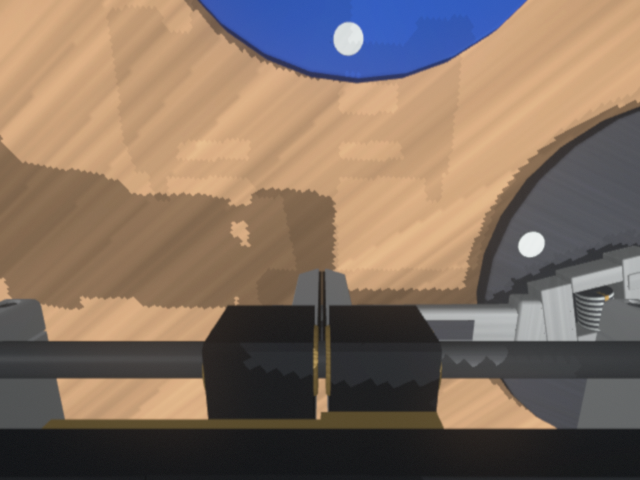

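Call:
play_rows --deltas '[{"wx":0,"wy":0,"wz":0,"dx":-8,"dy":-10,"dz":0,"fingers":0},{"wx":0,"wy":0,"wz":0,"dx":-8,"dy":-45,"dz":0,"fingers":0},{"wx":0,"wy":-4,"wz":0,"dx":5,"dy":-75,"dz":25,"fingers":0},{"wx":0,"wy":-8,"wz":0,"dx":20,"dy":-75,"dz":60,"fingers":0},{"wx":0,"wy":-12,"wz":0,"dx":40,"dy":-75,"dz":98,"fingers":0},{"wx":0,"wy":-15,"wz":0,"dx":55,"dy":-75,"dz":135,"fingers":0},{"wx":0,"wy":-15,"wz":0,"dx":70,"dy":-75,"dz":170,"fingers":0},{"wx":0,"wy":-15,"wz":0,"dx":70,"dy":-75,"dz":178,"fingers":0},{"wx":0,"wy":-15,"wz":0,"dx":70,"dy":-75,"dz":178,"fingers":0},{"wx":0,"wy":-15,"wz":0,"dx":70,"dy":-75,"dz":178,"fingers":0}]'

```text
clock: 26.57
tcp_pos: [0.6467, 0.0786, 0.0864]
eef_rot: [-1.576, -0.005, -0.418]
contact_force: [-0.5, -0.8, 1.0]
gripper_width: 0.0005
```

Run:
```python
from h import *
s=sense(); print(s['clock'],s['tcp_pos'],s['eef_rot'],s['contact_force'])
p,d,c=shot('wrist','wrist21'); cv2.imwrite('pics/w21.png',p[:,:,::-1])
cr=p[110:260,220:420,::-1]; cv2.imwrite('pics/crop21.png',cv2.resize(cr,None,fx=4,fy=4,interpolation=cv2.INTER_CUBIC))
```

```text
26.5667 [0.64671962 0.07855163 0.08641099] [-1.57597072 -0.00456362 -0.41801792] [-0.50381918 -0.8453913   0.97648297]
```

View pics/crop21.png

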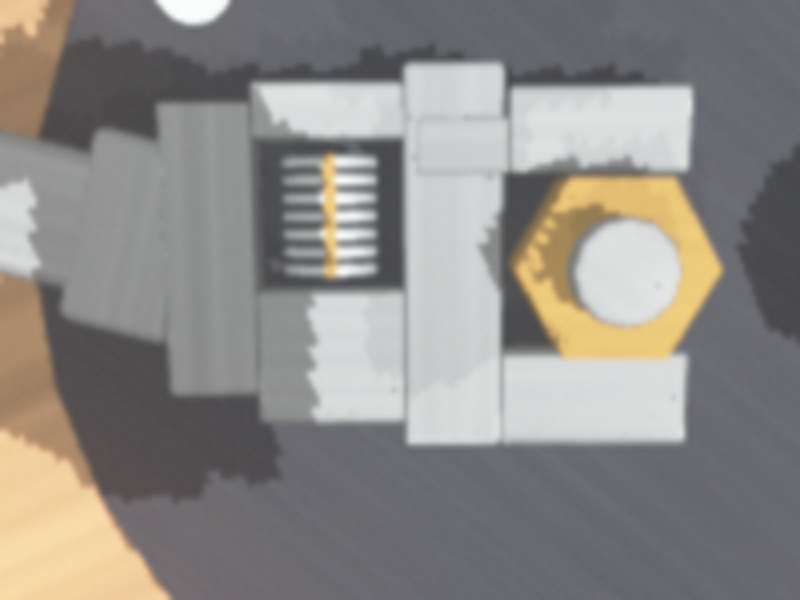

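The wrench and nut are parallel again, within about 0.5°. The worm stripe is centred, a quarter turn back from the snug position, so about 12.6 mm of rubbing is needed.

Run:
```python
from h import *
p,d,c=load('wrist21')
f=lambda x,y,z: ray(c,220+(x+.5)/4-.5,110+(y+.5)/4-.5,z)[:2]
n=np.array([f(*q,.034) for q in [(676,177),(723,267),(672,356),(565,357),(512,265),(565,177)]]); ct=n.mean(0); r=n-ct
print('nut',ct,np.hypot(*r.T)*1e3,(np.degrees(np.arctan2(r[:,1],r[:,0]))%60).mean())
for S in ([(510,173),(690,171)],[(503,355),(687,354)],[(512,87),(692,86)]):
    A,b=[f(*q,.025) for q in S]; v=(b-A)/np.hypot(*(b-A)); w=ct-A
    print(np.degrees(np.arctan2(v[1],v[0])),1e3*(v[0]*w[1]-v[1]*w[0]))
w=f(330,215,.0295); print('worm',w)
s=np.array([.64671962,.07855163]); yaw=-.418
X=np.array([np.cos(yaw),np.sin(yaw)]);Z=np.array([-np.sin(yaw),np.cos(yaw)])
print('rel worm dx,dz',(w-s)@X*1e3,(w-s)@Z*1e3,'nut rel',(ct-s)@X*1e3,(ct-s)@Z*1e3)
```

```text
nut [0.60725378 0.13398124] [17.16895024 17.46273372 17.67280439 17.30523167 17.93038702 17.4551299 ] 6.658424309745153
66.66907099662275 -15.66979190139832
66.40228805229235 15.579766803611276
66.33937616413303 -29.632459706847154
worm [0.57973459 0.09297904]
rel worm dx,dz -67.07436517747497 -14.00621882806256 nut rel -58.56867433721669 34.63676366191182
```

Call:
play_rows --deltas '[{"wx":0.3,"wy":0,"wz":0,"dx":-30,"dy":10,"dz":-11,"fingers":0},{"wx":0.3,"wy":0,"wz":0,"dx":-60,"dy":30,"dz":-22,"fingers":0},{"wx":0.3,"wy":0,"wz":0,"dx":-66,"dy":48,"dz":-22,"fingers":0},{"wx":0.3,"wy":0,"wz":0,"dx":-66,"dy":51,"dz":-22,"fingers":0},{"wx":0.3,"wy":0,"wz":0,"dx":-66,"dy":51,"dz":-22,"fingers":0},{"wx":0.3,"wy":0,"wz":0,"dx":-66,"dy":51,"dz":-22,"fingers":0}]'

```text
clock: 27.12
tcp_pos: [0.5783, 0.0838, 0.0375]
eef_rot: [-1.569, -0.008, -0.42]
contact_force: [1.4, 0.2, 0.3]
gripper_width: 0.0004
```

Run:
```python
from h import *
s=sense(); print(s['clock'],s['tcp_pos'],s['eef_rot'],s['contact_force'])
yaw=-.418;w=np.array([.57973,.09298])
X=np.array([np.cos(yaw),np.sin(yaw)]);Z=np.array([-np.sin(yaw),np.cos(yaw)])
r=s['tcp_pos'][:2]-w;print(r@X*1e3,r@Z*1e3)
```

```text
27.1167 [0.57834475 0.08376324 0.03747077] [-1.56931401 -0.00802776 -0.4196157 ] [1.35318702 0.20301295 0.33311981]
2.4754051686783547 -8.98553669046138
```

Call:
play_rows --deltas '[{"wx":0,"wy":0,"wz":0.2,"dx":-2.2,"dy":5,"dz":0,"fingers":0},{"wx":0,"wy":0,"wz":0.2,"dx":-2.2,"dy":9,"dz":0,"fingers":0},{"wx":0,"wy":0,"wz":0.2,"dx":-2.3,"dy":11,"dz":1,"fingers":0},{"wx":0,"wy":0,"wz":0.2,"dx":-2.6,"dy":11.2,"dz":4,"fingers":0},{"wx":0,"wy":0,"wz":0.2,"dx":-2.8,"dy":11.2,"dz":6,"fingers":0},{"wx":0.1,"wy":0,"wz":0.2,"dx":-3,"dy":11.1,"dz":8,"fingers":0},{"wx":0.2,"wy":0,"wz":0.2,"dx":-3,"dy":11,"dz":10,"fingers":0}]'

```text
clock: 27.7
tcp_pos: [0.5795, 0.0889, 0.0282]
eef_rot: [-1.576, -0.007, -0.42]
contact_force: [-5.5, -12.0, 12.8]
gripper_width: 0.0003
```

```bash
cat > r.py <<'E'
from h import *
s=sense()
yaw=s['eef_rot'][2];w=np.array([.57973,.09298])
X=np.array([np.cos(yaw),np.sin(yaw)]);Z=np.array([-np.sin(yaw),np.cos(yaw)])
r=s['tcp_pos'][:2]-w;F=s['contact_force'];print(s['clock'],'pos',r@X*1e3,r@Z*1e3,s['tcp_pos'][2],'F',F[:2]@X,F[:2]@Z,F[2],s['eef_rot'])
E
python3 r.py
```

```text
27.7 pos 1.4108991180312935 -3.8330205291332464 0.028154142204528037 F -0.1296611432706364 -13.159480358132983 12.767693737684993 [-1.57617248 -0.00689279 -0.42013881]
```

Call:
play_rows --deltas '[{"wx":0.3,"wy":0,"wz":0.2,"dx":-0.3,"dy":2.3,"dz":5,"fingers":0},{"wx":0.3,"wy":0,"wz":0.2,"dx":-0.3,"dy":2.3,"dz":7,"fingers":0},{"wx":0.3,"wy":0,"wz":0.2,"dx":-0.3,"dy":2.3,"dz":8,"fingers":0}]'

```text
clock: 27.95
tcp_pos: [0.5818, 0.0933, 0.0295]
eef_rot: [-1.577, -0.004, -0.421]
contact_force: [-8.2, -5.5, 15.1]
gripper_width: 0.0007
```

```bash
python3 r.py
```

```text
27.95 pos 1.794820811569491 1.133199563079101 0.02945061496037162 F -5.260041101376348 -8.328611648741434 15.050303506691684 [-1.57703873 -0.00364798 -0.4209274 ]
```

Call:
play_rows --deltas '[{"wx":0.3,"wy":0,"wz":0,"dx":-1.5,"dy":2,"dz":4.5,"fingers":0},{"wx":0.3,"wy":0,"wz":0,"dx":-1.5,"dy":2,"dz":6.5,"fingers":0}]'

```text
clock: 28.12
tcp_pos: [0.5841, 0.0986, 0.0293]
eef_rot: [-1.573, -0.006, -0.421]
contact_force: [-2.4, -4.2, 6.4]
gripper_width: 0.0004
```

```bash
python3 r.py
```

```text
28.1167 pos 1.6390865392671161 6.925302111563963 0.02926767652342562 F -0.4908918610876448 -4.833680811449069 6.407585643564931 [-1.57299854 -0.00626982 -0.42142012]
```

Call:
play_rows --deltas '[{"wx":0,"wy":0,"wz":0,"dx":0,"dy":-8,"dz":0,"fingers":0},{"wx":0,"wy":0,"wz":0,"dx":5,"dy":-20,"dz":0,"fingers":0},{"wx":0,"wy":0,"wz":0,"dx":35,"dy":-45,"dz":5,"fingers":0},{"wx":0,"wy":0,"wz":0,"dx":65,"dy":-57,"dz":7,"fingers":0},{"wx":0,"wy":0,"wz":0,"dx":65,"dy":-57,"dz":7,"fingers":0},{"wx":0,"wy":0,"wz":0,"dx":65,"dy":-57,"dz":7,"fingers":0},{"wx":0,"wy":0,"wz":0,"dx":65,"dy":-57,"dz":7,"fingers":0}]'

```text
clock: 28.7
tcp_pos: [0.6452, 0.0792, 0.0856]
eef_rot: [-1.573, -0.004, -0.421]
contact_force: [-0.3, 0.6, -0.9]
gripper_width: 0.0005
```

Run:
```python
from h import *
s=sense(); print(s['clock'],s['tcp_pos'],s['eef_rot'],s['contact_force'])
p,d,c=shot('wrist','wrist22'); cv2.imwrite('pics/w22.png',p[:,:,::-1])
cr=p[110:260,220:420,::-1]; cv2.imwrite('pics/crop22.png',cv2.resize(cr,None,fx=4,fy=4,interpolation=cv2.INTER_CUBIC))
```

```text
28.7 [0.6451696  0.0791686  0.08556173] [-1.57325087 -0.00393013 -0.42130383] [-0.33968451  0.61301945 -0.92622661]
```

View pics/crop22.png

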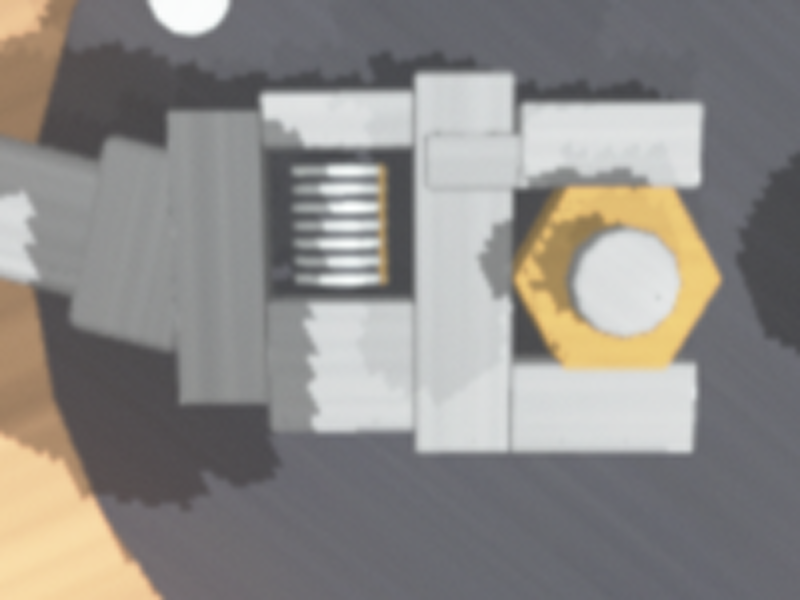

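The stripe is back at the right edge (383), the jaw and nut are parallel, and the jaw offset matches the snug position from before. Next comes a gentle test push to see whether the nut is already home.

Call:
play_rows --deltas '[{"wx":0,"wy":3,"wz":0,"dx":-10,"dy":0,"dz":-40,"fingers":0},{"wx":0,"wy":7,"wz":0,"dx":-24,"dy":0,"dz":-80,"fingers":0},{"wx":0,"wy":11,"wz":0,"dx":-38,"dy":0,"dz":-120,"fingers":0},{"wx":0,"wy":14,"wz":0,"dx":-51,"dy":0,"dz":-153,"fingers":0},{"wx":0,"wy":14,"wz":0,"dx":-51,"dy":20,"dz":-153,"fingers":0},{"wx":0,"wy":14,"wz":0,"dx":-51,"dy":40,"dz":-153,"fingers":0},{"wx":0,"wy":14,"wz":0,"dx":-51,"dy":60,"dz":-153,"fingers":0},{"wx":0,"wy":14,"wz":0,"dx":-51,"dy":73,"dz":-153,"fingers":0},{"wx":0,"wy":14,"wz":0,"dx":-51,"dy":73,"dz":-153,"fingers":0},{"wx":0,"wy":14,"wz":0,"dx":-51,"dy":73,"dz":-153,"fingers":0}]'

```text
clock: 29.58
tcp_pos: [0.5338, -0.039, 0.0112]
eef_rot: [-1.574, -0.001, -0.665]
contact_force: [1.1, 1.3, -0.0]
gripper_width: 0.0004
```

Run:
```python
from h import *
s=sense(); print(s['clock'],s['tcp_pos'],s['eef_rot'],s['contact_force'])
p,d,c=shot('wrist','wrist23')
```

```text
29.5833 [ 0.53376067 -0.0389909   0.01118454] [-1.57434366e+00 -6.27144953e-04 -6.64721914e-01] [ 1.08264915  1.26232351 -0.01334416]
```

View pics/wrist23.png

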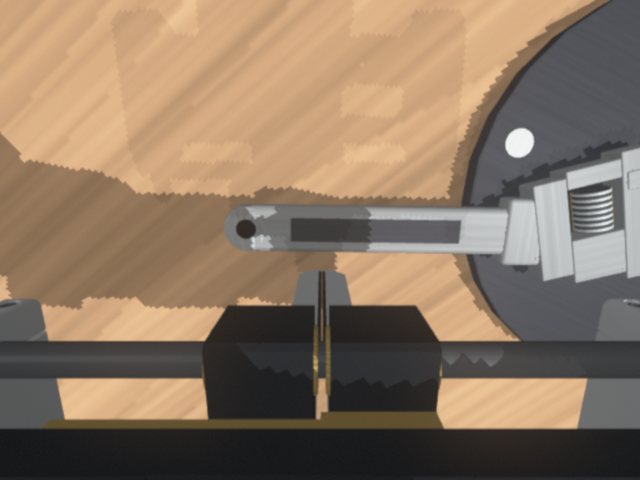

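Call:
play_rows --deltas '[{"wx":0,"wy":0,"wz":0,"dx":-4,"dy":0,"dz":0,"fingers":0},{"wx":0,"wy":0,"wz":0,"dx":-8,"dy":0,"dz":0,"fingers":0},{"wx":0,"wy":0,"wz":0,"dx":-11,"dy":0,"dz":0,"fingers":0},{"wx":0,"wy":0,"wz":0,"dx":-12,"dy":0,"dz":0,"fingers":0},{"wx":0,"wy":0,"wz":0,"dx":-13,"dy":0,"dz":0,"fingers":0}]'

```text
clock: 30.05
tcp_pos: [0.5249, -0.031, 0.013]
eef_rot: [-1.573, -0.004, -0.664]
contact_force: [0.5, 0.4, 0.2]
gripper_width: 0.0005
```

```bash
cat > r2.py <<'E'
from h import *
s=sense(); yaw=s['eef_rot'][2]; n=np.array([.6074,.1341])
X=np.array([np.cos(yaw),np.sin(yaw)]);Z=np.array([-np.sin(yaw),np.cos(yaw)])
r=s['tcp_pos'][:2]-n;F=s['contact_force']
print(s['clock'],'C',-(r@X)*1e3,-(r@Z)*1e3,'bearing',np.degrees(np.arctan2(r[1],r[0])),'F',F[:2]@X,F[:2]@Z,F[2],'yaw',np.degrees(yaw))
E
python3 r2.py
```

```text
30.05 C -36.8264040435879 180.8841552809179 bearing -116.55700545868527 F 0.16756840370865048 0.6294357534269306 0.2473134919678697 yaw -38.06464180755052
```

Near contact. Small steps now.

Call:
play_rows --deltas '[{"wx":0,"wy":0,"wz":0,"dx":-2,"dy":0,"dz":0,"fingers":0},{"wx":0,"wy":0,"wz":0,"dx":-3,"dy":0,"dz":0,"fingers":0},{"wx":0,"wy":0,"wz":0,"dx":-3,"dy":0,"dz":0,"fingers":0},{"wx":0,"wy":0,"wz":0,"dx":-3,"dy":0,"dz":0,"fingers":0}]'

```text
clock: 30.38
tcp_pos: [0.5228, -0.0293, 0.0131]
eef_rot: [-1.572, -0.004, -0.664]
contact_force: [0.2, -1.0, -1.0]
gripper_width: 0.0005
```

```bash
python3 r2.py
```

```text
30.3833 C -34.09132413554198 180.7997055472346 bearing -117.39202818217863 F 0.794514945042701 -0.615246187666988 -1.020500491493405 yaw -38.07026093486126
```

Call:
play_rows --deltas '[{"wx":0,"wy":0,"wz":0,"dx":-1,"dy":0,"dz":0,"fingers":0},{"wx":0,"wy":0,"wz":0,"dx":-2,"dy":0,"dz":0,"fingers":0},{"wx":0,"wy":0,"wz":0,"dx":-3,"dy":0,"dz":0,"fingers":0},{"wx":0,"wy":0,"wz":0,"dx":-3,"dy":0,"dz":0,"fingers":0}]'

```text
clock: 30.72
tcp_pos: [0.5205, -0.0277, 0.0132]
eef_rot: [-1.573, -0.005, -0.664]
contact_force: [1.0, -1.7, -1.3]
gripper_width: 0.0009
```

```bash
python3 r2.py
```

```text
30.7167 C -31.365786254112738 180.993077624767 bearing -118.23944348105866 F 1.8116714801421325 -0.7644957311432109 -1.3473902261957635 yaw -38.07105674965285
```

Call:
play_rows --deltas '[{"wx":0,"wy":0,"wz":0,"dx":-1,"dy":0,"dz":0,"fingers":0},{"wx":0,"wy":0.5,"wz":0,"dx":-2,"dy":0,"dz":0,"fingers":0},{"wx":0,"wy":1,"wz":0,"dx":-3,"dy":0,"dz":0,"fingers":0},{"wx":0,"wy":1,"wz":0,"dx":-3,"dy":0,"dz":0,"fingers":0},{"wx":0,"wy":1,"wz":0,"dx":-3,"dy":0,"dz":0,"fingers":0}]'

```text
clock: 31.13
tcp_pos: [0.5181, -0.0263, 0.0132]
eef_rot: [-1.573, -0.006, -0.682]
contact_force: [0.6, -3.6, -1.3]
gripper_width: 0.0004
```

```bash
python3 r2.py
```

```text
31.1333 C -31.756833615823417 180.79719570359785 bearing -119.11132768331261 F 2.7659567626183095 -2.442810377746959 -1.262759149909069 yaw -39.07364521992571
```

Call:
play_rows --deltas '[{"wx":0,"wy":0,"wz":0,"dx":-1,"dy":0,"dz":0,"fingers":0},{"wx":0,"wy":0.5,"wz":0,"dx":-2,"dy":0,"dz":0,"fingers":0},{"wx":0,"wy":1,"wz":0,"dx":-3,"dy":0,"dz":0,"fingers":0},{"wx":0,"wy":1,"wz":0,"dx":-3,"dy":0,"dz":0,"fingers":0},{"wx":0,"wy":1,"wz":0,"dx":-3,"dy":0,"dz":0,"fingers":0}]'

```text
clock: 31.55
tcp_pos: [0.5158, -0.0246, 0.0132]
eef_rot: [-1.573, -0.006, -0.7]
contact_force: [1.4, -4.6, -0.3]
gripper_width: 0.0004
```

```bash
python3 r2.py
python3 - <<'E'
from h import *
p,d,c=shot('wrist','wrist24')
p,d,c=shot('top','top24')
cr=p[150:250,210:330,::-1]; a=cv2.resize(cr,None,fx=5,fy=5,interpolation=cv2.INTER_CUBIC)
cv2.imwrite('pics/a24.png',a)
E
```

```text
31.55 C -32.07779815688276 180.438953054269 bearing -120.00418290531849 F 4.046479184758637 -2.6243993505962915 -0.29384744689047126 yaw -40.084707652665074
```

View pics/wrist24.png

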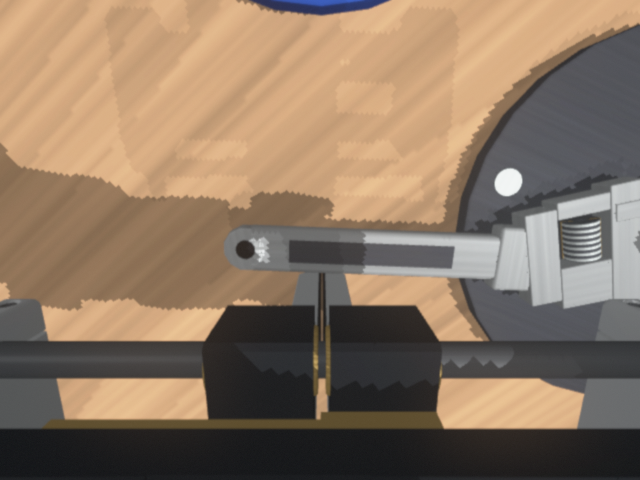

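View pics/a24.png

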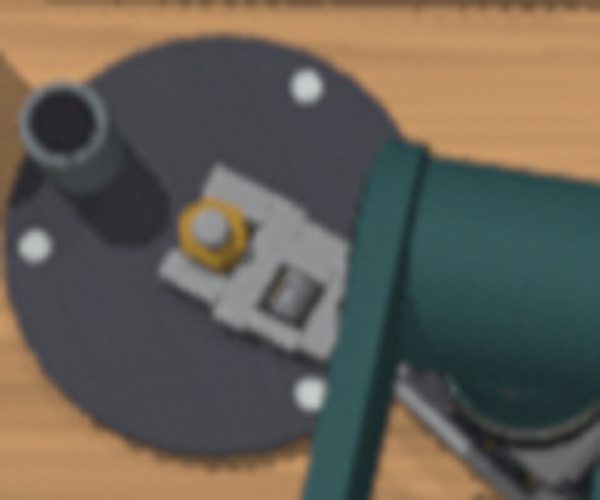

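Run:
```python
from h import *
n=np.array([.6074,.1341])
for f,h,A,B in (('wrist16',(242,237),(458,224),(289,224)),('wrist17',(244,252),(455,243),(289,243)),('wrist18',(246,250),(457,247),(292,241)),('wrist23',(246,229),(461,220),(292,218)),('wrist24',(244.5,249.5),(454,246),(290,240))):
    p,d,c=load(f);w=ray(c,*h,.0235)[:2]-n;v=(ray(c,*B,.0235)-ray(c,*A,.0235))[:2]
    print(f,np.hypot(*w),'th from hole',np.degrees(np.arctan2(w[1],w[0]))+189.5,'th from slot',np.degrees(np.arctan2(v[1],v[0]))%360-165)
```

```text
wrist16 0.22117981796702926 th from hole 98.64613141086397 th from slot 99.63394934114126
wrist17 0.22111344123532803 th from hole 85.53126695609087 th from slot 87.44684043696193
wrist18 0.22170050669128172 th from hole 53.42084295348164 th from slot 54.617780897604234
wrist23 0.22090217776213084 th from hole 64.85198586736558 th from slot 66.27190893097463
wrist24 0.22123556604514114 th from hole 61.39617739474491 th from slot 62.80373073495693
```

The wrench turned from about 66.3° to 62.7° at up to 4 N. I'll look from above to see whether the nut went with it.

Call:
play_rows --deltas '[{"wx":0,"wy":0,"wz":0,"dx":10,"dy":-10,"dz":0,"fingers":0},{"wx":0,"wy":0,"wz":0,"dx":12,"dy":-45,"dz":0,"fingers":0},{"wx":0,"wy":-4,"wz":0,"dx":15,"dy":-73,"dz":25,"fingers":0},{"wx":0,"wy":-8,"wz":0,"dx":20,"dy":-73,"dz":65,"fingers":0},{"wx":0,"wy":-12,"wz":0,"dx":25,"dy":-73,"dz":105,"fingers":0},{"wx":0,"wy":-13,"wz":0,"dx":30,"dy":-73,"dz":145,"fingers":0},{"wx":0,"wy":-13,"wz":0,"dx":32,"dy":-73,"dz":159,"fingers":0},{"wx":0,"wy":-13,"wz":0,"dx":32,"dy":-73,"dz":159,"fingers":0},{"wx":0,"wy":-13,"wz":0,"dx":32,"dy":-73,"dz":159,"fingers":0}]'

```text
clock: 32.4
tcp_pos: [0.6413, 0.0785, 0.0849]
eef_rot: [-1.575, -0.002, -0.471]
contact_force: [0.5, -1.3, -1.1]
gripper_width: 0.0001
```

Run:
```python
from h import *
s=sense(); print(s['clock'],s['tcp_pos'],s['eef_rot'],s['contact_force'])
p,d,c=shot('wrist','wrist25'); cv2.imwrite('pics/w25.png',p[:,:,::-1])
cr=p[110:260,220:420,::-1]; cv2.imwrite('pics/crop25.png',cv2.resize(cr,None,fx=4,fy=4,interpolation=cv2.INTER_CUBIC))
```

```text
32.4 [0.6413234  0.07853579 0.08492363] [-1.57497957 -0.00159681 -0.4707593 ] [ 0.53509401 -1.27434351 -1.06175896]
```

View pics/crop25.png

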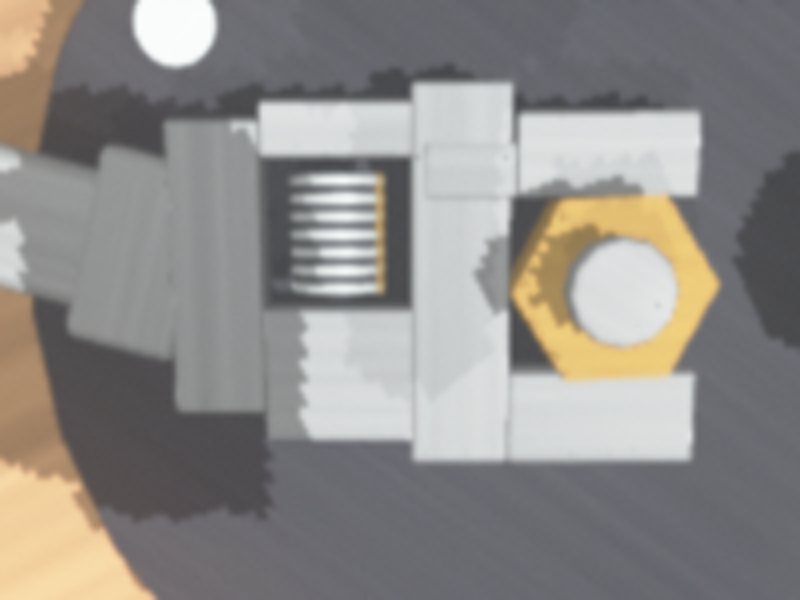

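```bash
cat > nut.py <<'E'
from h import *
def nutang(f,guess=(.6074,.1340)):
    p,d,c=load(f); u,v=proj(c,(guess[0],guess[1],.034))
    S=4;y0,x0=int(v)-35,int(u)-35
    cr=cv2.resize(p[y0:y0+70,x0:x0+70],None,fx=S,fy=S,interpolation=cv2.INTER_CUBIC)
    h=cv2.cvtColor(cr,cv2.COLOR_RGB2HSV)
    m=((h[...,1]>110)&(h[...,0]>10)&(h[...,0]<35)&(h[...,2]>150)).astype(np.uint8)
    return p,c,m,x0,y0,S
E
python3 - <<'E'
from h import *
D={'wrist22':([(668,186),(722,277),(670,367),(567,368),(516,277),(563,186)],[[(522,103),(702,102)],[(513,452),(694,451)],[(515,188),(700,187)],[(514,365),(696,364)]]),
'wrist25':([(668,195),(720,285),(672,376),(567,380),(512,291),(560,199)],[[(520,114),(700,111)],[(508,461),(692,461)],[(515,197),(698,195)],[(512,374),(693,374)]])}
for k,(N,L) in D.items():
    p,d,c=load(k)
    f=lambda x,y,z: ray(c,220+(x+.5)/4-.5,110+(y+.5)/4-.5,z)[:2]
    n=np.array([f(*q,.034) for q in N]); ct=n.mean(0); r=n-ct
    a=(np.degrees(np.arctan2(r[:,1],r[:,0]))+20)%60-20
    print(k,ct,a.round(1),a.mean())
    for S in L:
        A,b=[f(*q,.025) for q in S]; v=(b-A)/np.hypot(*(b-A)); w=ct-A
        print('  ',np.degrees(np.arctan2(v[1],v[0])),1e3*(v[0]*w[1]-v[1]*w[0]))
E
```

```text
wrist22 [0.60732387 0.1339876 ] [8.4 6.3 8.2 7.8 5.4 8.6] 7.449366653045914
   66.16459132621522 -28.667453067615085
   66.21670162436997 31.211339685867895
   66.16877978841185 -14.742293123263337
   66.20093430235629 15.596467555983375
wrist25 [0.60753538 0.13405426] [5.5 5.  7.3 5.9 4.3 7.1] 5.85270297262939
   63.936572500670856 -28.796913609335707
   63.08111148719348 31.045761969289465
   63.6435641957347 -15.102928062056568
   63.065539132204556 15.428008269948982
```

```bash
cat > fit.py <<'E'
from h import *
from scipy.ndimage import map_coordinates
def fit(k,N,ox,oy,z=.034):
    p,d,c=load(k); hsv=cv2.cvtColor(p,cv2.COLOR_RGB2HSV).astype(float)
    ch=hsv[...,1]*hsv[...,2]/255.
    C=np.array([[ox+(x+.5)/4-.5,oy+(y+.5)/4-.5] for x,y in N]); ct=C.mean(0); out=[]
    for i in range(6):
        a,b=C[i],C[(i+1)%6]; t=(b-a)/np.hypot(*(b-a)); n=np.array([t[1],-t[0]]); 
        if n@((a+b)/2-ct)<0:n=-n
        pts=[]
        for s in np.linspace(.2,.8,25):
            q=a+(b-a)*s; o=np.arange(-3,3.01,.1); P=q[:,None]+n[:,None]*o
            g=map_coordinates(ch,[P[1],P[0]],order=1); hi,lo=g[:8].mean(),g[-8:].mean()
            if hi-lo<40: continue
            j=np.where(g<(hi+lo)/2)[0]
            if len(j): pts.append(ray(c,*(q+n*o[j[0]]),z)[:2])
        if len(pts)<10: out.append((i,None)); continue
        pts=np.array(pts); m=np.median(pts,0); vx,vy,x0,y0=cv2.fitLine(pts.astype(np.float32)*1000,cv2.DIST_HUBER,0,.01,.01).ravel()
        out.append((i,round(np.degrees(np.arctan2(vy,vx))%60,2)))
    return out
E
python3 - <<'E'
from fit import *
print(fit('wrist2',[((705)*.8,203*.8),(753*.8,303*.8),(698*.8,407*.8),(585*.8,408*.8),(530*.8,305*.8),(585*.8,203*.8)],260,105))
print(fit('wrist14',[(662,247),(711,337),(658,427),(558,428),(507,338),(563,248)],220,100))
print(fit('wrist19',[(540,186),(622,246),(604,355),(509,393),(426,330),(438,232)],240,80))
print(fit('wrist21',[(676,177),(723,267),(672,356),(565,357),(512,265),(565,177)],220,110))
print(fit('wrist22',[(668,186),(722,277),(670,367),(567,368),(516,277),(563,186)],220,110))
print(fit('wrist25',[(668,195),(720,285),(672,376),(567,380),(512,291),(560,199)],220,110))
E
```

```text
[(0, np.float32(39.8)), (1, np.float32(39.4)), (2, np.float32(39.43)), (3, np.float32(38.64)), (4, np.float32(42.08)), (5, np.float32(38.01))]
[(0, np.float32(39.39)), (1, np.float32(39.74)), (2, np.float32(40.06)), (3, np.float32(39.02)), (4, None), (5, np.float32(38.6))]
[(0, np.float32(6.22)), (1, np.float32(5.99)), (2, np.float32(4.65)), (3, np.float32(7.41)), (4, np.float32(4.39)), (5, np.float32(4.34))]
[(0, np.float32(6.4)), (1, np.float32(6.16)), (2, np.float32(5.96)), (3, np.float32(6.28)), (4, np.float32(4.14)), (5, np.float32(5.67))]
[(0, np.float32(6.65)), (1, np.float32(6.44)), (2, np.float32(5.9)), (3, np.float32(6.53)), (4, np.float32(5.05)), (5, np.float32(5.4))]
[(0, np.float32(5.96)), (1, np.float32(6.18)), (2, np.float32(5.98)), (3, np.float32(6.61)), (4, np.float32(3.9)), (5, np.float32(5.1))]
```

Fitted flat angles (clean flats 0–2): the nut was at 5.9°, 6.2° and 6.3° before this push and is at 6.0° after it, mod 60. It did not move although the wrench took up 2.9° of play at 4 N, which suggests it is on its stop. About 0.5 mm of slack is left in the jaws, so I'll snug the worm again and then test with slightly more force.

Run:
```python
from h import *
p,d,c=load('wrist25'); w=ray(c,220+337/4,110+235/4,.0295)[:2]; s=np.array([.6413234,.07853579]); yaw=-.4708
X=np.array([np.cos(yaw),np.sin(yaw)]);Z=np.array([-np.sin(yaw),np.cos(yaw)])
print(w,(w-s)@X*1e3,(w-s)@Z*1e3)
```

```text
[0.5788554 0.0962404] -63.70263810964738 -12.556997550748079
```

Call:
play_rows --deltas '[{"wx":0.2,"wy":0,"wz":0,"dx":-30,"dy":10,"dz":-9,"fingers":0},{"wx":0.2,"wy":0,"wz":0,"dx":-60,"dy":30,"dz":-18.5,"fingers":0},{"wx":0.2,"wy":0,"wz":0,"dx":-65,"dy":47,"dz":-18.5,"fingers":0},{"wx":0.2,"wy":0,"wz":0,"dx":-65,"dy":49,"dz":-18.5,"fingers":0},{"wx":0.2,"wy":0,"wz":0,"dx":-65,"dy":49,"dz":-18.5,"fingers":0},{"wx":0.2,"wy":0,"wz":0,"dx":-65,"dy":49,"dz":-18.5,"fingers":0}]'

```text
clock: 32.95
tcp_pos: [0.5758, 0.0897, 0.0377]
eef_rot: [-1.57, -0.004, -0.473]
contact_force: [-0.5, 0.2, 0.4]
gripper_width: 0.0005
```

```bash
sed -i 's/w=np.array.*$/w=np.array([.5789,.0962])/' r.py; python3 r.py
```

```text
32.95 pos 0.18402828456139514 -7.224951986807662 0.03765653857270253 F -0.5376751528439948 -0.05007788426958609 0.3698689059176695 [-1.57037814 -0.00428608 -0.47319565]
```

Call:
play_rows --deltas '[{"wx":0,"wy":0,"wz":0,"dx":0,"dy":5,"dz":0,"fingers":0},{"wx":0,"wy":0,"wz":0,"dx":0,"dy":9,"dz":0,"fingers":0},{"wx":0,"wy":0,"wz":0,"dx":0,"dy":11,"dz":1,"fingers":0},{"wx":0,"wy":0,"wz":0,"dx":0.3,"dy":11.2,"dz":3,"fingers":0},{"wx":0,"wy":0,"wz":0,"dx":0.5,"dy":11.2,"dz":5,"fingers":0},{"wx":0.1,"wy":0,"wz":0,"dx":0.7,"dy":11.1,"dz":7,"fingers":0}]'

```text
clock: 33.45
tcp_pos: [0.5787, 0.0909, 0.0286]
eef_rot: [-1.579, -0.005, -0.474]
contact_force: [-8.9, -12.4, 13.4]
gripper_width: 0.0002
```

```bash
python3 r.py
```

```text
33.45 pos 2.2596294068566873 -4.789191669860971 0.02862196376279344 F -2.3086217511344325 -15.089317292165173 13.398905729627787 [-1.57860807 -0.00546762 -0.47353725]
```

Call:
play_rows --deltas '[{"wx":0.3,"wy":0,"wz":0,"dx":0,"dy":2.2,"dz":4.5,"fingers":0},{"wx":0.3,"wy":0,"wz":0,"dx":0,"dy":2.2,"dz":5,"fingers":0},{"wx":0.3,"wy":0,"wz":0,"dx":0,"dy":2.2,"dz":5.5,"fingers":0}]'

```text
clock: 33.7
tcp_pos: [0.5792, 0.0909, 0.0287]
eef_rot: [-1.585, -0.005, -0.474]
contact_force: [-11.1, -11.4, 14.8]
gripper_width: 0.0007
```

```bash
python3 r.py
```

```text
33.7 pos 2.7041269915767514 -4.608492457494436 0.0286636071217479 F -4.666528686675898 -15.164796260732793 14.846800767736397 [-1.58461422 -0.00455135 -0.47421951]
```

It has stalled: no advance at 15 N along the rub, so the jaws are snug. I'll lift off and go back to the handle for the test push.

Call:
play_rows --deltas '[{"wx":0.4,"wy":0,"wz":0,"dx":0,"dy":-8,"dz":0,"fingers":0},{"wx":0.6,"wy":0,"wz":0,"dx":0,"dy":-35,"dz":0,"fingers":0},{"wx":0.6,"wy":4,"wz":0,"dx":8,"dy":-45,"dz":-35,"fingers":0},{"wx":0.6,"wy":8,"wz":0,"dx":16,"dy":-45,"dz":-75,"fingers":0},{"wx":0.6,"wy":11,"wz":0,"dx":20,"dy":-45,"dz":-112,"fingers":0},{"wx":0.6,"wy":11,"wz":0,"dx":21,"dy":-45,"dz":-137,"fingers":0},{"wx":0.6,"wy":11,"wz":0,"dx":21,"dy":-30,"dz":-137,"fingers":0},{"wx":0.6,"wy":11,"wz":0,"dx":21,"dy":-5,"dz":-137,"fingers":0},{"wx":0.6,"wy":11,"wz":0,"dx":21,"dy":16,"dz":-137,"fingers":0},{"wx":0.6,"wy":11,"wz":0,"dx":21,"dy":16,"dz":-137,"fingers":0},{"wx":0.6,"wy":11,"wz":0,"dx":21,"dy":16,"dz":-137,"fingers":0}]'

```text
clock: 34.62
tcp_pos: [0.5347, -0.0407, 0.0138]
eef_rot: [-1.574, -0.004, -0.666]
contact_force: [0.2, 0.1, -0.7]
gripper_width: 0.0005
```

```bash
python3 r2.py
python3 - <<'E'
from h import *
p,d,c=shot('wrist','wrist26'); print(sense()['tcp_pos'])
E
```

```text
34.6167 C -50.89023436999468 182.37814219062363 bearing -112.59456382808969 F 0.09517936305800459 0.2529521886267752 -0.6978402332838374 yaw -38.185628509413775
[ 0.5359284  -0.04078433  0.01530752]
```

View pics/wrist26.png

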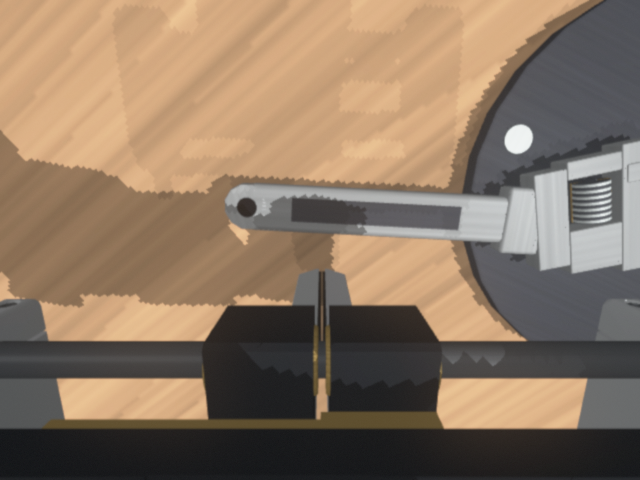

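The wrench is still cocked about 2.5° clockwise of the nut. First comes the test push, then I'll realign and snug at the end.

Call:
play_rows --deltas '[{"wx":0,"wy":0,"wz":0,"dx":-5,"dy":3,"dz":0,"fingers":0},{"wx":0,"wy":1,"wz":0,"dx":-10,"dy":3,"dz":0,"fingers":0},{"wx":0,"wy":2,"wz":0,"dx":-14,"dy":3,"dz":0,"fingers":0},{"wx":0,"wy":2,"wz":0,"dx":-17,"dy":3,"dz":0,"fingers":0},{"wx":0,"wy":2,"wz":0,"dx":-18,"dy":3,"dz":0,"fingers":0},{"wx":0,"wy":2,"wz":0,"dx":-19,"dy":3,"dz":0,"fingers":0},{"wx":0,"wy":2,"wz":0,"dx":-20,"dy":3,"dz":0,"fingers":0}]'

```text
clock: 35.25
tcp_pos: [0.5203, -0.0284, 0.0124]
eef_rot: [-1.572, -0.007, -0.701]
contact_force: [0.3, -0.6, 0.4]
gripper_width: 0.0003
```

```bash
python3 r2.py
```

```text
35.25 C -38.21586298033817 180.36064571739104 bearing -118.19552762359626 F 0.62417368546745 -0.22974539021812518 0.3768371467061244 yaw -40.158753097047935
```

Call:
play_rows --deltas '[{"wx":0,"wy":0,"wz":0,"dx":-1.5,"dy":0,"dz":0,"fingers":0},{"wx":0,"wy":0,"wz":0,"dx":-3,"dy":0,"dz":0,"fingers":0},{"wx":0,"wy":0,"wz":0,"dx":-4,"dy":0,"dz":0,"fingers":0},{"wx":0,"wy":0,"wz":0,"dx":-4,"dy":0,"dz":0,"fingers":0}]'

```text
clock: 35.58
tcp_pos: [0.5177, -0.0262, 0.0126]
eef_rot: [-1.572, -0.009, -0.701]
contact_force: [2.0, -1.8, -0.9]
gripper_width: 0.0002
```

```bash
python3 r2.py
```

```text
35.5833 C -34.83072511114726 180.38803022636822 bearing -119.22748629600096 F 2.639080560007491 -0.06754448342043831 -0.885907881983473 yaw -40.1561090913663
```

Call:
play_rows --deltas '[{"wx":0,"wy":0,"wz":0,"dx":-2,"dy":0,"dz":0,"fingers":0},{"wx":0,"wy":0,"wz":0,"dx":-3.5,"dy":0,"dz":0,"fingers":0},{"wx":0,"wy":0,"wz":0,"dx":-3.5,"dy":0,"dz":0,"fingers":0},{"wx":0,"wy":0,"wz":0,"dx":-3.5,"dy":0,"dz":0,"fingers":0}]'

```text
clock: 35.92
tcp_pos: [0.5153, -0.0246, 0.0127]
eef_rot: [-1.573, -0.01, -0.701]
contact_force: [2.6, -4.0, -2.0]
gripper_width: 0.0004
```

```bash
python3 r2.py
```

```text
35.9167 C -31.988367398653477 180.73537416486397 bearing -120.12742413119051 F 4.54589240577883 -1.357823595635592 -2.037497792992217 yaw -40.16426682924225
```

Call:
play_rows --deltas '[{"wx":0,"wy":0,"wz":0,"dx":-2,"dy":0,"dz":0,"fingers":0},{"wx":0,"wy":0,"wz":0,"dx":-3.5,"dy":0,"dz":0,"fingers":0},{"wx":0,"wy":0,"wz":0,"dx":-3.5,"dy":0,"dz":0,"fingers":0},{"wx":0,"wy":0,"wz":0,"dx":-3.5,"dy":0,"dz":0,"fingers":0}]'

```text
clock: 36.25
tcp_pos: [0.5127, -0.0228, 0.0127]
eef_rot: [-1.573, -0.011, -0.701]
contact_force: [2.0, -4.1, -0.7]
gripper_width: 0.0004
```

```bash
python3 r2.py
```

```text
36.25 C -28.821549104650636 181.02215734315197 bearing -121.11774996268477 F 4.168842200149804 -1.8378444714896234 -0.6950211830410866 yaw -40.164199830008705
```

The force has plateaued at about 4.3 N while the wrench moves. I'll look from above to see whether the nut turns or the jaw slips.

Call:
play_rows --deltas '[{"wx":0,"wy":0,"wz":0,"dx":10,"dy":-10,"dz":0,"fingers":0},{"wx":0,"wy":0,"wz":0,"dx":12,"dy":-45,"dz":0,"fingers":0},{"wx":0,"wy":-4,"wz":0,"dx":15,"dy":-73,"dz":25,"fingers":0},{"wx":0,"wy":-8,"wz":0,"dx":20,"dy":-73,"dz":65,"fingers":0},{"wx":0,"wy":-10,"wz":0,"dx":25,"dy":-73,"dz":105,"fingers":0},{"wx":0,"wy":-10,"wz":0,"dx":30,"dy":-73,"dz":145,"fingers":0},{"wx":0,"wy":-10,"wz":0,"dx":34,"dy":-73,"dz":159,"fingers":0},{"wx":0,"wy":-10,"wz":0,"dx":34,"dy":-73,"dz":159,"fingers":0},{"wx":0,"wy":-10,"wz":0,"dx":34,"dy":-73,"dz":159,"fingers":0}]'

```text
clock: 37.0
tcp_pos: [0.6396, 0.0787, 0.0846]
eef_rot: [-1.576, -0.006, -0.525]
contact_force: [-0.1, 0.6, 0.2]
gripper_width: 0.0009
```

Run:
```python
from h import *
s=sense(); print(s['clock'],s['tcp_pos'],s['eef_rot'],s['contact_force'])
p,d,c=shot('wrist','wrist27'); cv2.imwrite('pics/w27.png',p[:,:,::-1])
cr=p[110:260,220:420,::-1]; cv2.imwrite('pics/crop27.png',cv2.resize(cr,None,fx=4,fy=4,interpolation=cv2.INTER_CUBIC))
```

```text
37.0 [0.63956504 0.07870604 0.08460691] [-1.57591545 -0.00645955 -0.52473717] [-0.09813845  0.5871596   0.22126692]
```

View pics/crop27.png

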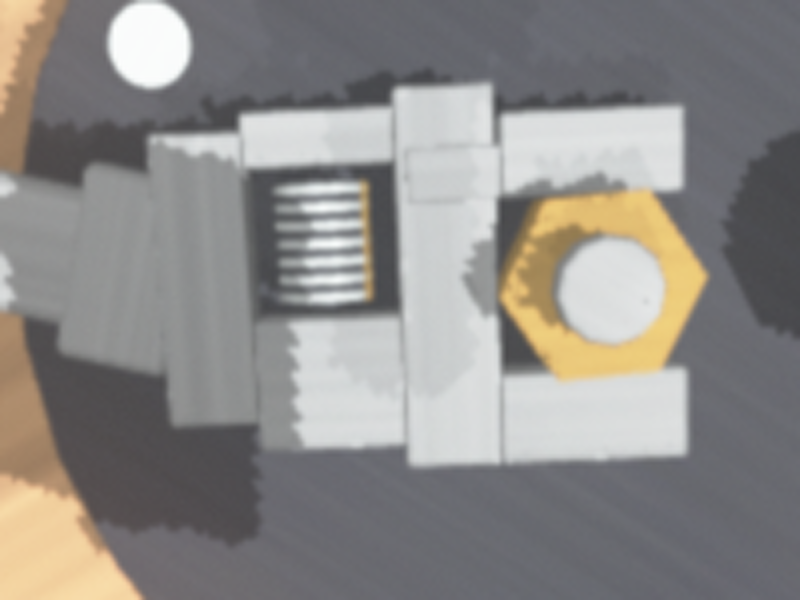

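```bash
cat > jaw.py <<'E'
from fit import *
def lines(k,ox,oy,L):
    p,d,c=load(k); f=lambda x,y: ray(c,ox+(x+.5)/4-.5,oy+(y+.5)/4-.5,.025)[:2]
    for S in L:
        A,b=[f(*q) for q in S]; v=b-A; print('  line',round(np.degrees(np.arctan2(v[1],v[0])),2))
E
python3 - <<'E'
from jaw import *
print(fit('wrist27',[(652,189),(709,276),(661,371),(558,380),(501,293),(545,197)],220,110))
lines('wrist27',220,110,[[(503,114),(683,106)],[(505,462),(688,455)],[(503,376),(688,369)]])
E
```

```text
[(0, np.float32(5.61)), (1, np.float32(5.27)), (2, np.float32(6.19)), (3, np.float32(6.42)), (4, np.float32(2.24)), (5, np.float32(4.81))]
  line 62.36
  line 62.23
  line 62.15
```

The nut is still at 5.9° (±0.3) while the wrench went on to 62.3°. With the same jaw fit it turned freely earlier, so the nut is on its stop, about 33.4° past its start. To finish, I'll realign the wrench counterclockwise by about 3.6°, snug the worm and leave it.

Call:
play_rows --deltas '[{"wx":0.2,"wy":3,"wz":0,"dx":-25,"dy":0,"dz":-32,"fingers":0},{"wx":0.2,"wy":6,"wz":0,"dx":-48,"dy":0,"dz":-65,"fingers":0},{"wx":0.2,"wy":9,"wz":0,"dx":-70,"dy":0,"dz":-98,"fingers":0},{"wx":0.2,"wy":12,"wz":0,"dx":-92,"dy":0,"dz":-130,"fingers":0},{"wx":0.2,"wy":12.5,"wz":0,"dx":-112,"dy":0,"dz":-154,"fingers":0},{"wx":0.2,"wy":12.5,"wz":0,"dx":-112,"dy":10,"dz":-154,"fingers":0},{"wx":0.2,"wy":12.5,"wz":0,"dx":-112,"dy":40,"dz":-154,"fingers":0},{"wx":0.2,"wy":12.5,"wz":0,"dx":-112,"dy":60,"dz":-154,"fingers":0},{"wx":0.2,"wy":12.5,"wz":0,"dx":-112,"dy":70,"dz":-154,"fingers":0},{"wx":0.2,"wy":12.5,"wz":0,"dx":-112,"dy":70,"dz":-154,"fingers":0}]'

```text
clock: 37.88
tcp_pos: [0.4624, 0.0003, 0.0122]
eef_rot: [-1.574, -0.002, -0.745]
contact_force: [-0.7, -0.6, -0.2]
gripper_width: 0.0003
```

```bash
python3 r2.py
python3 - <<'E'
from h import *
s=sense();print(s['tcp_pos'],s['eef_rot'])
p,d,c=shot('wrist','wrist28')
E
```

```text
37.8833 C 15.851038764224906 196.66105056989733 bearing -137.29519222259572 F -0.08919500518821787 -0.9252152823858657 -0.1765937380859899 yaw -42.68706798419678
[4.62413446e-01 2.87731074e-04 1.21580463e-02] [-1.574293   -0.00244368 -0.74502988]
```

View pics/wrist28.png

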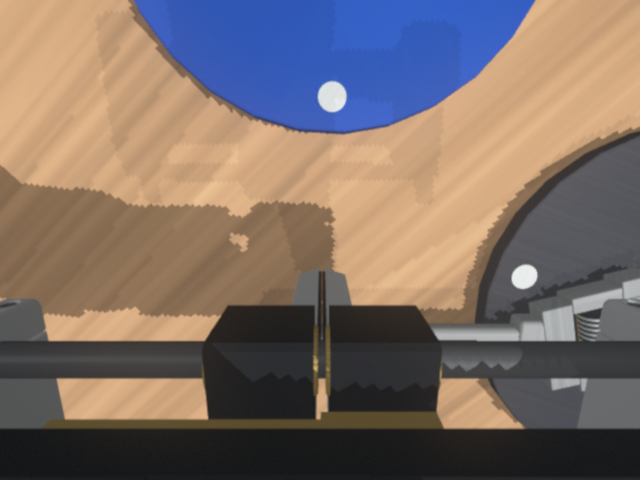

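Call:
play_rows --deltas '[{"wx":0,"wy":0,"wz":0,"dx":6,"dy":0,"dz":0,"fingers":0},{"wx":0,"wy":0,"wz":0,"dx":11,"dy":0,"dz":0,"fingers":0},{"wx":0,"wy":-0.5,"wz":0,"dx":14,"dy":0,"dz":0,"fingers":0},{"wx":0,"wy":-1.5,"wz":0,"dx":18,"dy":0,"dz":0,"fingers":0},{"wx":0,"wy":-2.5,"wz":0,"dx":21.5,"dy":0,"dz":0.3,"fingers":0},{"wx":0,"wy":-3.8,"wz":0,"dx":24.5,"dy":0,"dz":0.7,"fingers":0},{"wx":0,"wy":-3.8,"wz":0,"dx":26,"dy":0,"dz":0.7,"fingers":0},{"wx":0,"wy":-3.8,"wz":0,"dx":26,"dy":0,"dz":0.7,"fingers":0}]'

```text
clock: 38.6
tcp_pos: [0.484, -0.017, 0.0141]
eef_rot: [-1.573, -0.005, -0.679]
contact_force: [-0.6, 0.1, -0.4]
gripper_width: 0.0002
```

Call:
play_rows --deltas '[{"wx":0,"wy":0,"wz":0,"dx":-8,"dy":-10,"dz":0,"fingers":0},{"wx":0,"wy":0,"wz":0,"dx":-8,"dy":-45,"dz":0,"fingers":0},{"wx":0,"wy":-4,"wz":0,"dx":5,"dy":-73,"dz":25,"fingers":0},{"wx":0,"wy":-8,"wz":0,"dx":20,"dy":-73,"dz":60,"fingers":0},{"wx":0,"wy":-12,"wz":0,"dx":40,"dy":-73,"dz":98,"fingers":0},{"wx":0,"wy":-15,"wz":0,"dx":55,"dy":-73,"dz":135,"fingers":0},{"wx":0,"wy":-15,"wz":0,"dx":68,"dy":-73,"dz":170,"fingers":0},{"wx":0,"wy":-15,"wz":0,"dx":68,"dy":-73,"dz":176,"fingers":0},{"wx":0,"wy":-15,"wz":0,"dx":68,"dy":-73,"dz":176,"fingers":0},{"wx":0,"wy":-15,"wz":0,"dx":68,"dy":-73,"dz":176,"fingers":0}]'

```text
clock: 39.43
tcp_pos: [0.6464, 0.0778, 0.0873]
eef_rot: [-1.575, -0.004, -0.416]
contact_force: [0.1, 0.3, -0.1]
gripper_width: 0.0006
```

Run:
```python
from h import *
s=sense(); print(s['clock'],s['tcp_pos'],s['eef_rot'],s['contact_force'])
p,d,c=shot('wrist','wrist29'); cv2.imwrite('pics/w29.png',p[:,:,::-1])
cr=p[110:260,220:420,::-1]; cv2.imwrite('pics/crop29.png',cv2.resize(cr,None,fx=4,fy=4,interpolation=cv2.INTER_CUBIC))
```

```text
39.4333 [0.64638144 0.07776983 0.0872821 ] [-1.5747467  -0.00360359 -0.41617098] [ 0.05068966  0.31586233 -0.08332597]
```

View pics/crop29.png

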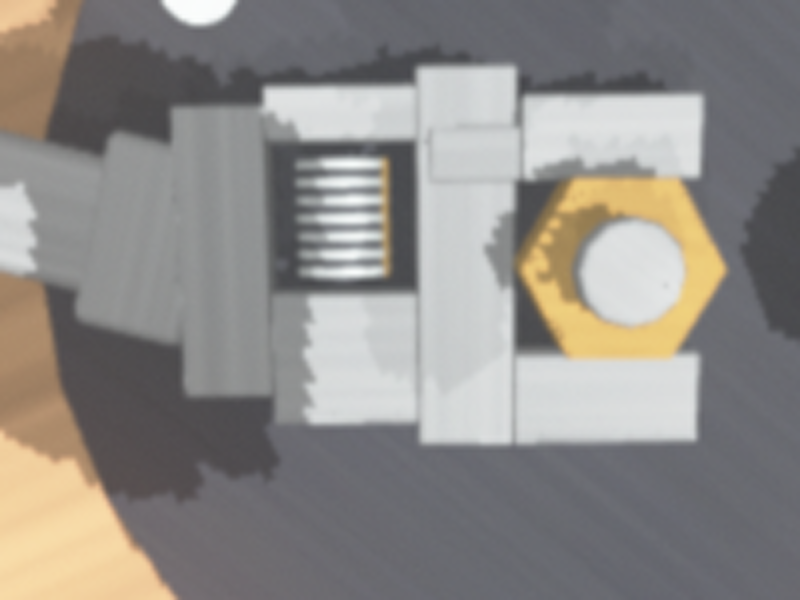

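Run:
```python
from jaw import *
print(fit('wrist29',[(680,178),(728,268),(676,357),(570,358),(520,268),(571,178)],220,110))
lines('wrist29',220,110,[[(523,95),(703,94)],[(515,443),(696,441)],[(515,355),(699,353)]])
p,d,c=load('wrist29'); w=ray(c,220+342/4,110+218/4,.0295)[:2]; s=np.array([.64638,.07777]); yaw=-.4162
X=np.array([np.cos(yaw),np.sin(yaw)]);Z=np.array([-np.sin(yaw),np.cos(yaw)])
print(w,(w-s)@X*1e3,(w-s)@Z*1e3)
```

```text
[(0, np.float32(5.8)), (1, np.float32(6.02)), (2, np.float32(6.22)), (3, np.float32(6.5)), (4, np.float32(4.9)), (5, np.float32(5.7))]
  line 66.45
  line 66.85
  line 66.81
[0.58093021 0.09391586] -66.39003484566388 -11.693034715800184
```

The nut is at 66.1° and the wrench at 66.7°, so they are aligned. Final snug rub.

Call:
play_rows --deltas '[{"wx":0.2,"wy":0,"wz":0,"dx":-30,"dy":10,"dz":-9,"fingers":0},{"wx":0.2,"wy":0,"wz":0,"dx":-60,"dy":30,"dz":-18,"fingers":0},{"wx":0.2,"wy":0,"wz":0,"dx":-68,"dy":48,"dz":-18,"fingers":0},{"wx":0.2,"wy":0,"wz":0,"dx":-68,"dy":51,"dz":-18,"fingers":0},{"wx":0.2,"wy":0,"wz":0,"dx":-68,"dy":51,"dz":-18,"fingers":0},{"wx":0.2,"wy":0,"wz":0,"dx":-68,"dy":51,"dz":-18,"fingers":0}]'

```text
clock: 39.98
tcp_pos: [0.5778, 0.0874, 0.0382]
eef_rot: [-1.57, -0.007, -0.418]
contact_force: [0.8, 0.6, 1.3]
gripper_width: 0.0007
```

```bash
sed -i 's/w=np.array.*$/w=np.array([.5809,.0939])/' r.py; python3 r.py
```

```text
39.9833 pos -0.21113436812933128 -7.243489772989342 0.03824045309035996 F 0.4951140085546245 0.9016522249335717 1.3226859068146266 [-1.5698759  -0.00693502 -0.41790028]
```

Call:
play_rows --deltas '[{"wx":0,"wy":0,"wz":0.3,"dx":0,"dy":5,"dz":0,"fingers":0},{"wx":0,"wy":0,"wz":0.3,"dx":0,"dy":9.5,"dz":0,"fingers":0},{"wx":0,"wy":0,"wz":0.3,"dx":-0.2,"dy":11.2,"dz":1,"fingers":0},{"wx":0,"wy":0,"wz":0.3,"dx":-0.4,"dy":11.4,"dz":3,"fingers":0},{"wx":0,"wy":0,"wz":0.3,"dx":-0.5,"dy":11.4,"dz":5,"fingers":0}]'

```text
clock: 40.4
tcp_pos: [0.58, 0.0887, 0.0284]
eef_rot: [-1.576, -0.004, -0.418]
contact_force: [-4.1, -9.0, 9.0]
gripper_width: 0.0005
```

```bash
python3 r.py
```

```text
40.4 pos 1.2626635696698225 -5.1447720420753384 0.028407601463975845 F -0.06788356423286443 -9.907801528584285 8.978843975769434 [-1.57618994 -0.00438592 -0.41832386]
```

Call:
play_rows --deltas '[{"wx":0.3,"wy":0,"wz":0,"dx":-0.2,"dy":2.3,"dz":4.5,"fingers":0},{"wx":0.3,"wy":0,"wz":0,"dx":-0.2,"dy":2.3,"dz":6,"fingers":0}]'

```text
clock: 40.57
tcp_pos: [0.5807, 0.0895, 0.0285]
eef_rot: [-1.582, -0.004, -0.419]
contact_force: [-10.3, -11.5, 14.9]
gripper_width: 0.0004
```

```bash
python3 r.py
```

```text
40.5667 pos 1.6190889459179298 -4.080120404217321 0.028541118024110575 F -4.724473058513281 -14.664604739366846 14.911456862217532 [-1.58167268 -0.00366242 -0.41881972]
```

Call:
play_rows --deltas '[{"wx":0.4,"wy":0,"wz":0,"dx":-0.8,"dy":2,"dz":4.5,"fingers":0},{"wx":0.4,"wy":0,"wz":0,"dx":-0.8,"dy":2,"dz":5.5,"fingers":0}]'

```text
clock: 40.73
tcp_pos: [0.581, 0.0901, 0.0289]
eef_rot: [-1.585, -0.004, -0.42]
contact_force: [-9.6, -10.6, 15.3]
gripper_width: 0.0003
```

```bash
python3 r.py
```

```text
40.7333 pos 1.6494286299988201 -3.4231023986658036 0.028875375885438804 F -4.397159750896385 -13.5967626314395 15.336494559625015 [-1.58469311 -0.00370801 -0.41968037]
```

Call:
play_rows --deltas '[{"wx":0.4,"wy":0,"wz":0,"dx":-1,"dy":1.6,"dz":4.5,"fingers":0},{"wx":0.4,"wy":0,"wz":0,"dx":-1,"dy":1.6,"dz":5.5,"fingers":0}]'

```text
clock: 40.9
tcp_pos: [0.5814, 0.0913, 0.0293]
eef_rot: [-1.586, -0.004, -0.421]
contact_force: [-7.8, -9.5, 13.7]
gripper_width: 0.0006
```

```bash
python3 r.py
```

```text
40.9 pos 1.5813212654005067 -2.1927010383177596 0.029349094690601103 F -3.2038326494622384 -11.871342364661425 13.682319108031997 [-1.58631198 -0.004155   -0.42058546]
```

Call:
play_rows --deltas '[{"wx":0.4,"wy":0,"wz":0,"dx":0,"dy":-8,"dz":0,"fingers":0},{"wx":0.7,"wy":0,"wz":0,"dx":5,"dy":-25,"dz":0,"fingers":0},{"wx":0.7,"wy":0,"wz":0,"dx":35,"dy":-45,"dz":8,"fingers":0},{"wx":0.7,"wy":0,"wz":0,"dx":65,"dy":-57,"dz":14,"fingers":0},{"wx":0.7,"wy":0,"wz":0,"dx":65,"dy":-57,"dz":14,"fingers":0},{"wx":0.7,"wy":0,"wz":0,"dx":65,"dy":-57,"dz":14,"fingers":0},{"wx":0.7,"wy":0,"wz":0,"dx":65,"dy":-57,"dz":14,"fingers":0}]'

```text
clock: 41.48
tcp_pos: [0.646, 0.0786, 0.0855]
eef_rot: [-1.574, -0.002, -0.421]
contact_force: [-0.0, -0.9, -0.5]
gripper_width: 0.0008
```

Run:
```python
from h import *
s=sense(); print(s['clock'],s['tcp_pos'],s['eef_rot'],s['contact_force'])
p,d,c=shot('wrist','wrist30'); cv2.imwrite('pics/w30.png',p[:,:,::-1])
cr=p[110:260,220:420,::-1]; cv2.imwrite('pics/crop30.png',cv2.resize(cr,None,fx=4,fy=4,interpolation=cv2.INTER_CUBIC))
```

```text
41.4833 [0.64601893 0.07864126 0.08551504] [-1.57444776 -0.00221517 -0.42057435] [-0.02288893 -0.91282162 -0.5061508 ]
```

View pics/crop30.png

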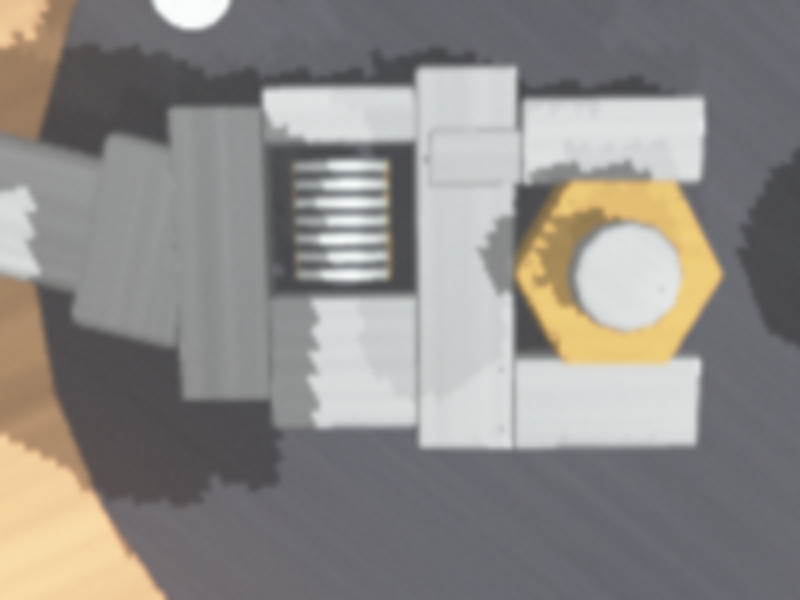

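Run:
```python
from jaw import *
print(fit('wrist30',[(675,181),(723,272),(672,362),(565,363),(516,272),(566,181)],220,110))
lines('wrist30',220,110,[[(523,99),(704,98)],[(515,447),(697,445)],[(515,359),(700,358)]])
# refined fits by iterating nut 19
print(fit('wrist19',[(541,186),(621,246),(604,355),(509,393),(426,331),(438,231)],240,80))
```

```text
[(0, np.float32(5.41)), (1, np.float32(5.69)), (2, np.float32(6.01)), (3, np.float32(6.38)), (4, np.float32(5.12)), (5, np.float32(5.48))]
  line 66.2
  line 66.59
  line 66.24
[(0, np.float32(6.13)), (1, np.float32(6.04)), (2, np.float32(4.65)), (3, np.float32(6.96)), (4, np.float32(4.86)), (5, np.float32(4.34))]
```

The stripe is again at both edges, identical to the first snug fit. The nut is at 65.9° and the wrench at 66.3°. The earlier tests were with cocked jaws, so I'll do one conclusive gentle push with them properly snug.

Call:
play_rows --deltas '[{"wx":0,"wy":3,"wz":0,"dx":-10,"dy":0,"dz":-40,"fingers":0},{"wx":0,"wy":7,"wz":0,"dx":-24,"dy":0,"dz":-80,"fingers":0},{"wx":0,"wy":11,"wz":0,"dx":-38,"dy":0,"dz":-120,"fingers":0},{"wx":0,"wy":14,"wz":0,"dx":-51,"dy":0,"dz":-153,"fingers":0},{"wx":0,"wy":14,"wz":0,"dx":-51,"dy":20,"dz":-153,"fingers":0},{"wx":0,"wy":14,"wz":0,"dx":-51,"dy":40,"dz":-153,"fingers":0},{"wx":0,"wy":14,"wz":0,"dx":-51,"dy":60,"dz":-153,"fingers":0},{"wx":0,"wy":14,"wz":0,"dx":-51,"dy":73,"dz":-153,"fingers":0},{"wx":0,"wy":14,"wz":0,"dx":-51,"dy":73,"dz":-153,"fingers":0},{"wx":0,"wy":14,"wz":0,"dx":-58,"dy":73,"dz":-153,"fingers":0},{"wx":0,"wy":14,"wz":0,"dx":-60,"dy":73,"dz":-153,"fingers":0}]'

```text
clock: 42.45
tcp_pos: [0.5273, -0.0361, 0.0132]
eef_rot: [-1.574, -0.002, -0.664]
contact_force: [-0.8, 0.1, -0.1]
gripper_width: 0.0002
```

```bash
python3 r2.py
```

```text
42.45 C -41.78551714609756 183.39087657180949 bearing -115.21536491098078 F -0.6882667653823897 -0.4382552019222109 -0.052117308748182156 yaw -38.05104987526565
```

Call:
play_rows --deltas '[{"wx":0,"wy":0,"wz":0,"dx":-2,"dy":0,"dz":0,"fingers":0},{"wx":0,"wy":0,"wz":0,"dx":-4,"dy":0,"dz":0,"fingers":0},{"wx":0,"wy":0,"wz":0,"dx":-5.5,"dy":0,"dz":0,"fingers":0},{"wx":0,"wy":0,"wz":0,"dx":-6.5,"dy":0,"dz":0,"fingers":0},{"wx":0,"wy":0,"wz":0,"dx":-6.5,"dy":0,"dz":0,"fingers":0}]'

```text
clock: 42.87
tcp_pos: [0.523, -0.0323, 0.0141]
eef_rot: [-1.573, -0.004, -0.664]
contact_force: [1.6, -1.3, 0.1]
gripper_width: 0.0004
```

```bash
python3 r2.py
```

```text
42.8667 C -36.047497147441966 183.03438220084317 bearing -116.90262647648468 F 2.072822383015971 0.026436261384473764 0.11920151360921172 yaw -38.0440910871348
```

Call:
play_rows --deltas '[{"wx":0,"wy":0,"wz":0,"dx":-1.5,"dy":0,"dz":0,"fingers":0},{"wx":0,"wy":0,"wz":0,"dx":-2.5,"dy":0,"dz":0,"fingers":0},{"wx":0,"wy":0,"wz":0,"dx":-2.5,"dy":0,"dz":0,"fingers":0},{"wx":0,"wy":0,"wz":0,"dx":-2.5,"dy":0,"dz":0,"fingers":0}]'

```text
clock: 43.2
tcp_pos: [0.5214, -0.0312, 0.0143]
eef_rot: [-1.574, -0.006, -0.664]
contact_force: [0.5, -3.2, 1.2]
gripper_width: 0.0002
```

```bash
python3 r2.py
```

```text
43.2 C -34.15672241069574 183.12039088625698 bearing -117.48269704011736 F 2.342717366828141 -2.2292582451768395 1.155492029075571 yaw -38.04843456522807
```

Call:
play_rows --deltas '[{"wx":0,"wy":0,"wz":0,"dx":-1.5,"dy":0,"dz":0,"fingers":0},{"wx":0,"wy":0,"wz":0,"dx":-3,"dy":0,"dz":0,"fingers":0},{"wx":0,"wy":0,"wz":0,"dx":-3.5,"dy":0,"dz":0,"fingers":0},{"wx":0,"wy":0,"wz":0,"dx":-3.5,"dy":0,"dz":0,"fingers":0}]'

```text
clock: 43.53
tcp_pos: [0.5188, -0.0295, 0.0144]
eef_rot: [-1.574, -0.007, -0.664]
contact_force: [2.1, -3.8, 0.4]
gripper_width: 0.0002
```

```bash
python3 r2.py
```

```text
43.5333 C -31.02898003485918 183.42266594623828 bearing -118.44445671400715 F 4.045526040441654 -1.6883646402932833 0.3565456020105756 yaw -38.04608391871938
```

Call:
play_rows --deltas '[{"wx":0,"wy":0,"wz":0,"dx":-1.5,"dy":0,"dz":0,"fingers":0},{"wx":0,"wy":0,"wz":0,"dx":-3,"dy":0,"dz":0,"fingers":0},{"wx":0,"wy":0,"wz":0,"dx":-3.5,"dy":0,"dz":0,"fingers":0},{"wx":0,"wy":0,"wz":0,"dx":-3.5,"dy":0,"dz":0,"fingers":0}]'

```text
clock: 43.87
tcp_pos: [0.5161, -0.0278, 0.0144]
eef_rot: [-1.575, -0.008, -0.664]
contact_force: [3.0, -5.0, -1.0]
gripper_width: 0.0004
```

```bash
python3 r2.py
```

```text
43.8667 C -27.879760067145707 183.70653160535878 bearing -119.41529947139776 F 5.470020872332171 -2.089190682973386 -0.9841081802311606 yaw -38.04480038583942
```

Call:
play_rows --deltas '[{"wx":0,"wy":0,"wz":0,"dx":10,"dy":-10,"dz":0,"fingers":0},{"wx":0,"wy":0,"wz":0,"dx":12,"dy":-45,"dz":0,"fingers":0},{"wx":0,"wy":-4,"wz":0,"dx":15,"dy":-73,"dz":25,"fingers":0},{"wx":0,"wy":-8,"wz":0,"dx":20,"dy":-73,"dz":65,"fingers":0},{"wx":0,"wy":-12,"wz":0,"dx":30,"dy":-73,"dz":105,"fingers":0},{"wx":0,"wy":-12,"wz":0,"dx":34,"dy":-73,"dz":145,"fingers":0},{"wx":0,"wy":-12,"wz":0,"dx":37,"dy":-73,"dz":163,"fingers":0},{"wx":0,"wy":-12,"wz":0,"dx":37,"dy":-73,"dz":163,"fingers":0},{"wx":0,"wy":-12,"wz":0,"dx":37,"dy":-73,"dz":163,"fingers":0}]'

```text
clock: 44.62
tcp_pos: [0.6441, 0.0799, 0.0856]
eef_rot: [-1.577, -0.002, -0.452]
contact_force: [-0.1, -0.0, 0.7]
gripper_width: 0.0006
```

Run:
```python
from h import *
s=sense(); print(s['clock'],s['tcp_pos'],s['eef_rot'],s['contact_force'])
p,d,c=shot('wrist','wrist31'); cv2.imwrite('pics/w31.png',p[:,:,::-1])
cr=p[110:260,220:420,::-1]; cv2.imwrite('pics/crop31.png',cv2.resize(cr,None,fx=4,fy=4,interpolation=cv2.INTER_CUBIC))
```

```text
44.6167 [0.64408737 0.07990452 0.08559877] [-1.57712799 -0.00226442 -0.45244524] [-0.14798817 -0.04660482  0.67555568]
```

View pics/crop31.png

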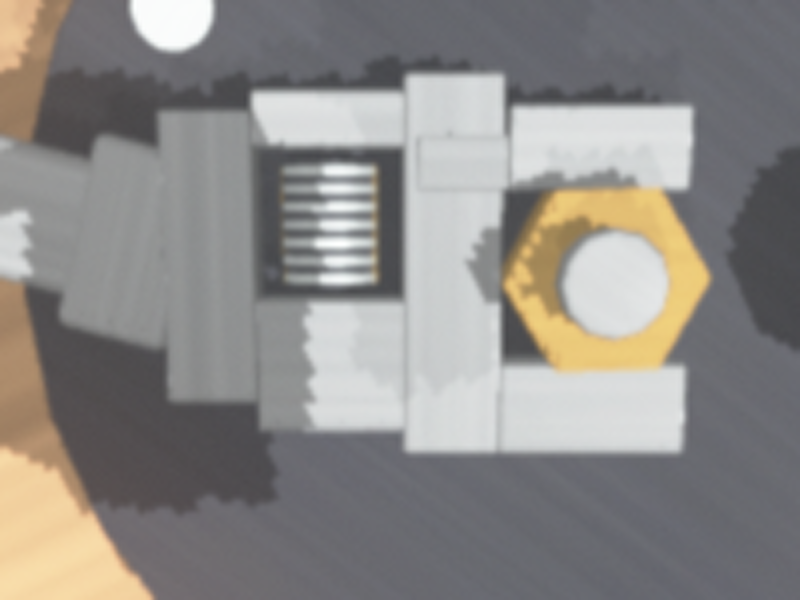

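Run:
```python
from jaw import *
print(fit('wrist31',[(660,187),(711,278),(660,369),(555,371),(503,282),(551,188)],220,110))
lines('wrist31',220,110,[[(512,106),(693,105)],[(501,453),(684,452)],[(501,366),(685,364)]])
from plant import sense
p,d,c=shot('top','top31')
```

```text
[(0, np.float32(5.86)), (1, np.float32(6.28)), (2, np.float32(5.45)), (3, np.float32(7.01)), (4, np.float32(4.8)), (5, np.float32(5.39))]
  line 64.37
  line 64.47
  line 64.75
```

View pics/top31.png

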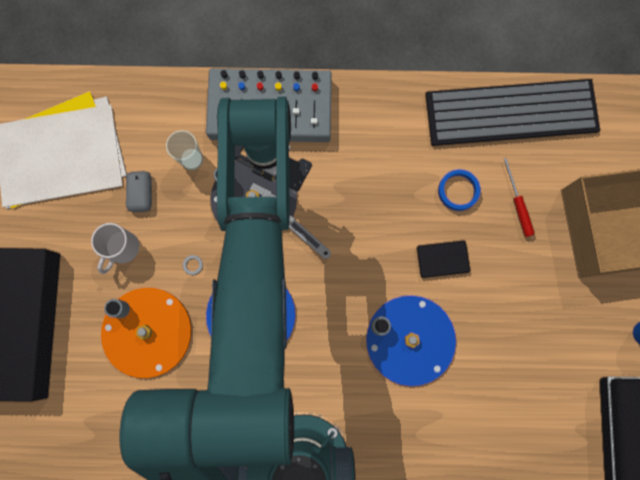

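The nut is unchanged (65.9°) under a 5.5 N push, more than the 4.7–5.1 N that swung it earlier. The jaw held, with the worm stripe unmoved, so the nut is home. The mug (115,243), washer (193,265), tape, tumbler, drive, mouse and screwdriver are at their starting pixels, and the arm is clear. Handing in.

```bash
python3 -c "
from plant import hand_in,sense
print(sense()['contact_force']);print(hand_in())"
```

```text
[-0.25763528 -0.23644454  0.40325639]
the job is handed in; nothing more can be done
None
```

The nut appears to be fully home, with the wrench left snug on it and the arm clear. I handed the job in at about 45 s of the 72 s; no verdict is given.

**What I did**
- **Fit:** The wrench was already within about 1° of the nut's flats. I rubbed the worm closed in several strokes, from about 38 mm to snug, and nudged the handle once to correct a 3.5° drift.
- **Swing:** I swung the handle clockwise and the nut turned about 33.5° (0.58 rad).

**Last checks**
- **Nut home:** Four views after the swing put the nut at about 66° (±0.3°). A final push of about 5.5 N, with the jaws snug, did not move it. That is more than the 4.7–5.1 N that had swung it.
- **Jaw fit:** The worm did not move under that push, so the jaws held. The wrench rests about 1.5° clockwise of the flats, within the remaining play.
- **Desk:** In the last top view the other things were at their starting positions by eye.

**What went wrong**
- **Overrun:** In the first swing I kept pushing about 11° after the nut stopped. The sliding jaw was forced open about 1.5 mm, so for that part it was not the worm that moved it. I realigned the wrench by the handle and closed the jaws again with the worm.
- **Worm pressure:** The press reached about 15 N at times, above the advised 8–14 N but well under the 35 N limit.
- **Not measured directly:** "Home" comes from the nut not moving under force; I could not read its joint angle.

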